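# Load label rolls into the labeller's roll magazine

## Robot

A 6-joint arm with a two-finger parallel gripper is mounted at the origin on the work surface; the furniture and walls round the work are solid. World frame = base frame: x ahead of the robot, y to its left, z up, the work surface at z = 0. Lengths are in mm, angles in rad, forces in N, time in s.
With the tool pointing down it reaches from about 350 to 875 mm from the base axis. Payload 4.2 kg.
Tool frame: the origin (TCP) lies on the centre line of the jaws, within the pads' length; the fingertips stand 14 mm ahead of it and the grasp point (between the pads) lies 5 mm behind it; z points along the fingers, y is the direction in which the jaws open and shut (so a half turn about z gives the same grasp; the last joint's range is limited). The gripper opens to 85 mm and grips with 20 to 120 N. Pads are 22 mm wide; open, the fingers measure 114 mm over their backs; the gripper's body (76 mm by 85 mm) begins 54 mm behind the grasp point. The pads swing forward as they close: fully open they stand 13 mm farther back than shut.
Start: joints at [1.452, 0.385, 0.008, 0, -1.194, -0.259], TCP at [230.515, 580.915, 245.312] pointing down, gripper open.
Joint ranges: [-3.14, 3.14], [-1.21, 2.06], [-1.07, 1.41], [-3.16, 2.05], [-2.99, -0.16], [-3.1, 3.1]. Speed limits (rad/s): [2.79, 2.79, 3.14, 3.14, 3.14, 3.14].

## Interface

Orientations are given as a rotation vector (axis times angle).
In Python, from rig import manip, read_camera, get_calibration gives the robot as it stands.
- The arm moves only by the tool apply_moves, never from a script. Its argument "steps" is a list that holds one entry, the list of rows, each a list of 5 numbers: the shift along the tool's x, y, z in m, then the turn about the tool's z in degrees, then the closure, from 0 (fully open) to 1 (shut). A call has 1 to 20 rows; each row shifts and turns the commanded pose from where the row before left it, along the tool's axes as they then stand; what a row does not reach is not made up. A row lasts 1/12 s, in which the tool goes at most 41.7 mm and 7.16 degrees, less where a joint would pass 70% of its speed; a pose out of reach is approached as far as the arm can. A call is refused whole if a number of a shift passes 0.0417 or a number of a turn 7.16, either way. A call with a gripper value outside its range is refused whole. The fingers move at their own pace and stop on an object; "newtons" is the grip in N (left out, the last holds). Time passes only in rows, so rows that do not move let the fingers close. It gives the time, the measured TCP pose, the force and the opening at its end, in the units of the state.
- manip.state(): the state, without advancing time (a new reading comes with each control period).
- read_camera(name): name is "side" or "top"; returns the picture (400x640x3 uint8, blue, green, red); there is no depth.
- get_calibration(name): a dict with "camera_matrix" (3x3 intrinsics, pixels), "view" (4x4, takes a point from world to camera coordinates). Camera axes: x right, y down, z forward; pixel columns grow to the right and rows downward; lengths in mm; the calibration is good to about 2 mm. A picture is of the moment at which its call begins. get_calibration takes no time and is no camera call.
- manip.hand_in(): hands the job in, once; it reports no verdict.
The state is a dict: "time_s": time; "joint_positions": joint angles; "qvel": joint speeds; "effort": joint torques, N m; "position": TCP position; "tcp_rot": TCP orientation; "wrist_force": force on the tool from outside, world axes, zero at the start; "wrist_torque": the same for the moment, N m; "finger_gap": finger opening in mm.
Only numpy, scipy, OpenCV 4.12 (cv2) and the standard library are available. Lean on these libraries where they do the work, as an engineer would, in place of code of your own. Each camera call takes 0.05 s, during which the arm holds its last target.

## Task

Load the labeller's roll magazine: lift the top plate off its pins and lay it aside, lay every label roll on the table flat on the magazine's base, one per lane and centred over the lane's hole, and seat the top plate back on its pins. Then thread a spindle from the stand down through the plate, the roll and the base in every lane that has a roll, until its flange rests on the plate, leaving any spare spindle standing in the stand. Do not disturb the jar or the date stamp.

Things in the scene. Friction and masses are not known exactly. Their poses are not given: they have to be found in the camera images.
- magazine: Fixed roll magazine: aluminium base 120 (own x) x 276 (y) x 20 mm high with three through holes (lanes) and four steel posts 16 mm thick at x = +-49, y = +-129 mm with shoulders 78 mm above the table. The two +x posts carry pins 10 mm thick, 16 mm high above the shoulders, round-topped. Origin: centre of the underside, on the table.
- lane_0 (a point): Lane 0 of the magazine: the mouth of an 18 mm round hole through the 20 mm base, at base-top height (20 mm above the table), at x = -28 mm, y = -82 mm in the magazine's frame; z up along the hole, axes parallel to the magazine's. Four fixed round-topped locating dowels, 6 mm thick and 10 mm high, stand at x, y = +-29 mm from it; a label roll lies flat on the base between them, centred over the hole, with a few mm of play.
- lane_1 (a point): Lane 1 of the magazine: the mouth of an 18 mm round hole through the 20 mm base, at base-top height (20 mm above the table), at x = -28 mm, y = 0 mm in the magazine's frame; z up along the hole, axes parallel to the magazine's. Four fixed round-topped locating dowels, 6 mm thick and 10 mm high, stand at x, y = +-29 mm from it; a label roll lies flat on the base between them, centred over the hole, with a few mm of play.
- lane_2 (a point): Lane 2 of the magazine: the mouth of an 18 mm round hole through the 20 mm base, at base-top height (20 mm above the table), at x = -28 mm, y = 82 mm in the magazine's frame; z up along the hole, axes parallel to the magazine's. Four fixed round-topped locating dowels, 6 mm thick and 10 mm high, stand at x, y = +-29 mm from it; a label roll lies flat on the base between them, centred over the hole, with a few mm of play.
- plate_home (a point): Where the centre of the top plate's handle bar is when the plate is seated on the posts: 115 mm above the table, at x = +12, y = 0 mm in the magazine's frame; axes parallel to the magazine's.
- plate: Loose aluminium top plate 120 (x) x 276 (y) x 8 mm, 0.32 kg, seated on the posts at the start. Origin: centre of its underside. Three 19 mm spindle holes at x = -28, y = -82, 0, 82 mm; two 13 mm square pin holes at x = +49, y = +-129 mm. It seats one way round only: axes parallel to the magazine's, underside 78 mm above the table.
- plate_handle (a point): Centre of the top plate's black bridge handle: a bar 12 mm wide (x), 92 mm long (y), 18 mm high, on two 10 mm legs at y = +-37 mm. 37 mm above the plate's underside (29 mm above its top), 12 mm to +x of the plate's centre; axes parallel to the plate's.
- stand: Fixed grey block 164 (x) x 56 (y) x 50 mm on a 184 x 64 mm foot, with three 16 mm square holes in a row along its x, 40 mm deep, in which the spindles stand at the start. Origin: centre of the underside, on the table.
- stand_hole_0 (a point): Mouth of hole 0 of the spindle stand, 50 mm above the table; square hole 16 mm wide, 40 mm deep. 52 mm between neighbouring holes.
- stand_hole_1 (a point): Mouth of hole 1 of the spindle stand, 50 mm above the table; square hole 16 mm wide, 40 mm deep. 52 mm between neighbouring holes.
- stand_hole_2 (a point): Mouth of hole 2 of the spindle stand, 50 mm above the table; square hole 16 mm wide, 40 mm deep. 52 mm between neighbouring holes.
- spindle_0_knob (a point): Loose spindle 0 (all alike), 0.11 kg, 122 mm long: steel shaft 14 mm thick, 82 mm long, tapered foot; flange 30 mm wide, 4 mm thick; on top a black round knob 22 mm wide, 36 mm high. Point: on the axis in the knob, 110 mm above the foot, 24 mm above the flange's top. Upright in the stand it is 120 mm above the table, home in a lane 114 mm. z up along the shaft.
- spindle_1_knob (a point): Loose spindle 1 (all alike), 0.11 kg, 122 mm long: steel shaft 14 mm thick, 82 mm long, tapered foot; flange 30 mm wide, 4 mm thick; on top a black round knob 22 mm wide, 36 mm high. Point: on the axis in the knob, 110 mm above the foot, 24 mm above the flange's top. Upright in the stand it is 120 mm above the table, home in a lane 114 mm. z up along the shaft.
- spindle_2_knob (a point): Loose spindle 2 (all alike), 0.11 kg, 122 mm long: steel shaft 14 mm thick, 82 mm long, tapered foot; flange 30 mm wide, 4 mm thick; on top a black round knob 22 mm wide, 36 mm high. Point: on the axis in the knob, 110 mm above the foot, 24 mm above the flange's top. Upright in the stand it is 120 mm above the table, home in a lane 114 mm. z up along the shaft.
- roll_0_centre (a point): Loose roll 0 of blank white labels (all alike; may be absent), 68 mm in diameter, 40 mm high, bore about 25 mm, 0.06 kg, lying flat on the table. The point is the centre of the roll, 20 mm above its underside; z along the bore. On the magazine's base the point is 40 mm above the table.
- roll_1_centre (a point): Loose roll 1 of blank white labels (all alike; may be absent), 68 mm in diameter, 40 mm high, bore about 25 mm, 0.06 kg, lying flat on the table. The point is the centre of the roll, 20 mm above its underside; z along the bore. On the magazine's base the point is 40 mm above the table.
- roll_2_centre (a point): Loose roll 2 of blank white labels (all alike; may be absent), 68 mm in diameter, 40 mm high, bore about 25 mm, 0.06 kg, lying flat on the table. The point is the centre of the roll, 20 mm above its underside; z along the bore. On the magazine's base the point is 40 mm above the table.
- dial_scale: Fixed green dial scale between the magazine and the rolls, not used in the job: base about 190 x 200 mm, square tray 222 x 222 mm on top, 230 mm above the table. Origin: under the tray's centre, on the table. The table in front of it (towards the robot) is clear, room enough for the top plate.
- jar_pt (a point): Bystander: white jar with a red cap, 72 mm wide, 121 mm high; point at half height.
- stamp_pt (a point): Bystander: date stamp with a round handle, 34 x 32 x 87 mm, standing; point at half height.
Mind the look-alikes: they are no part of the job. What is shaped like the part that bears roll_2_centre but green or pink is not meant.

How it is judged:
By the outcome, as a careful person would: the job done as asked, in the order asked, and still so for the second after the job is handed in, with the robot touching nothing.
Of roll_0, roll_1, roll_2 only 2 to 3 are there at a start; the rules pass over those that are not, and their reading is None.
At some moment in a run one of roll_0, roll_1, roll_2 may be knocked a few centimetres aside while the robot is not near it.
It also fails if it takes over 210 s, if anything falls off the work surface, if the arm or the gripper's body presses on something with over 40 N, if the wrist force passes 120 N, or if a joint passes its speed limit or range.

## Working session

There is one attempt and no reset: what is moved stays moved. The work goes in short steps, Python scripts to look and compute and a tool call to move; the robot and the scene stay as the last step left them, time stands still between calls to the robot, and variables do not carry over. Pictures are saved under pics/ and viewed, and the job is handed in when it is done.

Besides the shell and the picture viewer there is one more tool, called after ">>>" as a command line: name --argument value ..., lists and objects as JSON in quotes. apply_moves: Moves the arm, as the interface text tells. Its arguments: {"type":"object","properties":{"steps":{"type":"array"},"newtons":{"type":"number"}},"required":["steps"]}

```bash
mkdir -p pics; ls; python3 - <<'E'
from rig import manip, read_camera, get_calibration
import cv2
print(manip.state())
for n in("side","top"):
    cv2.imwrite(f"pics/{n}0.png",read_camera(n)); c=get_calibration(n); print(n,c)
E
```

```text
pics
{'time_s': 0.0, 'joint_positions': array([ 1.45158629e+00,  3.85534727e-01,  6.63348059e-03, -4.94415298e-04,
       -1.19401463e+00, -2.58616660e-01]), 'qvel': array([-0.00150523,  0.00043137,  0.00028011, -0.00040276,  0.00069641,
        0.00066326]), 'effort': array([ 2.00638839e-03, -3.92291522e+01,  1.88404280e+01,  4.18596804e+00,
       -4.49829284e-03, -6.56410286e-07]), 'position': array([230.33136175, 580.41158521, 244.23841305]), 'tcp_rot': array([ 3.08353816e+00, -5.89843112e-01, -4.87878029e-04]), 'wrist_force': array([-0.09103479, -0.05283711, -0.59580178]), 'wrist_torque': array([-0.00521374, -0.03091947,  0.04077456]), 'finger_gap': 85.62041542982385}
side {'camera_matrix': array([[391.47071211,   0.        , 315.70099921],
       [  0.        , 391.47071211, 196.31120275],
       [  0.        ,   0.        ,   1.        ]]), 'view': array([[-9.98400048e-01, -5.43809180e-02, -1.54938795e-02,
         4.28735612e+02],
       [-7.06934942e-03,  3.91903714e-01, -9.19979077e-01,
         3.00985074e+01],
       [ 5.61014156e-02, -9.18397623e-01, -3.91661125e-01,
         1.42765328e+03],
       [ 0.00000000e+00,  0.00000000e+00,  0.00000000e+00,
         1.00000000e+00]])}
top {'camera_matrix': array([[439.05185371,   0.        , 321.78522995],
       [  0.        , 439.05185371, 200.97149519],
       [  0.        ,   0.        ,   1.        ]]), 'view': array([[ 1.74866058e-01, -9.84563180e-01, -7.56344072e-03,
         4.30186510e+01],
       [-9.19526995e-01, -1.60559315e-01, -3.58735017e-01,
         4.48463456e+02],
       [ 3.51982908e-01,  6.96853661e-02, -9.33408797e-01,
         1.52624261e+03],
       [ 0.00000000e+00,  0.00000000e+00,  0.00000000e+00,
         1.00000000e+00]])}
```

View pics/side0.png

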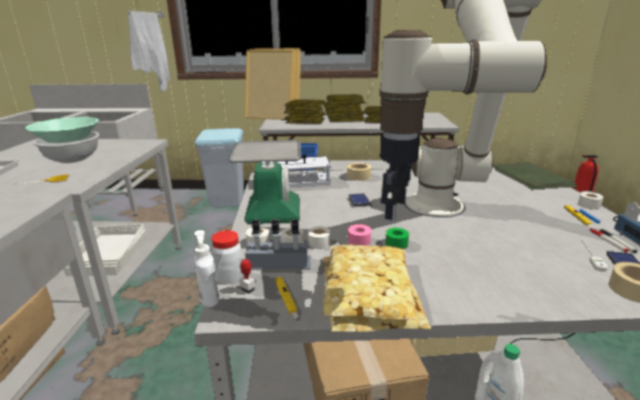

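View pics/top0.png

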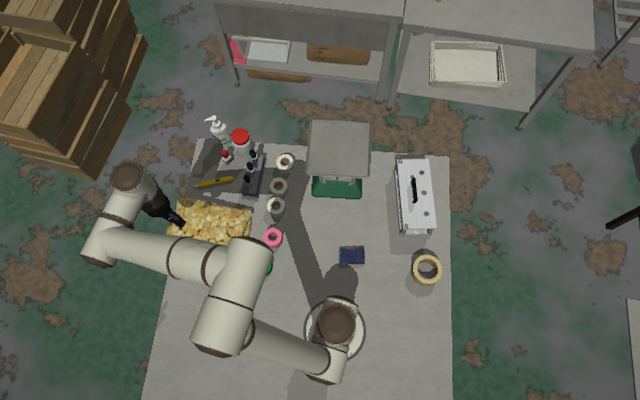

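```bash
python3 - <<'E'
import cv2
t=cv2.imread("pics/top0.png"); s=cv2.imread("pics/side0.png")
cv2.imwrite("pics/c1.png",cv2.resize(t[120:280,170:300],None,fx=4.5,fy=3.7*4.5/3.7*0.8,interpolation=cv2.INTER_CUBIC) if 0 else cv2.resize(t[110:250,180:310],None,fx=4.2,fy=4.2,interpolation=cv2.INTER_CUBIC))
cv2.imwrite("pics/c2.png",cv2.resize(t[140:250,370:460],None,fx=5,fy=5,interpolation=cv2.INTER_CUBIC))
cv2.imwrite("pics/c3.png",cv2.resize(s[130:300,190:350],None,fx=3.5,fy=3.5,interpolation=cv2.INTER_CUBIC))
E
```

```text
(no output)
```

View pics/c1.png

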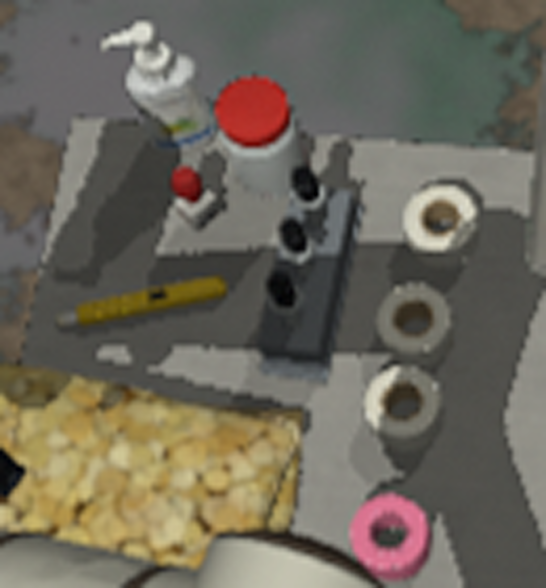

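View pics/c2.png

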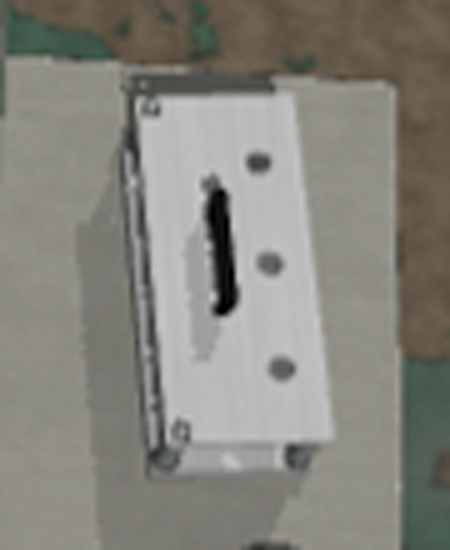

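View pics/c3.png

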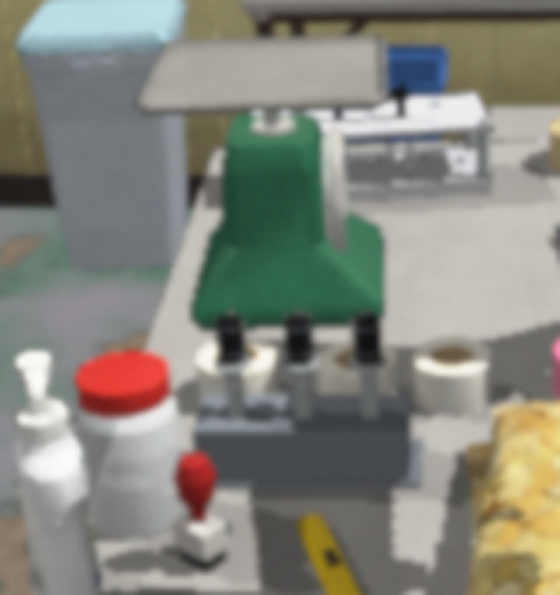

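```bash
cat > h.py <<'E'
import numpy as np, cv2
from scipy.optimize import least_squares
from rig import manip, read_camera, get_calibration
C={n:get_calibration(n) for n in("side","top")}
def proj(n,P):
    P=np.atleast_2d(P).astype(float); c=C[n]; q=P@c["view"][:3,:3].T+c["view"][:3,3]; q=q@c["camera_matrix"].T
    return q[:,:2]/q[:,2:]
def back(n,uv,z):
    uv=np.atleast_2d(uv).astype(float); c=C[n]; R=c["view"][:3,:3]; t=c["view"][:3,3]; o=-R.T@t
    d=np.c_[uv,np.ones(len(uv))]@np.linalg.inv(c["camera_matrix"]).T@R
    return o+d*((z-o[2])/d[:,2])[:,None]
def z2(pose,P):
    x,y,a=pose; c,s=np.cos(a),np.sin(a); P=np.atleast_2d(P).astype(float)
    return np.c_[x+c*P[:,0]-s*P[:,1],y+s*P[:,0]+c*P[:,1],P[:,2]]
def snap(n,f,box=None,k=1):
    im=read_camera(n); cv2.imwrite(f"pics/{f}_full.png",im)
    if box: x0,y0,x1,y1=box; im=im[y0:y1,x0:x1]
    cv2.imwrite(f"pics/{f}.png",cv2.resize(im,None,fx=k,fy=k,interpolation=cv2.INTER_CUBIC)); 
def st():
    s=manip.state(); from scipy.spatial.transform import Rotation as R
    M=R.from_rotvec(s["tcp_rot"]).as_matrix()
    print("t",round(s["time_s"],2),"pos",s["position"].round(1),"tx",M[:,0].round(3),"tz",M[:,2].round(3),"yaw(tx)",round(np.degrees(np.arctan2(M[1,0],M[0,0])),2),"F",s["wrist_force"].round(1),"gap",round(s["finger_gap"],1),"q",s["joint_positions"].round(2))
E
python3 - <<'E'
from h import *
top=cv2.imread("pics/top0.png")
def c2(p): return (np.array(p,float)+.5)/5-.5+[370,140]
def fit(uv,P,x0,n="top"):
    f=lambda q:(proj(n,z2(q,P))-uv).ravel()
    r=least_squares(f,x0); return r.x,f(r.x).reshape(-1,2)
uv=c2([(258,162),(270,263),(282,368),(133,95),(295,93),(332,438),(163,443),(150,107),(180,432)])
P=[(-28,-82,85),(-28,0,85),(-28,82,85),(60,-138,86),(-60,-138,86),(-60,138,86),(60,138,86),(49,-129,88),(49,129,88)]
x,r=fit(uv,P,[600,-250,1.57]); print(x,np.degrees(x[2]),"\n",r.round(2))
print("handle",z2(x,[12,0,115]),"lanes",z2(x,[(-28,-82,0),(-28,0,0),(-28,82,0)]).round(1))
# rolls
def c1(p): return (np.array(p,float)+.5)/4.2-.5+[180,110]
for p in [(441,218),(414,318),(402,400)]:
    print("roll",back("top",c1(p),40).round(1), top[tuple(c1(p).round().astype(int)[::-1]+[6,-6])])
kn=c1([(284,282),(294,230),(305,178)])
print("knob tops",back("top",kn,132).round(1))
print("jar",back("top",c1((252,110)),121),"stamp",back("top",c1((186,183)),80),"pink",back("top",c1((391,535)),40))
print("scale",back("top",[(310,121),(370,123),(365,180),(306,176)],230).round())
E
```

```text
[ 526.82679671 -214.91445123    1.76320947] 101.02446082638606 
 [[-0.04 -0.09]
 [-0.26 -0.04]
 [-0.4  -0.05]
 [ 0.38  0.2 ]
 [-0.4   0.02]
 [ 0.22  0.5 ]
 [ 0.39  0.11]
 [ 0.15 -0.35]
 [-0.05 -0.32]]
handle [[ 524.53206003 -203.13590362  115.        ]] lanes [[ 612.7 -226.7    0. ]
 [ 532.2 -242.4    0. ]
 [ 451.7 -258.1    0. ]]
roll [[588.2 295.4  40. ]] [160 173 174]
roll [[485. 299.  40.]] [ 95 106 106]
roll [[405.1 292.8  40. ]] [165 179 182]
knob tops [[462.  399.5 132. ]
 [512.  402.6 132. ]
 [563.2 404.9 132. ]]
jar [[627.30735476 471.02541725 121.        ]] stamp [[564.42220779 525.27810285  80.        ]] pink [[280.57882894 275.62789225  40.        ]]
scale [[672. 204. 230.]
 [700.  -7. 230.]
 [478. -21. 230.]
 [459. 178. 230.]]
```

```bash
python3 - <<'E'
from h import *
print(back("top",[(340,248),(364,248),(364,264),(340,264)],10).round())
print("tape",back("top",[(427,268)],20).round(), "base front", back("top",[(313,196),(361,197)],5).round(),"green roll",back("top",[(268,262)],40).round())
print("side",back("side",[(397,240),(359,236),(319,238)],40).round(),back("side",[(351,197),(369,205)],5).round())
for p in [[588,295,40],[485,299,40],[405,293,40]]: print(proj("side",p))
E
```

```text
[[290.  27.  10.]
 [306. -60.  10.]
 [246. -69.  10.]
 [231.  17.  10.]]
tape [[ 269. -294.   20.]] base front [[478. 163.   5.]
 [506. -21.   5.]] green roll [[187. 272.  40.]]
side [[179. 337.  40.]
 [286. 316.  40.]
 [401. 331.  40.]] [[298. -53.   5.]
 [235.  20.   5.]]
[[257.35428619 231.24011174]]
[[291.37496898 232.29530358]]
[[318.33076871 231.66396172]]
```

```bash
python3 - <<'E'
import cv2
t=cv2.imread("pics/top0.png"); s=cv2.imread("pics/side0.png")
cv2.imwrite("pics/c4.png",cv2.resize(s[140:270,290:440],None,fx=4.5,fy=4.5,interpolation=cv2.INTER_CUBIC))
cv2.imwrite("pics/c5.png",cv2.resize(t[100:290,270:420],None,fx=3,fy=3,interpolation=cv2.INTER_CUBIC))
E
```

```text
(no output)
```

View pics/c4.png

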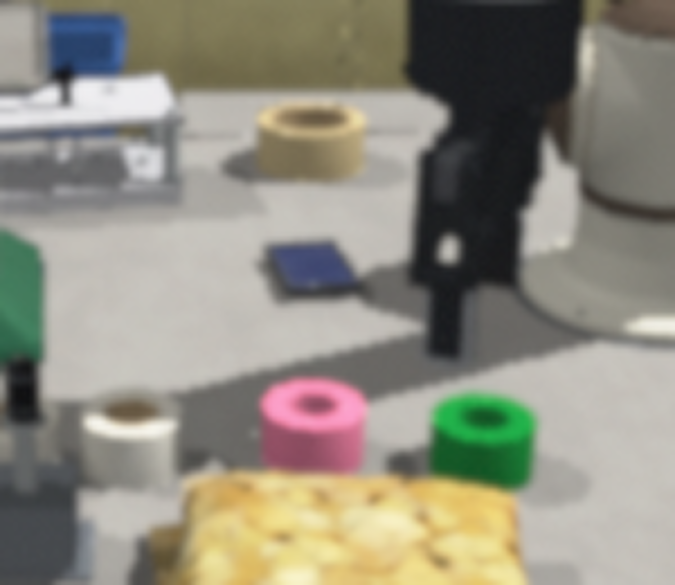

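View pics/c5.png

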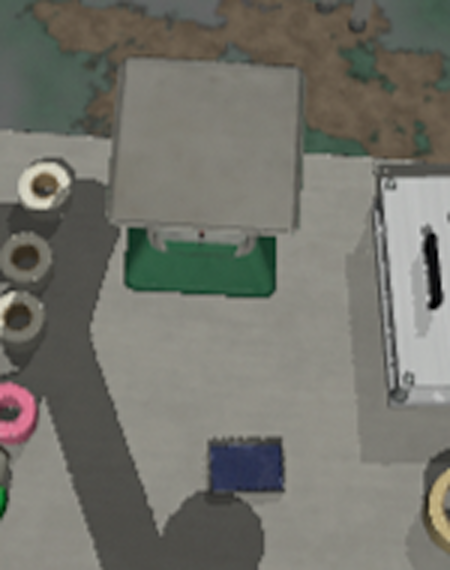

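>>> apply_moves --steps '[[[0,0,-0.018,-6.54,0],[0,0,-0.018,-6.54,0],[0,0,-0.018,-6.54,0],[0,0,-0.018,-6.54,0],[0,0,-0.018,-6.54,0]]]'

```text
time_s: 0.52
position: [230.4, 580.6, 335.5]
tcp_rot: [3.125, 0.311, -0.001]
wrist_force: [0.7, 0.8, -0.6]
finger_gap: 85.4
```

>>> apply_moves --steps '[[[0.0066,0.0393,0,0,0],[0.0066,0.0393,0,0,0],[0.0066,0.0393,0,0,0],[0.0066,0.0393,0,0,0],[0.0066,0.0393,0,0,0],[0.0066,0.0393,0,0,0],[0.0066,0.0393,0,0,0],[0.0066,0.0393,0,0,0],[0.0066,0.0393,0,0,0],[0.0066,0.0393,0,0,0],[0.0066,0.0393,0,0,0],[0.0066,0.0393,0,0,0],[0.0066,0.0393,0,0,0],[0.0066,0.0393,0,0,0],[0.0066,0.0393,0,0,0],[0.0066,0.0393,0,0,0],[0.0066,0.0393,0,0,0],[0.0066,0.0393,0,0,0],[0.0066,0.0393,0,0,0],[0.0066,0.0393,0,0,0]]]'

```text
time_s: 2.18
position: [510.8, -167.3, 334.9]
tcp_rot: [-3.127, -0.302, 0.001]
wrist_force: [1.2, 1.5, -0.3]
finger_gap: 85.5
```

```bash
python3 - <<'E'
from h import *
st(); snap("top","t1",(170,100,460,300),2.7)
E
```

```text
t 2.18 pos [ 510.8 -167.3  334.9] tx [ 0.982  0.191 -0.001] tz [-0.001  0.    -1.   ] yaw(tx) 11.03 F [ 1.2  1.5 -0.3] gap 85.5 q [-0.01  0.18 -0.05 -0.   -1.34  1.78]
```

View pics/t1.png

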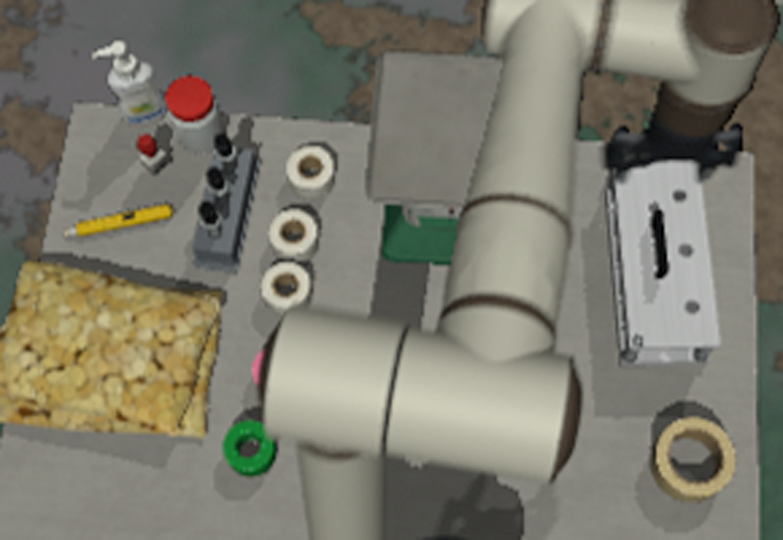

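>>> apply_moves --steps '[[[0,0,0,0,0],[0,0,0,0,0]]]'

```text
time_s: 2.4
position: [510.4, -165.8, 334.3]
tcp_rot: [-3.127, -0.299, 0.003]
wrist_force: [0.5, -0.3, 0.4]
finger_gap: 85.3
```

```bash
cat >> h.py <<'E'
def totool(d,yaw):
    a=np.radians(yaw); tx=np.array([np.cos(a),np.sin(a)]); ty=np.array([np.sin(a),-np.cos(a)])
    return (tx@d[:2]).round(1),(ty@d[:2]).round(1)
def go(target):
    from scipy.spatial.transform import Rotation as R
    s=manip.state(); M=R.from_rotvec(s["tcp_rot"]).as_matrix(); d=np.array(target)-s["position"]
    print("need tool xyz mm",(M.T@d).round(1)); st()
def rollfit(im,g,z=40,r=34):
    # refine roll centre: white blob -> contour of the top face approx by model circle silhouette
    th=np.linspace(0,2*np.pi,60,endpoint=False)
    n="top"; gray=cv2.GaussianBlur(im.astype(np.float32),(0,0),0.7).min(2)
    def cost(q):
        def samp(rr):
            p=proj(n,np.c_[q[0]+rr*np.cos(th),q[1]+rr*np.sin(th),np.full(60,z)]).astype(np.float32)
            return cv2.remap(gray,p[:,0].reshape(1,-1),p[:,1].reshape(1,-1),cv2.INTER_LINEAR)[0]
        # ring bright, bore dark
        return -(sum(samp(x).mean() for x in(17,21,25,29,32))/5-samp(10).mean()*.5-samp(5).mean()*.5)
    from scipy.optimize import minimize
    best=min((minimize(cost,[g[0]+a,g[1]+b],method="Nelder-Mead") for a in(-5,0,5) for b in(-5,0,5)),key=lambda r:r.fun)
    return best.x,best.fun
E
python3 - <<'E'
from h import *
st()
go([524.5,-203.1,250])
im=cv2.imread("pics/t1_full.png")
for g in [(588,295),(485,299),(405,293)]: print(rollfit(im,g))
E
```

```text
t 2.4 pos [ 510.4 -165.8  334.3] tx [ 0.982  0.19  -0.002] tz [-0.002  0.    -1.   ] yaw(tx) 10.94 F [ 0.5 -0.3  0.4] gap 85.3 q [-0.01  0.18 -0.05 -0.   -1.34  1.77]
need tool xyz mm [ 6.9 39.4 84.3]
t 2.4 pos [ 510.4 -165.8  334.3] tx [ 0.982  0.19  -0.002] tz [-0.002  0.    -1.   ] yaw(tx) 10.94 F [ 0.5 -0.3  0.4] gap 85.3 q [-0.01  0.18 -0.05 -0.   -1.34  1.77]
(array([587.32178012, 298.16830207]), np.float64(-93.79476165771484))
(array([483.49618382, 301.38379514]), np.float64(-95.64884948730469))
(array([402.52354417, 294.79084602]), np.float64(-95.43894958496094))
```

>>> apply_moves --steps '[[[0.0035,0.0197,0.02,0,0],[0.0034,0.0197,0.03,0,0],[0,0,0.04,0,0],[0,0,0.04,0,0],[0,0,0.04,0,0],[0,0,0.02,0,0],[0,0,0,0,0],[0,0,0,0,0]]]'

```text
time_s: 3.07
position: [525.0, -201.4, 145.4]
tcp_rot: [3.126, 0.306, -0.002]
wrist_force: [0.5, -0.9, 0.5]
finger_gap: 85.6
```

```bash
python3 - <<'E'
from h import *
go([524.5,-203.1,110])
snap("top","t2",(370,100,470,260),4); snap("side","s2",(230,100,350,220),5)
E
```

```text
need tool xyz mm [-0.8  1.5 35.4]
t 3.07 pos [ 525.  -201.4  145.4] tx [ 0.981  0.194 -0.002] tz [-0.001 -0.    -1.   ] yaw(tx) 11.2 F [ 0.5 -0.9  0.5] gap 85.6 q [-0.08  0.37 -0.29  0.   -0.91  1.84]
```

View pics/t2.png

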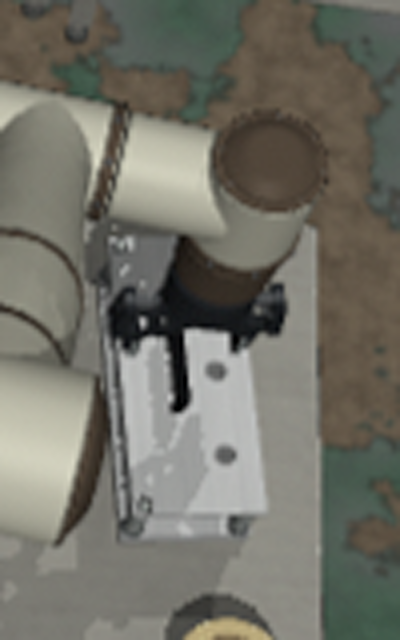

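View pics/s2.png

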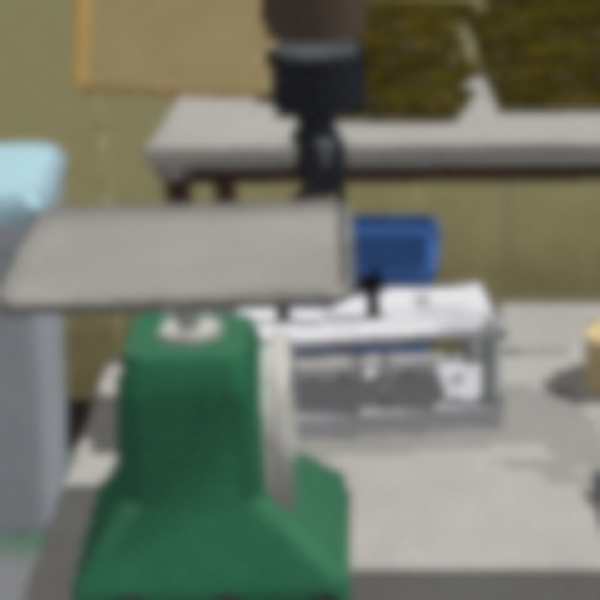

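>>> apply_moves --steps '[[[0,0.001,0.02,0,0],[0,0,0.0154,0,0],[0,0,0,0,0],[0,0,0,0,0.5],[0,0,0,0,1],[0,0,0,0,1],[0,0,0,0,1],[0,0,0,0,1],[0,0,0,0,1],[0,0,0,0,1],[0,0,0,0,1],[0,0,0,0,1]]]' --newtons 50

```text
time_s: 4.17
position: [525.6, -203.6, 110.6]
tcp_rot: [3.126, 0.303, 0.001]
wrist_force: [-1.0, 0.5, 5.4]
finger_gap: 11.1
```

```bash
python3 - <<'E'
from h import *
st()
E
```

```text
t 4.17 pos [ 525.6 -203.6  110.6] tx [0.981 0.192 0.001] tz [ 0.001 -0.    -1.   ] yaw(tx) 11.08 F [-1.   0.5  5.4] gap 11.1 q [-0.08  0.42 -0.32  0.   -0.83  1.85]
```

>>> apply_moves --steps '[[[0,0,-0.005,0,1],[0,0,-0.01,0,1],[0,0,-0.01,0,1],[0,0,-0.02,0,1],[0,0,-0.035,0,1],[0,0,-0.035,0,1],[0,0,-0.035,0,1],[0,0,-0.03,0,1],[0,0,0,0,1],[0,0,0,0,1]]]'

```text
time_s: 5.0
position: [525.5, -203.4, 292.2]
tcp_rot: [3.127, 0.302, 0.007]
wrist_force: [0.9, 0.2, -4.4]
finger_gap: 11.2
```

>>> apply_moves --steps '[[[-0.004,-0.015,0,0,1],[-0.008,-0.03,0,0,1],[-0.008,-0.03,0,0,1],[-0.008,-0.03,0,0,1],[-0.008,-0.03,0,0,1],[-0.008,-0.03,0,0,1],[-0.008,-0.03,0,0,1],[-0.008,-0.03,0,0,1],[-0.008,-0.03,0,0,1],[-0.007,-0.03,0,0,1],[-0.004,-0.014,0,0,1],[0,0,0,0,1]]]'

```text
time_s: 6.0
position: [388.0, 76.1, 288.2]
tcp_rot: [3.126, 0.308, -0.006]
wrist_force: [0.2, -0.0, -3.3]
finger_gap: 11.0
```

```bash
python3 - <<'E'
from h import *
st(); snap("top","t3",(170,80,470,300),2.6); snap("side","s3",(180,100,450,300),2.8)
E
```

```text
t 6.0 pos [388.   76.1 288.2] tx [ 0.981  0.195 -0.004] tz [-0.004 -0.001 -1.   ] yaw(tx) 11.26 F [ 0.2 -0.  -3.3] gap 11.0 q [ 0.61 -0.05 -0.42 -0.   -1.2   1.16]
```

View pics/t3.png

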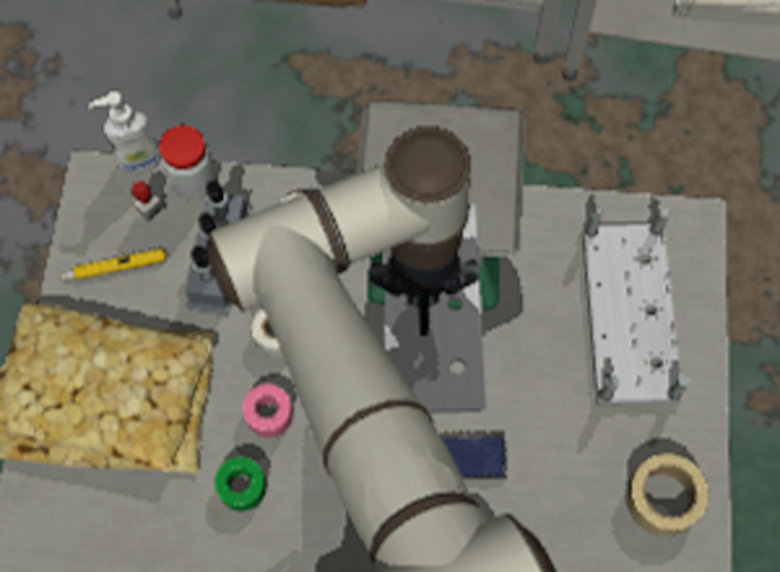

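View pics/s3.png

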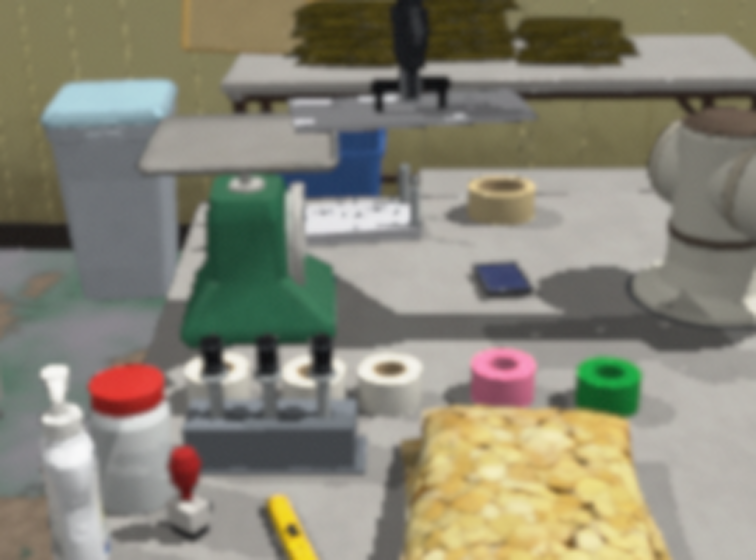

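>>> apply_moves --steps '[[[0,0,0,3,1],[0,0,0,6,1],[0,0,0,6.75,1],[0,0,0,6.75,1],[0,0,0,6.75,1],[0,0,0,6.75,1],[0,0,0,6.75,1],[0,0,0,6.75,1],[0,0,0,6.75,1],[0,0,0,6.75,1],[0,0,0,6.75,1],[0,0,0,6.75,1],[0,0,0,6.75,1],[0,0,0,4.75,1],[0,0,0,2,1],[0,0,0,0,1]]]'

```text
time_s: 7.43
position: [390.2, 73.7, 288.9]
tcp_rot: [2.421, -1.999, -0.001]
wrist_force: [0.1, 0.1, -4.1]
finger_gap: 11.0
```

```bash
python3 - <<'E'
from h import *
go([390,75,32])
snap("top","t4",(170,80,470,300),2.6)
im=cv2.imread("pics/t4_full.png")
for g in [(588,295),(485,299),(405,293)]: print(rollfit(im,g))
E
```

```text
need tool xyz mm [ -1.6  -0.6 256.9]
t 7.43 pos [390.2  73.7 288.9] tx [ 0.189 -0.982  0.001] tz [-0.002 -0.001 -1.   ] yaw(tx) -79.1 F [ 0.1  0.1 -4.1] gap 11.0 q [ 0.6  -0.05 -0.42 -0.   -1.2  -0.41]
(array([620.81558034, 271.60499429]), np.float64(-56.51646423339844))
(array([442.14083876, 317.17520042]), np.float64(-22.28475570678711))
(array([400.68075422, 298.08822753]), np.float64(-70.77957916259766))
```

View pics/t4.png

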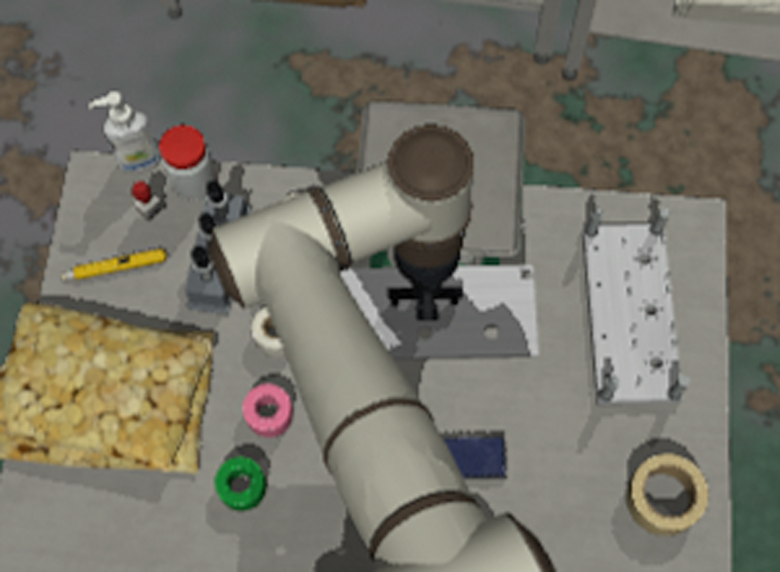

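>>> apply_moves --steps '[[[0,0,0.02,0,1],[0,0,0.035,0,1],[0,0,0.035,0,1],[0,0,0.035,0,1],[0,0,0.035,0,1],[0,0,0.035,0,1],[0,0,0.03,0,1],[0,0,0.015,0,1],[0,0,0.006,0,1],[0,0,0,0,1],[0,0,0.003,0,1],[0,0,0.002,0,1],[0,0,0.002,0,1],[0,0,0,0,1]]]'

```text
time_s: 8.65
position: [390.8, 75.0, 37.5]
tcp_rot: [-2.424, 1.996, -0.001]
wrist_force: [0.1, 0.5, -3.9]
finger_gap: 11.1
```

```bash
python3 - <<'E'
from h import *
go([390,75,32]); snap("side","s4",(180,100,450,300),2.8)
E
```

```text
need tool xyz mm [-0.1  0.8  5.5]
t 8.65 pos [390.8  75.   37.5] tx [ 0.192 -0.981 -0.001] tz [ 0.001  0.001 -1.   ] yaw(tx) -78.94 F [ 0.1  0.5 -3.9] gap 11.1 q [ 0.6   0.31 -0.79  0.   -0.46 -0.41]
```

View pics/s4.png

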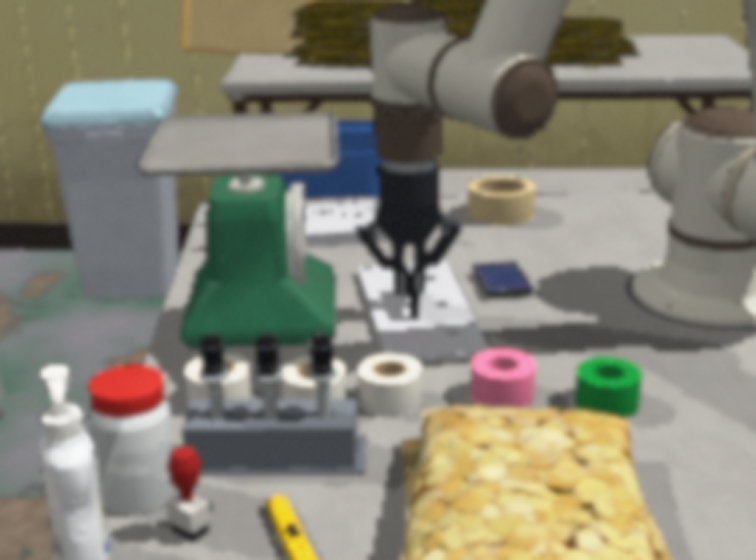

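>>> apply_moves --steps '[[[0,0,0.002,0,1],[0,0,0.001,0,1],[0,0,0.001,0,1],[0,0,0.001,0,1],[0,0,0,0,1],[0,0,0,0,1]]]'

```text
time_s: 9.2
position: [390.5, 74.9, 32.5]
tcp_rot: [-2.426, 1.997, -0.0]
wrist_force: [-1.6, -0.9, 5.4]
finger_gap: 11.5
```

>>> apply_moves --steps '[[[0,0,0,0,0.6],[0,0,0,0,0],[0,0,0,0,0],[0,0,0,0,0],[0,0,0,0,0],[0,0,0,0,0],[0,0,-0.02,0,0],[0,0,-0.035,0,0],[0,0,-0.035,-3,0],[0,0,-0.035,-7,0],[0,0,-0.035,-7,0],[0,0,0,-7,0],[0,0,0,-7,0],[0,0,0,-7,0],[0,0,0,-7,0],[0,0,0,-7,0],[0,0,0,-7,0],[0,0,0,-7,0],[0,0,0,-7,0],[0,0,0,-7,0]]]'

```text
time_s: 10.87
position: [390.2, 74.7, 191.8]
tcp_rot: [3.141, 0.038, -0.001]
wrist_force: [-0.3, -0.2, -0.4]
finger_gap: 85.2
```

```bash
python3 - <<'E'
from h import *
go([500,200,200]); snap("side","s5",(180,100,450,300),2.8); snap("top","t5",(170,80,470,300),2.6)
im=cv2.imread("pics/t5_full.png")
for g in [(588,298),(484,301),(403,295)]: print(rollfit(im,g))
E
```

```text
need tool xyz mm [ 112.8 -122.6   -8.3]
t 10.87 pos [390.2  74.7 191.8] tx [ 1.     0.024 -0.   ] tz [-0. -0. -1.] yaw(tx) 1.39 F [-0.3 -0.2 -0.4] gap 85.2 q [ 0.6   0.04 -0.59 -0.   -0.94  0.99]
(array([586.52401236, 300.23625946]), np.float64(-74.26770782470703))
(array([430.51678087, 305.86276032]), np.float64(-24.27676773071289))
(array([430.14870165, 305.77594027]), np.float64(-24.27606201171875))
```

View pics/s5.png

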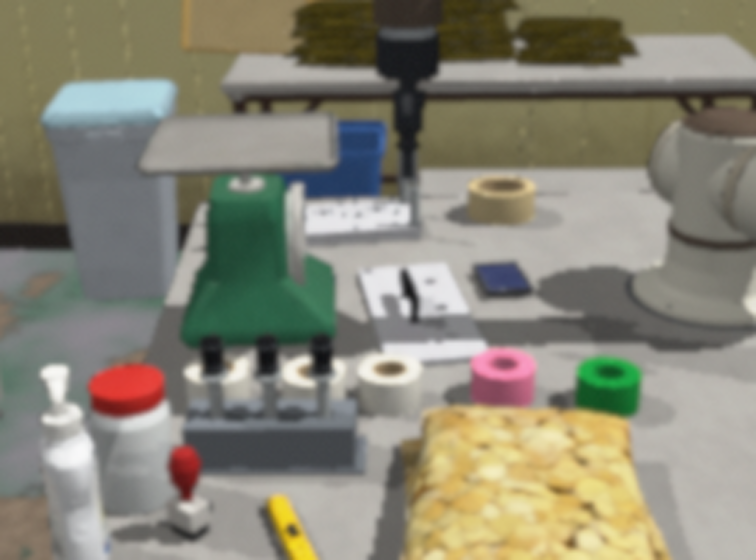

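View pics/t5.png

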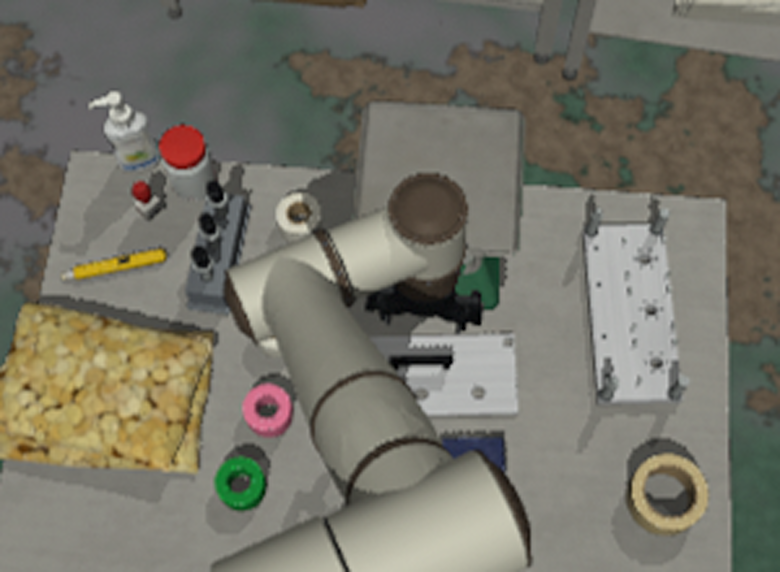

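>>> apply_moves --steps '[[[0,0,0,-4.8,0],[0,0,0,-4.8,0],[0.0054,-0.0214,0,0,0],[0.009,-0.0356,0,0,0],[0.009,-0.0356,0,0,0],[0.009,-0.0356,0,0,0],[0.009,-0.0356,0,0,0],[0.009,-0.0356,0,0,0],[0.0037,-0.0143,0,0,0],[0,0,0,0,0],[0,0,0,0,0]]]'

```text
time_s: 11.88
position: [403.6, 294.8, 191.2]
tcp_rot: [3.127, 0.29, -0.002]
wrist_force: [-0.1, -1.1, 0.6]
finger_gap: 85.8
```

```bash
python3 - <<'E'
from h import *
go([402.5,294.8,24]); snap("side","s6",(180,100,450,300),2.8); snap("top","t6",(170,80,470,300),2.6)
E
```

```text
need tool xyz mm [ -0.8  -0.4 167.2]
t 11.88 pos [403.6 294.8 191.2] tx [ 0.983  0.184 -0.002] tz [-0.001 -0.001 -1.   ] yaw(tx) 10.59 F [-0.1 -1.1  0.6] gap 85.8 q [ 0.96  0.22 -0.37 -0.   -0.98  0.8 ]
```

View pics/s6.png

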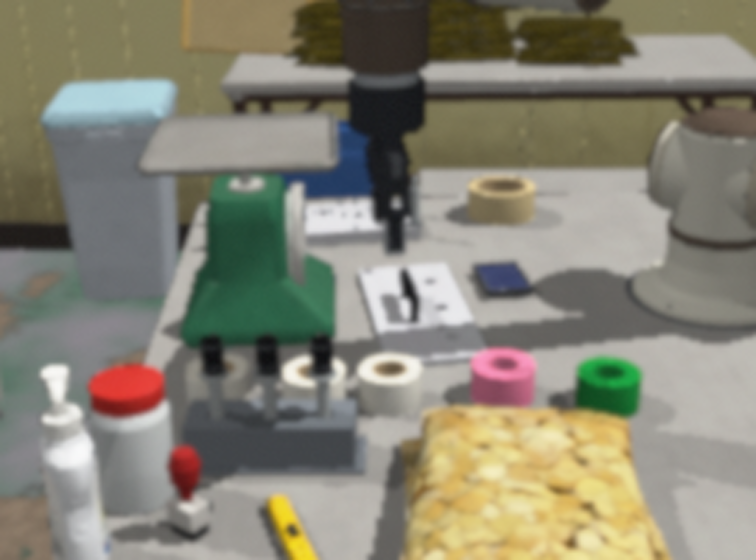

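View pics/t6.png

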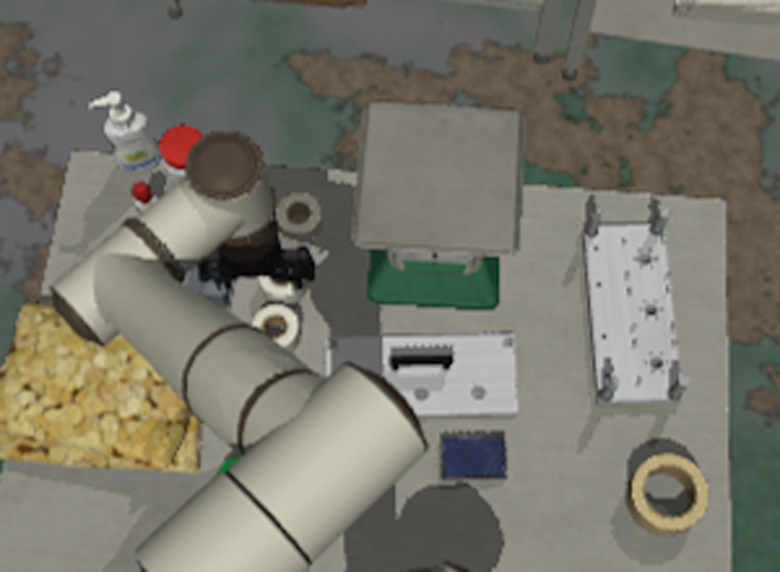

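>>> apply_moves --steps '[[[-0.0005,0,0.02,0,0],[0,0,0.035,0,0],[0,0,0.035,0,0],[0,0,0.035,0,0],[0,0,0.025,0,0],[0,0,0.012,0,0],[0,0,0,0,0],[0,0,0.004,0,0],[0,0,0,0,0]]]'

```text
time_s: 12.73
position: [404.0, 294.4, 26.6]
tcp_rot: [-3.127, -0.29, -0.001]
wrist_force: [0.4, -0.8, 0.2]
finger_gap: 85.4
```

```bash
python3 - <<'E'
from h import *
go([402.5,294.8,24]); snap("side","s7",(230,140,350,260),5)
E
```

```text
need tool xyz mm [-1.4 -0.6  2.6]
t 12.73 pos [404.  294.4  26.6] tx [0.983 0.184 0.001] tz [ 0.001  0.001 -1.   ] yaw(tx) 10.59 F [ 0.4 -0.8  0.2] gap 85.4 q [ 0.96  0.46 -0.55  0.   -0.56  0.8 ]
```

View pics/s7.png

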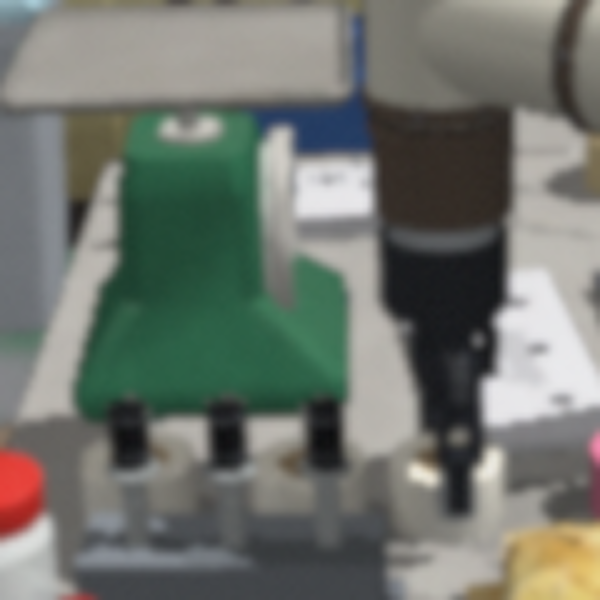

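>>> apply_moves --steps '[[[-0.001,0,0.002,0,0],[0,0,0,0,0],[0,0,0,0,0.3],[0,0,0,0,0.6],[0,0,0,0,1],[0,0,0,0,1],[0,0,0,0,1],[0,0,0,0,1],[0,0,0,0,1]]]' --newtons 30

```text
time_s: 13.53
position: [402.7, 294.7, 25.1]
tcp_rot: [-3.127, -0.292, -0.001]
wrist_force: [-2.5, -1.3, 7.2]
finger_gap: 68.8
```

```bash
python3 - <<'E'
from h import *
st()
# refit magazine base with holes/posts, from t6
cv2.imwrite("pics/m6.png",cv2.resize(cv2.imread("pics/t6_full.png")[140:250,380:460],None,fx=5.4,fy=5.4,interpolation=cv2.INTER_CUBIC))
E
```

```text
t 13.53 pos [402.7 294.7  25.1] tx [0.983 0.185 0.001] tz [ 0.001  0.001 -1.   ] yaw(tx) 10.67 F [-2.5 -1.3  7.2] gap 68.8 q [ 0.96  0.46 -0.56  0.   -0.55  0.8 ]
```

View pics/m6.png

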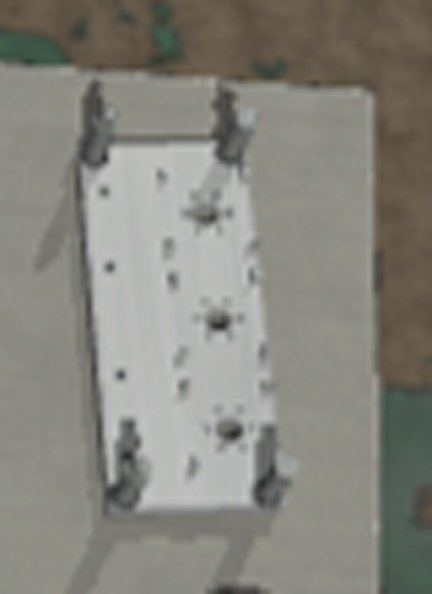

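```bash
python3 - <<'E'
from h import *
c=lambda p:(np.array(p,float)+.5)/5.4-.5+[380,140]
uv=c([(206,212),(218,320),(230,428),(106,510),(274,505)])
P=[(-28,-82,20),(-28,0,20),(-28,82,20),(60,138,20),(-60,138,20)]
f=lambda q:(proj("top",z2(q,P))-uv).ravel()
r=least_squares(f,[527,-215,1.76]); print(r.x,np.degrees(r.x[2]),f(r.x).reshape(-1,2).round(2))
x=r.x; print(z2(x,[(-28,-82,0),(-28,0,0),(-28,82,0),(12,0,0)]).round(1))
print(back("top",uv[:3],20).round(1))
E
```

```text
[ 526.50401424 -214.33788077    1.75065188] 100.30496400806433 [[ 0.13  0.22]
 [-0.32 -0.13]
 [-0.7   0.21]
 [-0.2  -0.51]
 [ 1.08  0.22]]
[[ 612.2 -227.2    0. ]
 [ 531.5 -241.9    0. ]
 [ 450.8 -256.6    0. ]
 [ 524.4 -202.5    0. ]]
[[ 613.  -226.6   20. ]
 [ 531.2 -243.1   20. ]
 [ 452.1 -259.1   20. ]]
```

>>> apply_moves --steps '[[[0,0,-0.01,-0.35,1],[0,0,-0.03,0,1],[0,0,-0.04,0,1],[0,0,-0.04,0,1],[0,0,-0.04,0,1],[0,0,-0.04,0,1],[0,0.01,-0.04,0,1],[0,0.03,-0.015,0,1]]]'

```text
time_s: 14.2
position: [412.1, 258.3, 285.4]
tcp_rot: [-3.119, -0.307, -0.016]
wrist_force: [0.1, -0.3, -0.7]
finger_gap: 68.7
```

>>> apply_moves --steps '[[[-0.004,0.038,0,0,1],[-0.004,0.038,0,0,1],[-0.004,0.038,0,0,1],[-0.004,0.038,0,0,1],[-0.004,0.038,0,0,1],[-0.004,0.038,0,0,1],[-0.004,0.038,0,0,1],[-0.004,0.038,0,0,1],[-0.004,0.038,0,0,1],[-0.004,0.038,0,0,1],[-0.004,0.038,0,0,1],[-0.004,0.038,0,0,1],[-0.004,0.034,0,0,1],[-0.001,0.015,0,0,1],[0,0,0,0,1],[0,0,0,0,1]]]'

```text
time_s: 15.53
position: [454.1, -251.0, 278.4]
tcp_rot: [-3.127, -0.298, 0.001]
wrist_force: [0.0, 0.3, -0.5]
finger_gap: 68.4
```

```bash
python3 - <<'E'
from h import *
go([451.8,-258.8,46]); snap("side","s8",(180,100,450,300),2.8); snap("top","t8",(170,80,470,300),2.6)
im=cv2.imread("pics/t8_full.png")
for g in [(587,298),(484,301)]: print(rollfit(im,g))
E
```

```text
need tool xyz mm [ -3.5   7.4 232.4]
t 15.53 pos [ 454.1 -251.   278.4] tx [ 0.982  0.189 -0.001] tz [-0.001  0.001 -1.   ] yaw(tx) 10.88 F [ 0.   0.3 -0.5] gap 68.4 q [-0.19  0.18 -0.19 -0.   -1.2   1.95]
(array([587.1905119 , 298.14050271]), np.float64(-94.2043685913086))
(array([483.36823093, 301.35923368]), np.float64(-96.48158264160156))
```

View pics/t8.png

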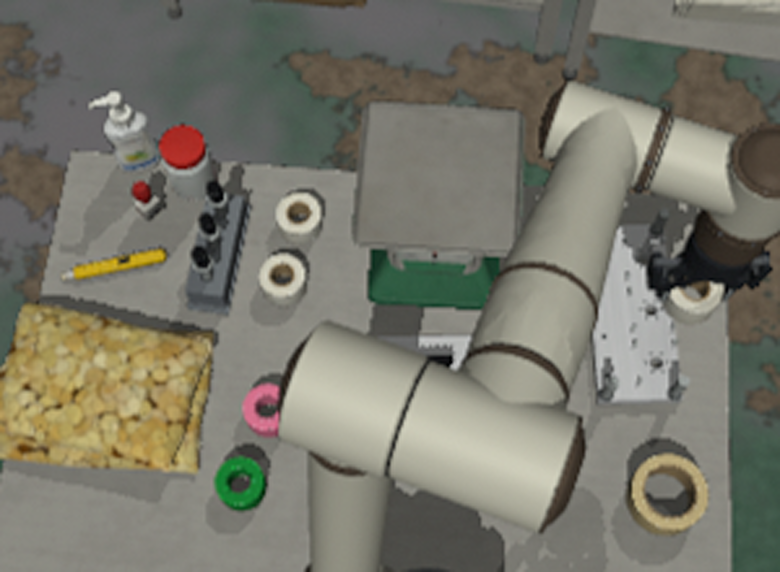

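>>> apply_moves --steps '[[[-0.0035,0.0074,0.02,0,1],[0,0,0.038,0,1],[0,0,0.038,0,1],[0,0,0.038,0,1],[0,0,0.035,0,1],[0,0,0.02,0,1],[0,0,0,0,1],[0,0,0,0,1],[0,0,0,0,1]]]'

```text
time_s: 16.38
position: [454.2, -258.2, 91.8]
tcp_rot: [3.125, 0.304, 0.005]
wrist_force: [-0.1, -0.3, 0.1]
finger_gap: 68.6
```

```bash
python3 - <<'E'
from h import *
go([451.8,-258.8,46]); snap("top","t9",(360,130,470,260),4.5)
im=cv2.imread("pics/t9_full.png"); x=manip.state()["position"]
print(rollfit(im,x[:2],z=x[2]-25+40), "lane holes",)
E
```

```text
need tool xyz mm [-2.6  0.  45.8]
t 16.38 pos [ 454.2 -258.2   91.8] tx [0.981 0.193 0.003] tz [ 0.003 -0.001 -1.   ] yaw(tx) 11.12 F [-0.1 -0.3  0.1] gap 68.6 q [-0.21  0.38 -0.44  0.   -0.74  1.97]
(array([ 459.5870925 , -263.95830034]), np.float64(-36.239105224609375)) lane holes
```

View pics/t9.png

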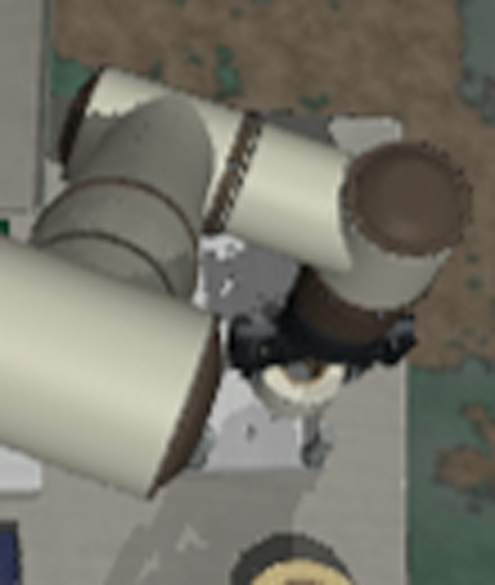

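>>> apply_moves --steps '[[[-0.0026,0,0.01,0,1],[0,0,0.015,0,1],[0,0,0.01,0,1],[0,0,0.005,0,1],[0,0,0.003,0,1],[0,0,0.002,0,1],[0,0,0,0,1]]]'

```text
time_s: 17.02
position: [450.6, -259.1, 45.3]
tcp_rot: [3.127, 0.302, 0.001]
wrist_force: [0.4, -0.6, 0.4]
finger_gap: 68.8
```

```bash
python3 - <<'E'
from h import *
go([451.8,-258.8,46])
E
```

```text
need tool xyz mm [ 1.3 -0.1 -0.7]
t 17.02 pos [ 450.6 -259.1   45.3] tx [0.982 0.191 0.001] tz [ 0.001 -0.    -1.   ] yaw(tx) 11.02 F [ 0.4 -0.6  0.4] gap 68.8 q [-0.21  0.45 -0.49  0.   -0.63  1.97]
```

>>> apply_moves --steps '[[[0.001,0,0,0,1],[0,0,0.0005,0,1],[0,0,0,0,0.5],[0,0,0,0,0],[0,0,0,0,0],[0,0,0,0,0],[0,0,-0.02,0,0],[0,0,-0.035,0,0],[0,0,-0.04,0,0],[0,0,-0.04,0,0],[0,0,-0.04,0,0],[0,0,-0.04,0,0],[0,-0.03,-0.02,0,0],[0,-0.04,0,0,0],[0,-0.04,0,0,0],[0,-0.04,0,0,0],[0,-0.04,0,0,0],[0,-0.04,0,0,0],[0,-0.02,0,0,0],[0,0,0,0,0]]]'

```text
time_s: 18.68
position: [402.4, -10.8, 279.6]
tcp_rot: [-3.125, -0.309, -0.001]
wrist_force: [-0.2, 0.1, 0.4]
finger_gap: 85.3
```

```bash
python3 - <<'E'
from h import *
go([484,301,250]); snap("top","t10",(170,80,470,300),2.6); snap("side","s10",(180,100,450,300),2.8)
im=cv2.imread("pics/t10_full.png")
print("in lane2",rollfit(im,(452,-259),z=60))
for g in [(587,298),(484,301)]: print(rollfit(im,g))
cv2.imwrite("pics/m10.png",cv2.resize(im[140:250,380:460],None,fx=5.4,fy=5.4,interpolation=cv2.INTER_CUBIC))
E
```

```text
need tool xyz mm [ 141.  -289.7   30. ]
t 18.68 pos [402.4 -10.8 279.6] tx [0.981 0.196 0.001] tz [ 0.001  0.001 -1.   ] yaw(tx) 11.3 F [-0.2  0.1  0.4] gap 85.3 q [ 0.38 -0.04 -0.43 -0.   -1.18  1.39]
in lane2 (array([ 452.39070409, -261.91918757]), np.float64(-94.3668212890625))
(array([584.17978486, 301.88391134]), np.float64(-81.24369812011719))
(array([483.36798295, 301.35944491]), np.float64(-95.45357513427734))
```

View pics/m10.png

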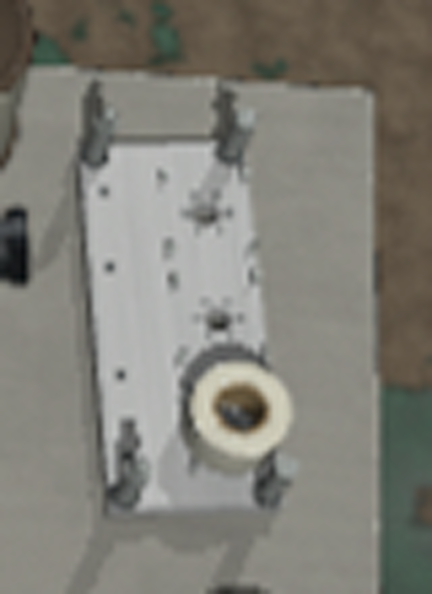

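View pics/s10.png

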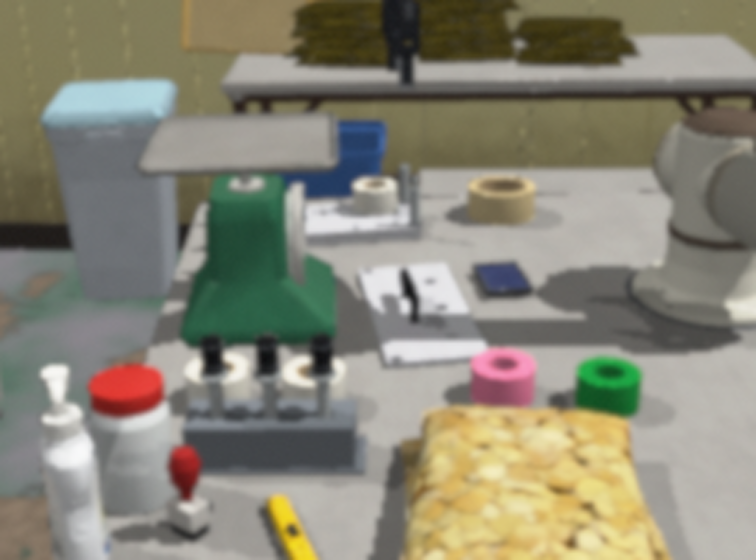

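```bash
python3 - <<'E'
from h import *
im=cv2.imread("pics/t10_full.png"); s=cv2.imread("pics/s10_full.png")
for z in(60,65,70): print(z,rollfit(im,(452,-259),z=z))
R=C["top"]["view"]; print("cam top",-R[:3,:3].T@R[:3,3])
def circ(img,n,x,y,z,r,col):
    th=np.linspace(0,2*np.pi,50); p=proj(n,np.c_[x+r*np.cos(th),y+r*np.sin(th),np.full(50,z)])
    return p
def over(img,n,items,box,k,f):
    x0,y0,x1,y1=box; o=cv2.resize(img[y0:y1,x0:x1],None,fx=k,fy=k,interpolation=cv2.INTER_CUBIC)
    for it,col in items:
        p=((circ(img,n,*it,col)-[x0,y0]+.5)*k-.5); cv2.polylines(o,[np.round(p*8).astype(np.int32)],True,col,1,cv2.LINE_AA,3)
    cv2.imwrite(f,o)
it=[((451.8,-258.8,60,34),(0,0,255)),((451.8,-258.8,20,34),(0,0,255)),((451.8,-258.8,60,12.5),(0,0,255)),((452.4,-261.9,60,34),(255,0,0)),((532.3,-243.1,20,9),(0,0,255)),((612.8,-227.4,20,9),(0,0,255))]
over(im,"top",it,(390,150,450,240),6,"pics/o1.png")
over(s,"side",it,(290,150,340,195),12,"pics/o2.png")
E
```

```text
60 (array([ 452.39070409, -261.91918757]), np.float64(-94.3668212890625))
65 (array([ 450.53261542, -261.07777927]), np.float64(-94.43156433105469))
70 (array([ 448.52496001, -260.02764657]), np.float64(-94.51297760009766))
cam top [-132.35956139    8.00278978 1585.81319499]
```

View pics/o1.png

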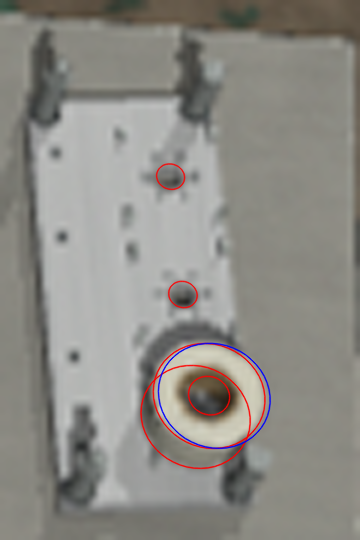

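View pics/o2.png

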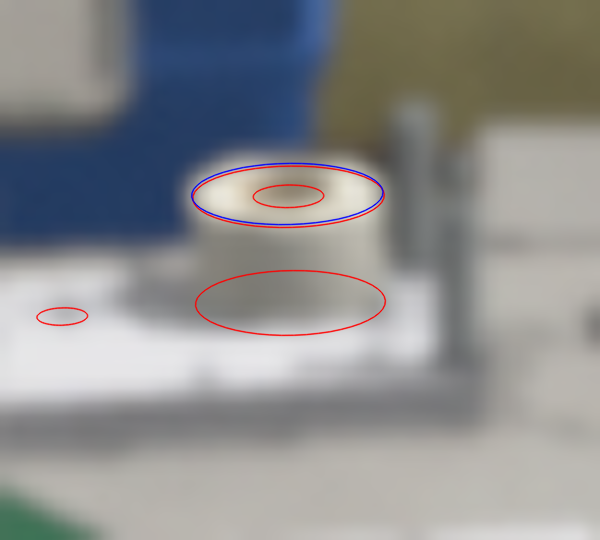

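>>> apply_moves --steps '[[[0.0088,-0.0182,0,0.3,0],[0.0176,-0.0363,0,0,0],[0.0176,-0.0363,0,0,0],[0.0176,-0.0363,0,0,0],[0.0176,-0.0363,0,0,0],[0.0176,-0.0363,0,0,0],[0.0176,-0.0363,0,0,0],[0.0176,-0.0363,0,0,0],[0.0088,-0.018,0.02,0,0],[0,0,0.035,0,0],[0,0,0.035,0,0],[0,0,0.03,0,0],[0,0,0,0,0],[0,0,0,0,0]]]'

```text
time_s: 19.95
position: [488.1, 296.5, 158.1]
tcp_rot: [3.125, 0.29, -0.004]
wrist_force: [-0.2, 0.4, 1.2]
finger_gap: 85.5
```

```bash
python3 - <<'E'
from h import *
go([483.4,301.4,25]); snap("side","s11",(180,100,450,300),2.8)
E
```

```text
need tool xyz mm [ -3.3  -6.1 133.1]
t 19.95 pos [488.1 296.5 158.1] tx [ 0.983  0.184 -0.003] tz [-0.002 -0.004 -1.   ] yaw(tx) 10.62 F [-0.2  0.4  1.2] gap 85.5 q [ 0.83  0.37 -0.25  0.   -0.96  0.93]
```

View pics/s11.png

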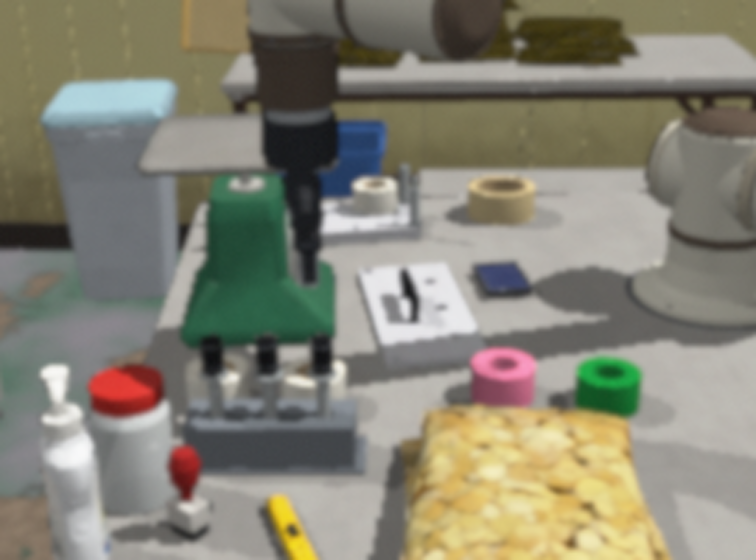

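>>> apply_moves --steps '[[[-0.0033,-0.0061,0.01,-0.35,0],[0,0,0.035,0,0],[0,0,0.035,0,0],[0,0,0.025,0,0],[0,0,0.015,0,0],[0,0,0.005,0,0],[0,0,0,0,0],[0,0,0,0,0]]]'

```text
time_s: 20.67
position: [484.3, 304.5, 36.0]
tcp_rot: [-3.125, -0.303, -0.004]
wrist_force: [0.1, 0.2, 0.4]
finger_gap: 85.6
```

```bash
python3 - <<'E'
from h import *
go([483.4,301.4,25]); snap("side","s12",(230,140,350,260),5)
E
```

```text
need tool xyz mm [-1.5  2.9 11. ]
t 20.67 pos [484.3 304.5  36. ] tx [0.981 0.192 0.003] tz [ 0.003  0.002 -1.   ] yaw(tx) 11.09 F [0.1 0.2 0.4] gap 85.6 q [ 0.84  0.53 -0.37  0.   -0.67  0.92]
```

View pics/s12.png

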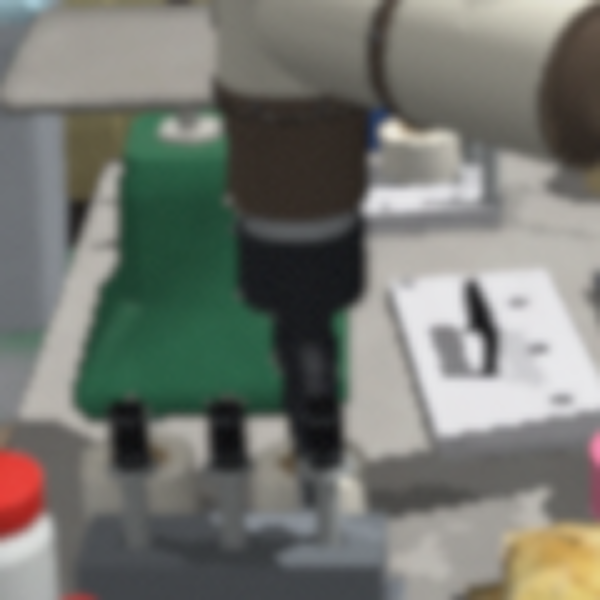

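>>> apply_moves --steps '[[[-0.0015,0.0029,0.006,0,0],[0,0,0.0045,0,0],[0,0,0,0,0],[0,0,0,0,0.3],[0,0,0,0,0.6],[0,0,0,0,1],[0,0,0,0,1],[0,0,0,0,1],[0,0,0,0,1],[0,0,0,0,1]]]'

```text
time_s: 21.55
position: [482.4, 300.3, 24.6]
tcp_rot: [-3.127, -0.303, -0.001]
wrist_force: [-0.3, -0.7, 5.0]
finger_gap: 68.5
```

```bash
python3 - <<'E'
from h import *
go([532.3,-243.1,280])
E
```

```text
need tool xyz mm [ -55.3  542.9 -255.4]
t 21.55 pos [482.4 300.3  24.6] tx [0.981 0.192 0.   ] tz [ 0.  0. -1.] yaw(tx) 11.07 F [-0.3 -0.7  5. ] gap 68.5 q [ 0.84  0.54 -0.38  0.   -0.65  0.92]
```

>>> apply_moves --steps '[[[0,0,-0.015,0,1],[0,0,-0.035,0,1],[0,0,-0.04,0,1],[0,0,-0.04,0,1],[0,0,-0.04,0,1],[0,0,-0.04,0,1],[0,0,-0.035,0,1],[0,0.015,-0.02,0,1]]]'

```text
time_s: 22.22
position: [486.3, 287.7, 293.6]
tcp_rot: [-3.122, -0.306, -0.011]
wrist_force: [0.9, 0.7, -0.6]
finger_gap: 68.7
```

>>> apply_moves --steps '[[[-0.004,0.038,0,0,1],[-0.004,0.038,0,0,1],[-0.004,0.038,0,0,1],[-0.004,0.038,0,0,1],[-0.004,0.038,0,0,1],[-0.004,0.038,0,0,1],[-0.004,0.038,0,0,1],[-0.004,0.038,0,0,1],[-0.004,0.038,0,0,1],[-0.004,0.038,0,0,1],[-0.004,0.038,0,0,1],[-0.004,0.038,0,0,1],[-0.004,0.038,0,0,1],[-0.004,0.03,0,0,1],[0,0.004,0,0,1],[0,0,0.03,0,1],[0,0,0.035,0,1],[0,0,0.035,0,1],[0,0,0.02,0,1],[0,0,0,0,1]]]'

```text
time_s: 23.88
position: [528.1, -242.1, 163.1]
tcp_rot: [-3.122, -0.3, 0.017]
wrist_force: [-0.2, 0.3, -0.4]
finger_gap: 68.8
```

```bash
python3 - <<'E'
from h import *
go([531.4,-243.3,45])
E
```

```text
need tool xyz mm [  4.2   2.5 118.1]
t 23.88 pos [ 528.1 -242.1  163.1] tx [ 0.982  0.191 -0.01 ] tz [-0.011  0.004 -1.   ] yaw(tx) 10.99 F [-0.2  0.3 -0.4] gap 68.8 q [-0.15  0.39 -0.21 -0.   -0.99  1.92]
```

>>> apply_moves --steps '[[[0.002,0.001,0.03,0,1],[0,0,0.035,0,1],[0,0,0.01,0,1],[0,0,0,0,1],[0,0,0,0,1]]]'

```text
time_s: 24.3
position: [534.7, -244.2, 95.2]
tcp_rot: [3.126, 0.304, 0.002]
wrist_force: [0.8, 0.3, 0.4]
finger_gap: 68.5
```

```bash
python3 - <<'E'
from h import *
go([531.4,-243.3,45])
E
```

```text
need tool xyz mm [-3.1 -1.6 50.2]
t 24.3 pos [ 534.7 -244.2   95.2] tx [0.981 0.193 0.001] tz [ 0.001 -0.001 -1.   ] yaw(tx) 11.11 F [0.8 0.3 0.4] gap 68.5 q [-0.15  0.47 -0.28  0.   -0.82  1.92]
```

>>> apply_moves --steps '[[[-0.003,-0.0016,0.015,0,1],[0,0,0.02,0,1],[0,0,0.008,0,1],[0,0,0.004,0,1],[0,0,0,0,1],[0,0,0,0,1]]]'

```text
time_s: 24.8
position: [531.5, -243.3, 48.3]
tcp_rot: [3.126, 0.303, 0.004]
wrist_force: [0.1, 0.4, -0.5]
finger_gap: 68.8
```

```bash
python3 - <<'E'
from h import *
go([531.4,-243.3,45])
E
```

```text
need tool xyz mm [-0.1 -0.   3.3]
t 24.8 pos [ 531.5 -243.3   48.3] tx [0.981 0.192 0.002] tz [ 0.002 -0.001 -1.   ] yaw(tx) 11.08 F [ 0.1  0.4 -0.5] gap 68.8 q [-0.15  0.53 -0.33  0.   -0.72  1.92]
```

Good. Lower, release, rise, go back.

>>> apply_moves --steps '[[[0,0,0.002,0,1],[0,0,0.0012,0,1],[0,0,0,0,1],[0,0,0,0,0.5],[0,0,0,0,0],[0,0,0,0,0],[0,0,0,0,0],[0,0,-0.02,0,0],[0,0,-0.035,0,0],[0,0,-0.04,0,0],[0,0,-0.04,0,0],[0,0,-0.04,0,0],[0,0,-0.04,0,0],[0,0,-0.02,0,0],[0,-0.04,0,0,0],[0,-0.04,0,0,0],[0,-0.04,0,0,0],[0,-0.04,0,0,0],[0,-0.04,0,0,0],[0,-0.04,0,0,0]]]'

```text
time_s: 26.47
position: [483.4, -5.9, 278.6]
tcp_rot: [-3.127, -0.302, 0.0]
wrist_force: [1.8, 0.9, 0.4]
finger_gap: 84.9
```

```bash
python3 - <<'E'
from h import *
st(); snap("top","t13",(170,80,470,300),2.6); snap("side","s13",(180,100,450,300),2.8)
im=cv2.imread("pics/t13_full.png")
print("in lane2",rollfit(im,(452,-259),z=60),rollfit(im,(532,-243),z=60))
print(rollfit(im,(587,298)))
go([587,298,280])
E
```

```text
t 26.47 pos [483.4  -5.9 278.6] tx [ 0.982  0.191 -0.   ] tz [-0.  0. -1.] yaw(tx) 11.03 F [1.8 0.9 0.4] gap 84.9 q [ 0.32  0.12 -0.27 -0.   -1.18  1.44]
in lane2 (array([ 452.32860997, -261.92569767]), np.float64(-94.33586120605469)) (array([ 533.5947047, -245.6423264]), np.float64(-94.28534698486328))
(array([587.28376443, 298.15860596]), np.float64(-93.58758544921875))
need tool xyz mm [ 161.4 -274.8   -0.8]
t 26.57 pos [483.3  -3.3 278.9] tx [0.98  0.199 0.001] tz [ 0.     0.001 -1.   ] yaw(tx) 11.45 F [ 0.7 -0.3  0.1] gap 85.3 q [ 0.33  0.12 -0.27 -0.   -1.18  1.44]
```

View pics/t13.png

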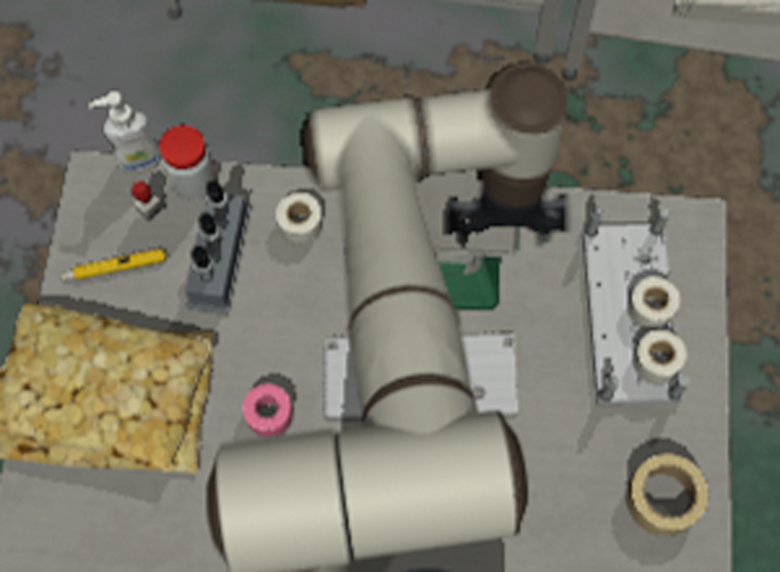

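>>> apply_moves --steps '[[[0.0101,-0.0172,0,0.4,0],[0.0202,-0.0343,0,0,0],[0.0202,-0.0343,0,0,0],[0.0202,-0.0343,0,0,0],[0.0202,-0.0343,0,0,0],[0.0202,-0.0343,0,0,0],[0.0202,-0.0343,0,0,0],[0.0202,-0.0343,0,0,0],[0.0101,-0.0172,0.02,0,0],[0,0,0.035,0,0],[0,0,0.035,0,0],[0,0,0.035,0,0],[0,0,0.035,0,0],[0,0,0.01,0,0],[0,0,0,0,0],[0,0,0,0,0]]]'

```text
time_s: 27.9
position: [593.3, 292.2, 109.5]
tcp_rot: [3.128, 0.292, 0.002]
wrist_force: [0.2, -0.8, 1.3]
finger_gap: 85.5
```

```bash
python3 - <<'E'
from h import *
go([587,298.2,25]); snap("side","s14",(180,100,450,300),2.8)
E
```

```text
need tool xyz mm [-5.1 -7.1 84.5]
t 27.9 pos [593.3 292.2 109.5] tx [0.983 0.185 0.001] tz [ 0.001 -0.    -1.   ] yaw(tx) 10.66 F [ 0.2 -0.8  1.3] gap 85.5 q [ 0.7   0.56 -0.07  0.   -0.95  1.05]
```

View pics/s14.png

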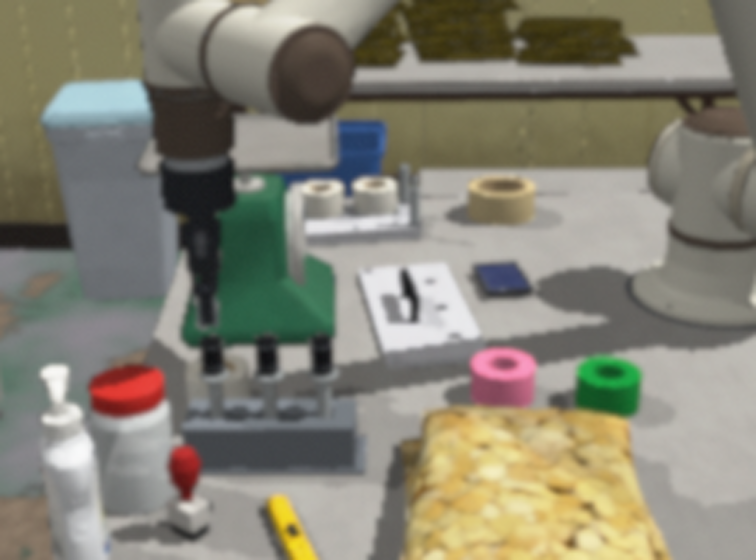

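>>> apply_moves --steps '[[[-0.005,-0.0065,0.01,-0.3,0],[0,0,0.03,0,0],[0,0,0.02,0,0],[0,0,0.01,0,0],[0,0,0,0,0],[0,0,0,0,0]]]'

```text
time_s: 28.45
position: [586.7, 298.3, 39.7]
tcp_rot: [-3.127, -0.301, -0.002]
wrist_force: [-0.2, 1.5, 0.9]
finger_gap: 85.3
```

```bash
python3 - <<'E'
from h import *
go([587,298.2,25])
E
```

```text
need tool xyz mm [ 0.2  0.2 14.7]
t 28.45 pos [586.7 298.3  39.7] tx [0.982 0.191 0.002] tz [ 0.001  0.001 -1.   ] yaw(tx) 11.0 F [-0.2  1.5  0.9] gap 85.3 q [ 0.72  0.63 -0.13  0.   -0.8   1.05]
```

>>> apply_moves --steps '[[[0,0,0.01,0,0],[0,0,0.0047,0,0],[0,0,0,0,0],[0,0,0,0,0.3],[0,0,0,0,0.6],[0,0,0,0,1],[0,0,0,0,1],[0,0,0,0,1],[0,0,0,0,1],[0,0,0,0,1]]]'

```text
time_s: 29.28
position: [586.6, 298.0, 24.5]
tcp_rot: [-3.127, -0.3, -0.002]
wrist_force: [-0.6, -0.1, 3.1]
finger_gap: 67.2
```

```bash
python3 - <<'E'
from h import *
go([612.6,-226.4,280])
E
```

```text
need tool xyz mm [ -73.9  519.7 -255.7]
t 29.28 pos [586.6 298.   24.5] tx [0.982 0.19  0.001] tz [ 0.001  0.001 -1.   ] yaw(tx) 10.97 F [-0.6 -0.1  3.1] gap 67.2 q [ 0.72  0.65 -0.14  0.   -0.77  1.05]
```

>>> apply_moves --steps '[[[0,0,-0.015,0,1],[0,0,-0.035,0,1],[0,0,-0.04,0,1],[0,0,-0.04,0,1],[0,0,-0.04,0,1],[0,0,-0.04,0,1],[0,0,-0.035,0,1],[0,0,-0.02,0,1],[0,0,0,0,1]]]'

```text
time_s: 30.03
position: [587.9, 298.5, 295.4]
tcp_rot: [-3.122, -0.3, -0.015]
wrist_force: [1.2, 0.8, 1.1]
finger_gap: 67.5
```

>>> apply_moves --steps '[[[-0.003,0.02,0,0,1],[-0.0055,0.038,0,0,1],[-0.0055,0.038,0,0,1],[-0.0055,0.038,0,0,1],[-0.0055,0.038,0,0,1],[-0.0055,0.038,0,0,1],[-0.0055,0.038,0,0,1],[-0.0055,0.038,0,0,1],[-0.0055,0.038,0,0,1],[-0.0055,0.038,0,0,1],[-0.0055,0.038,0,0,1],[-0.0055,0.038,0,0,1],[-0.0055,0.038,0,0,1],[-0.0055,0.035,0,0,1],[0,0.008,0,0,1],[0,0,0,0,1],[0,0,0.03,0,1],[0,0,0.035,0,1],[0,0,0.035,0,1],[0,0,0.01,0,1]]]'

```text
time_s: 31.7
position: [608.0, -223.3, 172.2]
tcp_rot: [-3.122, -0.3, 0.018]
wrist_force: [-0.8, -0.4, -2.3]
finger_gap: 67.5
```

>>> apply_moves --steps '[[[0,0,0.035,0,1],[0,0,0.03,0,1],[0,0,0,0,1],[0,0,0,0,1],[0,0,0,0,1]]]'

```text
time_s: 32.12
position: [613.4, -225.8, 116.5]
tcp_rot: [3.125, 0.302, 0.005]
wrist_force: [0.6, -0.7, -0.1]
finger_gap: 67.1
```

```bash
python3 - <<'E'
from h import *
go([612.6,-226.4,45])
E
```

```text
need tool xyz mm [-1.1  0.3 71.5]
t 32.12 pos [ 613.4 -225.8  116.5] tx [0.981 0.192 0.003] tz [ 0.003 -0.001 -1.   ] yaw(tx) 11.05 F [ 0.6 -0.7 -0.1] gap 67.1 q [-0.11  0.54 -0.08  0.   -0.95  1.87]
```

>>> apply_moves --steps '[[[-0.001,0.0003,0.015,0,1],[0,0,0.03,0,1],[0,0,0.015,0,1],[0,0,0.007,0,1],[0,0,0,0,1],[0,0,0,0,1]]]'

```text
time_s: 32.62
position: [612.3, -226.7, 49.2]
tcp_rot: [3.126, 0.301, 0.005]
wrist_force: [0.2, 0.6, 0.1]
finger_gap: 67.7
```

```bash
python3 - <<'E'
from h import *
go([612.6,-226.4,45])
E
```

```text
need tool xyz mm [ 0.3 -0.3  4.2]
t 32.62 pos [ 612.3 -226.7   49.2] tx [0.982 0.191 0.003] tz [ 0.004 -0.001 -1.   ] yaw(tx) 11.0 F [0.2 0.6 0.1] gap 67.7 q [-0.11  0.61 -0.14  0.   -0.81  1.87]
```

>>> apply_moves --steps '[[[0,0,0.0025,0,1],[0,0,0.0015,0,1],[0,0,0,0,1],[0,0,0,0,0.5],[0,0,0,0,0],[0,0,0,0,0],[0,0,0,0,0],[0,0,-0.02,0,0],[0,0,-0.035,0,0],[0,0,-0.04,0,0],[0,0,-0.04,0,0],[0,0,-0.04,0,0],[0,0,-0.04,0,0],[0,0,-0.02,0,0],[-0.016,-0.0338,0,0,0],[-0.016,-0.0338,0,0,0],[-0.016,-0.0338,0,0,0],[-0.016,-0.0338,0,0,0],[-0.016,-0.0338,0,0,0],[-0.016,-0.0338,0,0,0]]]'

```text
time_s: 34.28
position: [476.3, -44.7, 277.7]
tcp_rot: [-3.127, -0.299, 0.001]
wrist_force: [0.1, 0.9, 0.5]
finger_gap: 85.6
```

>>> apply_moves --steps '[[[-0.016,-0.0338,0,0,0],[-0.016,-0.0338,0,0,0],[-0.016,-0.0338,0,0,0],[-0.016,-0.0338,0,0,0],[0,0,0,6.92,0],[0,0,0,6.92,0],[0,0,0,6.92,0],[0,0,0,6.92,0],[0,0,0,6.92,0],[0,0,0,6.92,0],[0,0,0,6.92,0],[0,0,0,6.92,0],[0,0,0,6.92,0],[0,0,0,6.92,0],[0,0,0,6.92,0],[0,0,0,6.92,0],[0,0,0,6.92,0],[0,0,0,0,0]]]'

```text
time_s: 35.78
position: [389.1, 74.8, 277.8]
tcp_rot: [2.422, -2.001, -0.0]
wrist_force: [-0.6, -0.4, 0.9]
finger_gap: 85.3
```

```bash
python3 - <<'E'
from h import *
go([390.5,74.9,32.5]); snap("top","t15",(170,80,470,300),2.6); snap("side","s15",(180,100,450,300),2.8)
im=cv2.imread("pics/t15_full.png")
for g in[(452,-259),(532,-243),(612,-227)]:print(rollfit(im,g,z=60))
cv2.imwrite("pics/m15.png",cv2.resize(im[140:250,380:460],None,fx=5.4,fy=5.4,interpolation=cv2.INTER_CUBIC))
E
```

```text
need tool xyz mm [ 1.000e-01 -1.500e+00  2.453e+02]
t 35.78 pos [389.1  74.8 277.8] tx [ 0.189 -0.982  0.   ] tz [-0. -0. -1.] yaw(tx) -79.13 F [-0.6 -0.4  0.9] gap 85.3 q [ 0.6  -0.05 -0.44 -0.   -1.17 -0.41]
(array([ 459.98489079, -263.29625199]), np.float64(-94.24370574951172))
(array([ 533.46548144, -245.63321438]), np.float64(-94.72813415527344))
(array([ 614.45189524, -229.0742613 ]), np.float64(-92.93434143066406))
```

View pics/m15.png

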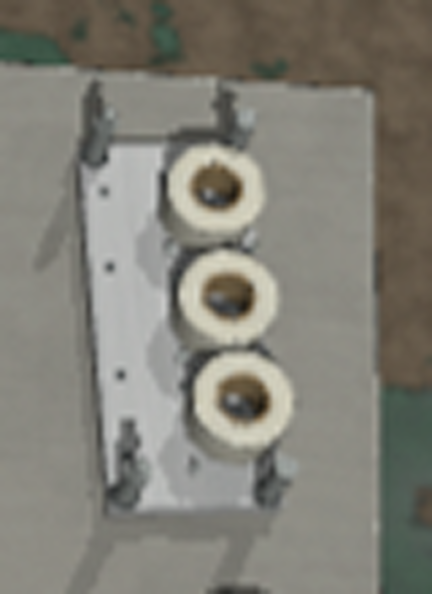

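View pics/s15.png

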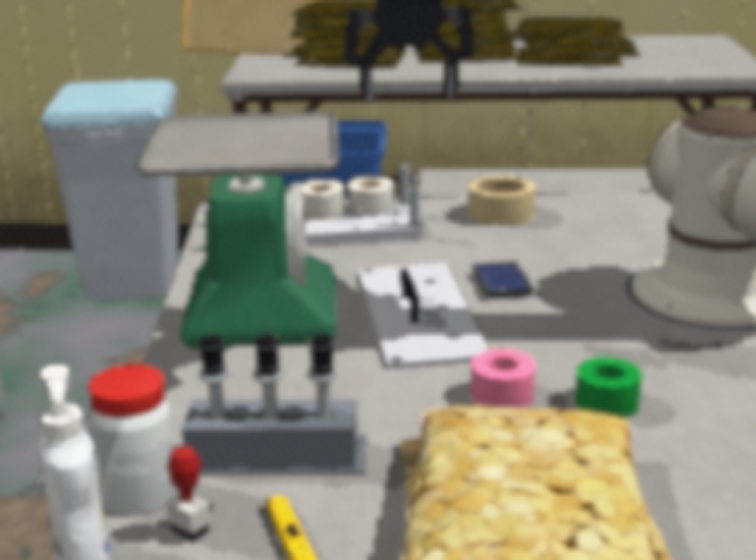

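View pics/t15.png

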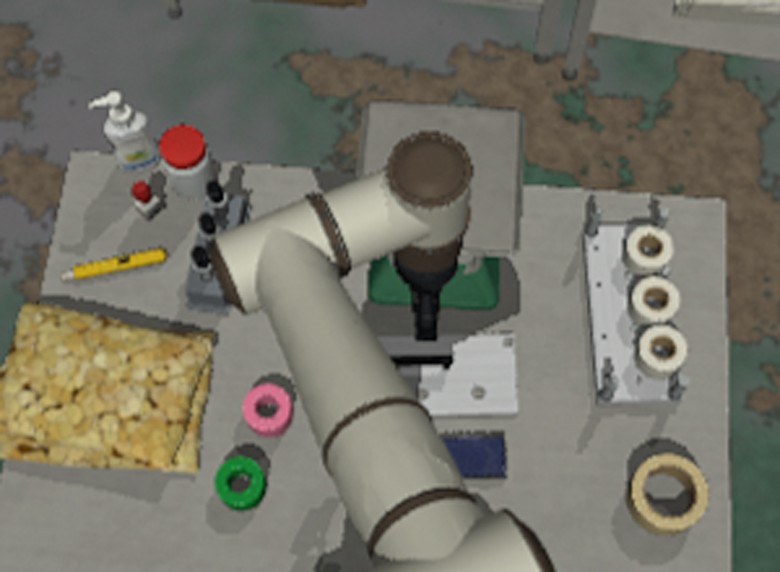

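```bash
cat >> h.py <<'E'
def over(img,n,items,box,k,f):
    x0,y0,x1,y1=box; o=cv2.resize(img[y0:y1,x0:x1],None,fx=k,fy=k,interpolation=cv2.INTER_CUBIC)
    for (x,y,z,r),col in items:
        th=np.linspace(0,2*np.pi,50); p=proj(n,np.c_[x+r*np.cos(th),y+r*np.sin(th),np.full(50,z)])
        p=((p-[x0,y0]+.5)*k-.5); cv2.polylines(o,[np.round(p*8).astype(np.int32)],True,col,1,cv2.LINE_AA,3)
    cv2.imwrite(f,o)
E
python3 - <<'E'
from h import *
im=cv2.imread("pics/t15_full.png"); s=cv2.imread("pics/s15_full.png")
it=[((460,-263.3,60,34),(0,0,255)),((460,-263.3,20,34),(0,0,255)),((456,-261.5,70,34),(255,0,0)),((456,-261.5,30,34),(255,0,0))]
over(s,"side",it,(285,150,345,195),12,"pics/o3.png")
over(im,"top",it,(400,160,450,240),7,"pics/o4.png")
E
```

```text
(no output)
```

View pics/o3.png

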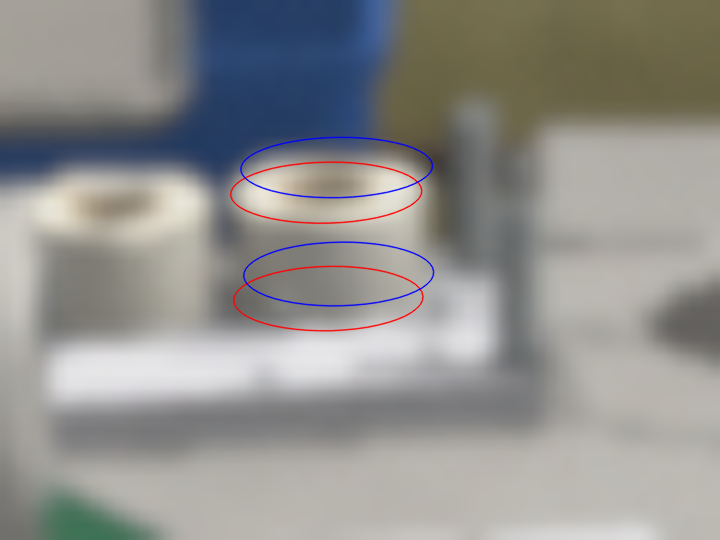

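View pics/o4.png

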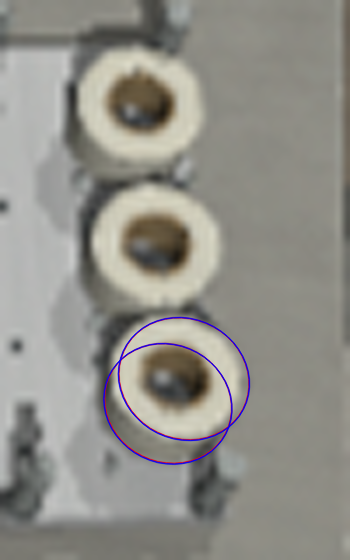

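>>> apply_moves --steps '[[[0,0,0,-6.95,0],[0,0,0,-6.95,0],[0,0,0,-6.95,0],[0,0,0,-6.95,0],[0,0,0,-6.95,0],[0,0,0,-6.95,0],[0,0,0,-6.95,0],[0,0,0,-6.95,0],[0,0,0,-6.95,0],[0,0,0,-6.95,0],[0,0,0,-6.95,0],[0,0,0,-6.95,0],[0,0,0,-6.7,0]]]'

```text
time_s: 36.97
position: [389.3, 74.9, 277.9]
tcp_rot: [3.125, 0.317, -0.0]
wrist_force: [-0.1, 0.2, 0.4]
finger_gap: 85.4
```

>>> apply_moves --steps '[[[0.0003,0.02,0,0,0],[0.0003,0.038,0,0,0],[0.0003,0.038,0,0,0],[0.0003,0.038,0,0,0],[0.0003,0.038,0,0,0],[0.0003,0.038,0,0,0],[0.0003,0.038,0,0,0],[0.0003,0.038,0,0,0],[0.0003,0.038,0,0,0],[0.0003,0.018,0,0,0],[0,0,0,0,0],[0,0,0,0,0]]]'

```text
time_s: 37.97
position: [457.9, -260.8, 277.2]
tcp_rot: [-3.126, -0.303, 0.002]
wrist_force: [-0.4, 0.2, -0.2]
finger_gap: 85.5
```

```bash
python3 - <<'E'
from h import *
go([457.5,-260,50]); snap("top","t16",(390,140,460,250),5.4); snap("side","s16",(285,150,345,195),12)
im=cv2.imread("pics/t16_full.png")
for g in[(452,-259),(532,-243),(612,-227)]:print(rollfit(im,g,z=60))
E
```

```text
need tool xyz mm [ 1.000e-01 -7.000e-01  2.272e+02]
t 37.97 pos [ 457.9 -260.8  277.2] tx [ 0.981  0.192 -0.001] tz [-0.002  0.001 -1.   ] yaw(tx) 11.07 F [-0.4  0.2 -0.2] gap 85.5 q [-0.21  0.2  -0.18 -0.   -1.2   1.97]
(array([ 459.86372812, -263.37427222]), np.float64(-94.12129974365234))
(array([ 531.49391508, -245.08455392]), np.float64(-67.34428405761719))
(array([ 572.343061  , -241.21491057]), np.float64(-56.626869201660156))
```

View pics/t16.png

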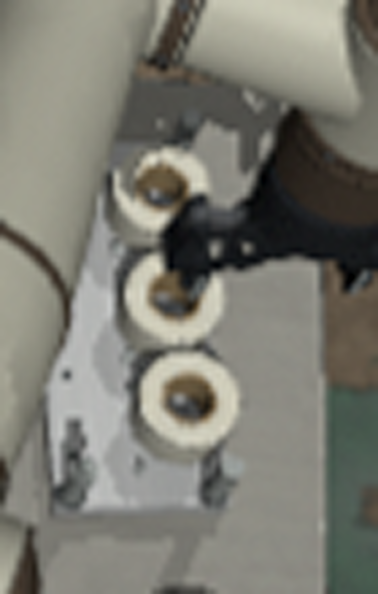

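View pics/s16.png

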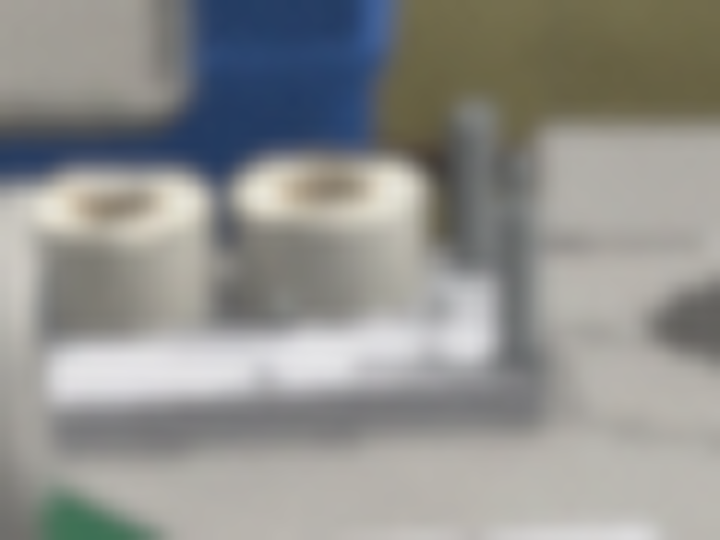

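>>> apply_moves --steps '[[[0,0,0.02,0,0],[0,0,0.038,0,0],[0,0,0.038,0,0],[0,0,0.038,0,0],[0,0,0.035,0,0],[0,0,0.02,0,0],[0,0,0,0,0],[0,0,0,0,0]]]'

```text
time_s: 38.73
position: [458.2, -259.1, 89.1]
tcp_rot: [-3.126, -0.308, 0.002]
wrist_force: [0.3, -1.3, 0.5]
finger_gap: 85.1
```

```bash
python3 - <<'E'
from h import *
go([457.5,-260,50])
E
```

```text
need tool xyz mm [-0.8  0.7 39.1]
t 38.73 pos [ 458.2 -259.1   89.1] tx [ 0.981  0.195 -0.001] tz [-0.001 -0.    -1.   ] yaw(tx) 11.26 F [ 0.3 -1.3  0.5] gap 85.1 q [-0.21  0.39 -0.43  0.   -0.75  1.97]
```

>>> apply_moves --steps '[[[-0.0006,0.0005,0.02,0.2,0],[0,0,0.014,0,0],[0,0,0.005,0,0],[0,0,0,0,0],[0,0,0,0,0.3],[0,0,0,0,0.6],[0,0,0,0,1],[0,0,0,0,1],[0,0,0,0,1],[0,0,0,0,1],[0,0,0,0,1],[0,0,-0.01,0,1],[0,0,-0.015,0,1],[0,0,-0.015,0,1],[0,0,0,0,1],[0,0,0,0,1]]]'

```text
time_s: 40.07
position: [458.6, -260.9, 91.7]
tcp_rot: [3.126, 0.298, 0.006]
wrist_force: [0.1, -0.3, -1.5]
finger_gap: 68.0
```

```bash
python3 - <<'E'
from h import *
go([451.8,-258.8,50]); snap("top","t17",(390,140,460,250),5.4); snap("side","s17",(285,140,345,185),12)
E
```

```text
need tool xyz mm [-6.4 -3.4 41.7]
t 40.07 pos [ 458.6 -260.9   91.7] tx [0.982 0.189 0.004] tz [ 0.004 -0.001 -1.   ] yaw(tx) 10.89 F [ 0.1 -0.3 -1.5] gap 68.0 q [-0.21  0.39 -0.43 -0.   -0.75  1.97]
```

View pics/t17.png

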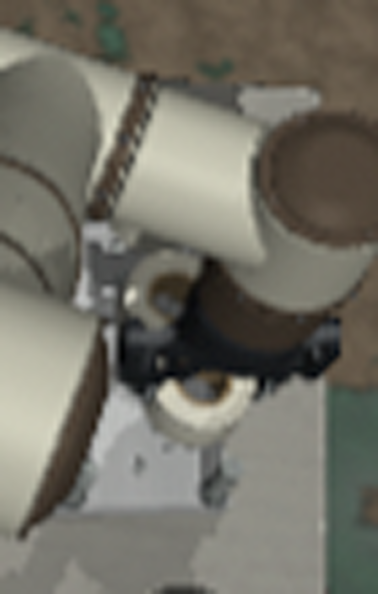

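View pics/s17.png

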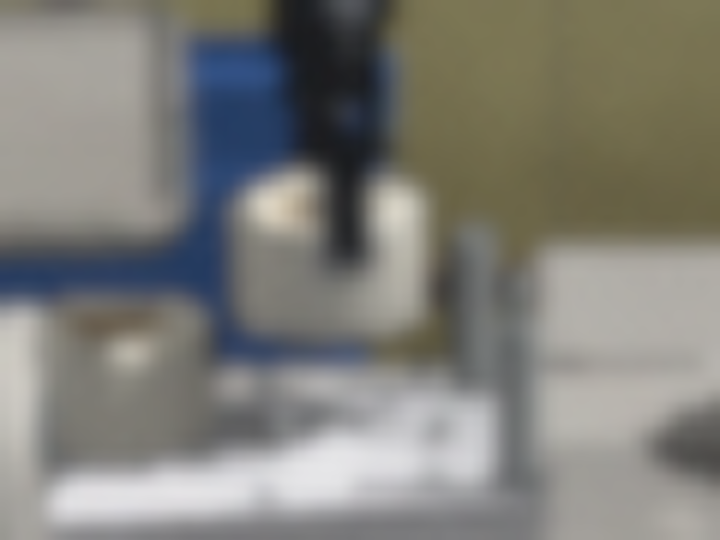

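```bash
python3 - <<'E'
from h import *
s=cv2.imread("pics/s17_full.png"); im=cv2.imread("pics/t17_full.png")
it=[]
for x,c in((458.6,(0,0,255)),(455.6,(255,0,0))):
    it+=[((x,-260.5,h,34),c) for h in(62,102)]
over(s,"side",it,(285,140,345,185),12,"pics/o5.png")
over(im,"top",it,(390,160,450,240),7,"pics/o6.png")
E
```

```text
(no output)
```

View pics/o5.png

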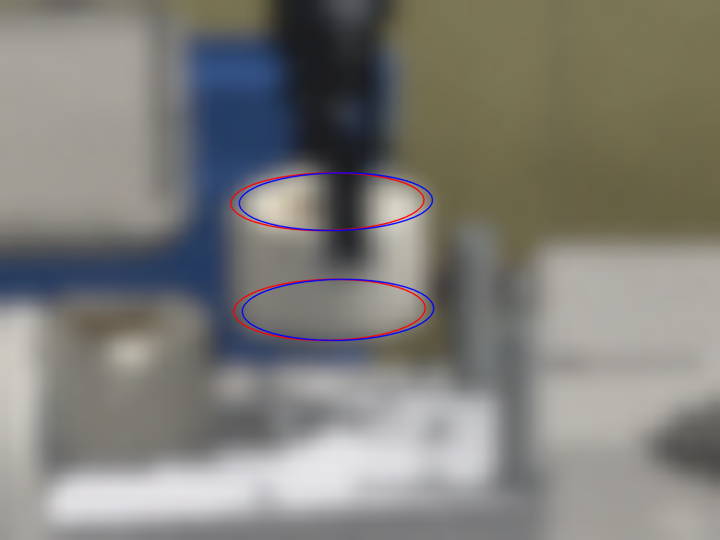

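View pics/o6.png

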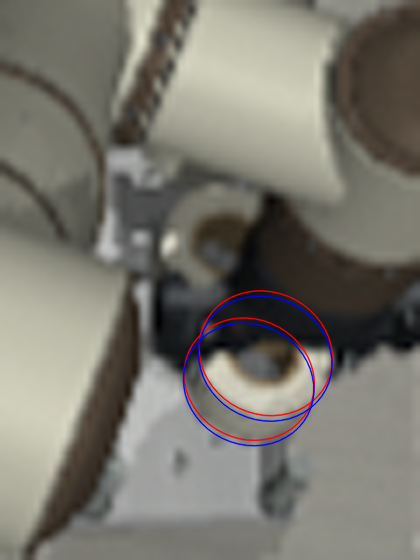

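>>> apply_moves --steps '[[[-0.0058,-0.002,0,0,1],[0,0,0.01,0,1],[0,0,0.015,0,1],[0,0,0.01,0,1],[0,0,0.003,0,1],[0,0,0,0,1],[0,0,0,0,1]]]'

```text
time_s: 40.75
position: [450.3, -259.5, 51.4]
tcp_rot: [-3.126, -0.298, 0.006]
wrist_force: [-1.9, 1.2, 4.8]
finger_gap: 68.0
```

```bash
python3 - <<'E'
from h import *
go([452.6,-258.6,50])
E
```

```text
need tool xyz mm [ 2.5 -0.5  1.4]
t 40.75 pos [ 450.3 -259.5   51.4] tx [ 0.982  0.189 -0.003] tz [-0.004  0.001 -1.   ] yaw(tx) 10.9 F [-1.9  1.2  4.8] gap 68.0 q [-0.21  0.44 -0.48  0.   -0.65  1.97]
```

>>> apply_moves --steps '[[[0,0,-0.004,0,1],[0.002,0,0,0,1],[0,0,0.003,0,1],[0,0,0.001,0,1],[0,0,0,0,1],[0,0,0,0,1]]]'

```text
time_s: 41.25
position: [453.5, -259.4, 51.7]
tcp_rot: [-3.127, -0.298, 0.001]
wrist_force: [0.1, -0.5, -0.1]
finger_gap: 67.9
```

```bash
python3 - <<'E'
from h import *
go([452.6,-258.6,50]); snap("side","s18",(285,140,345,185),12)
E
```

```text
need tool xyz mm [-0.7 -0.9  1.7]
t 41.25 pos [ 453.5 -259.4   51.7] tx [ 0.982  0.189 -0.001] tz [-0.001  0.    -1.   ] yaw(tx) 10.9 F [ 0.1 -0.5 -0.1] gap 67.9 q [-0.21  0.44 -0.48 -0.   -0.65  1.97]
```

View pics/s18.png

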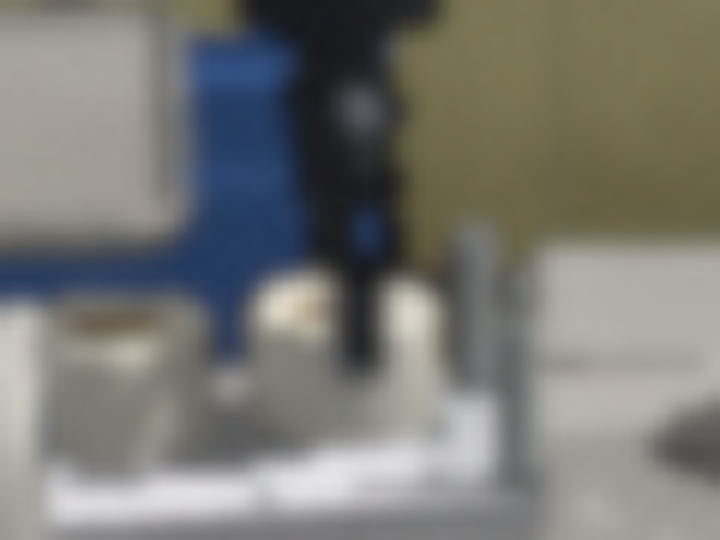

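>>> apply_moves --steps '[[[-0.0005,0,0.001,0,1],[0,0,0.001,0,1],[0,0,0,0,1],[0,0,0,0,0.5],[0,0,0,0,0],[0,0,0,0,0],[0,0,0,0,0],[0,0,-0.02,0,0],[0,0,-0.035,0,0],[0,0,-0.04,0,0],[0,0,-0.04,0,0],[0,0,-0.04,0,0],[0,0,-0.04,0,0],[0,0,-0.015,0,0],[0,-0.038,0,0,0],[0,-0.038,0,0,0],[0,-0.038,0,0,0],[0,-0.038,0,0,0],[0,-0.038,0,0,0],[0,-0.02,0,0,0]]]'

```text
time_s: 42.97
position: [412.1, -51.1, 279.9]
tcp_rot: [-3.127, -0.301, 0.0]
wrist_force: [0.7, 0.1, -0.4]
finger_gap: 85.3
```

```bash
python3 - <<'E'
from h import *
go([389.5,74.9,278]); snap("top","t19",(390,140,460,250),5.4); snap("side","s19",(285,140,345,185),12)
im=cv2.imread("pics/t19_full.png")
for g in[(452,-259),(532,-243),(612,-227)]:print(rollfit(im,g,z=60))
E
```

```text
need tool xyz mm [   1.8 -128.     2. ]
t 42.97 pos [412.1 -51.1 279.9] tx [0.982 0.191 0.   ] tz [-0.     0.001 -1.   ] yaw(tx) 10.99 F [ 0.7  0.1 -0.4] gap 85.3 q [ 0.27 -0.01 -0.4  -0.   -1.18  1.49]
(array([ 455.53332126, -262.54836329]), np.float64(-94.08739471435547))
(array([ 533.46914387, -245.65456457]), np.float64(-93.78189849853516))
(array([ 614.45130587, -229.07456272]), np.float64(-91.80300903320312))
```

View pics/t19.png

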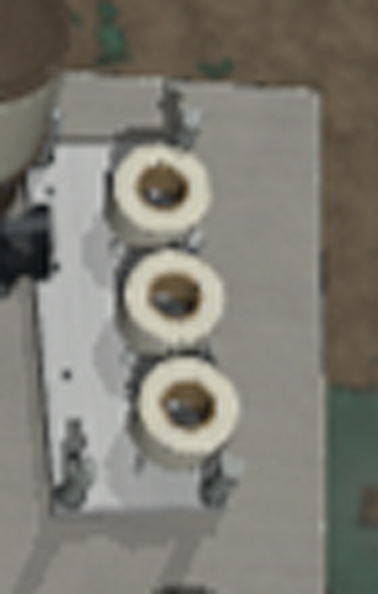

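View pics/s19.png

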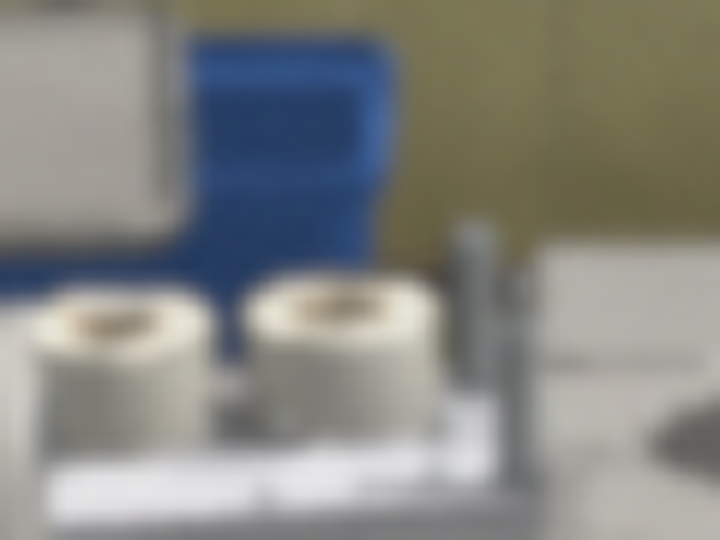

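>>> apply_moves --steps '[[[0,0.02,0,0,0],[0,0.038,0,0,0],[0,0.038,0,0,0],[0,0.038,0,0,0],[0,0.038,0,0,0],[0,0.038,0.01,0,0],[0,0,0.038,0,0],[0,0,0.038,0,0],[0,0,0.038,0,0],[0,0,0.038,0,0],[0,0,0.038,0,0],[0,0,0.02,0,0],[0,0,0.008,0,0],[0,0,0,0,0],[0,0,0,0,0]]]'

```text
time_s: 44.32
position: [453.7, -260.2, 52.5]
tcp_rot: [3.127, 0.298, 0.001]
wrist_force: [0.7, 0.4, 0.4]
finger_gap: 85.9
```

```bash
python3 - <<'E'
from h import *
go([453,-259,47])
E
```

```text
need tool xyz mm [-0.5 -1.3  5.5]
t 44.32 pos [ 453.7 -260.2   52.5] tx [0.982 0.189 0.001] tz [ 0.001 -0.001 -1.   ] yaw(tx) 10.89 F [0.7 0.4 0.4] gap 85.9 q [-0.21  0.44 -0.48  0.   -0.65  1.97]
```

>>> apply_moves --steps '[[[0,-0.001,0.0045,0,0],[0,0,0,0,0.3],[0,0,0,0,0.6],[0,0,0,0,1],[0,0,0,0,1],[0,0,0,0,1],[0,0,0,0,1],[-0.0014,0,-0.001,0,1],[-0.0014,0,0,0,1],[0,0,0.001,0,1],[0,0,0,0,1],[0,0,0,0,0.5],[0,0,0,0,0],[0,0,0,0,0],[0,0,0,0,0],[0,0,-0.02,0,0],[0,0,-0.035,0,0],[0,0,-0.04,0,0],[0,0,-0.04,0,0],[0,0,-0.04,0,0]]]'

```text
time_s: 45.98
position: [449.5, -259.0, 223.9]
tcp_rot: [-3.127, -0.298, 0.002]
wrist_force: [1.5, -0.1, -0.1]
finger_gap: 85.3
```

>>> apply_moves --steps '[[[0,0,-0.04,0,0],[0,0,-0.015,0,0],[0,-0.038,0,0,0],[0,-0.038,0,0,0],[0,-0.038,0,0,0],[0,-0.038,0,0,0],[0,-0.038,0,0,0],[0,-0.038,0,0,0],[0,-0.038,0,0,0],[0,-0.038,0,0,0],[0,-0.02,0,0,0],[0,0,0,0,0]]]'

```text
time_s: 46.98
position: [388.3, 61.8, 277.4]
tcp_rot: [-3.126, -0.306, -0.0]
wrist_force: [0.4, 0.1, -0.1]
finger_gap: 85.2
```

```bash
python3 - <<'E'
from h import *
go([390.5,74.9,200]); snap("top","t20",(390,140,460,250),5.4); snap("side","s20",(180,100,450,300),2.8)
im=cv2.imread("pics/t20_full.png")
for g in[(452,-259),(532,-243),(612,-227)]:print(rollfit(im,g,z=60))
E
```

```text
need tool xyz mm [  4.7 -12.4  77.4]
t 46.98 pos [388.3  61.8 277.4] tx [0.981 0.194 0.   ] tz [ 0.     0.001 -1.   ] yaw(tx) 11.19 F [ 0.4  0.1 -0.1] gap 85.2 q [ 0.58 -0.05 -0.45 -0.   -1.17  1.19]
(array([ 451.94611477, -262.18971794]), np.float64(-95.17587280273438))
(array([ 533.3431611 , -245.66567789]), np.float64(-95.00631713867188))
(array([ 614.45682302, -229.1030634 ]), np.float64(-92.96775817871094))
```

View pics/t20.png

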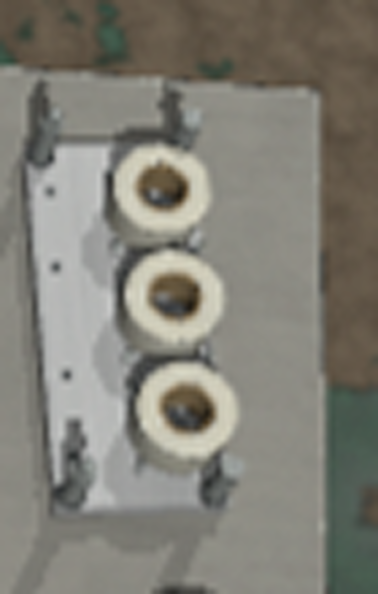

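View pics/s20.png

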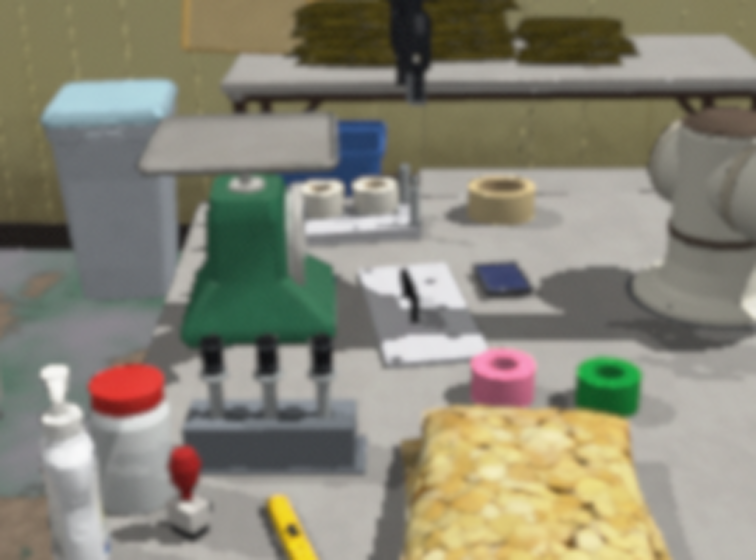

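>>> apply_moves --steps '[[[0.0042,-0.0125,0,6.93,0],[0,0,0,6.93,0],[0,0,0,6.93,0],[0,0,0,6.93,0],[0,0,0,6.93,0],[0,0,0,6.93,0],[0,0,0,6.93,0],[0,0,0,6.93,0],[0,0,0.03,6.93,0],[0,0,0.03,6.93,0],[0,0,0.03,6.93,0],[0,0,0.03,6.93,0],[0,0,0.03,6.93,0],[0,0,0,0,0],[0,0,0,0,0]]]'

```text
time_s: 48.33
position: [390.3, 70.8, 126.8]
tcp_rot: [2.419, -1.998, -0.001]
wrist_force: [0.2, -0.5, 0.4]
finger_gap: 85.7
```

```bash
python3 - <<'E'
from h import *
go([390.5,74.9,32.5]); snap("side","s21",(260,140,400,260),5); snap("top","t21",(280,180,400,270),5)
E
```

```text
need tool xyz mm [-4.2 -1.3 94.3]
t 48.33 pos [390.3  70.8 126.8] tx [ 0.189 -0.982  0.002] tz [-0.003 -0.003 -1.   ] yaw(tx) -79.1 F [ 0.2 -0.5  0.4] gap 85.7 q [ 0.59  0.14 -0.69  0.   -0.75 -0.4 ]
```

View pics/s21.png

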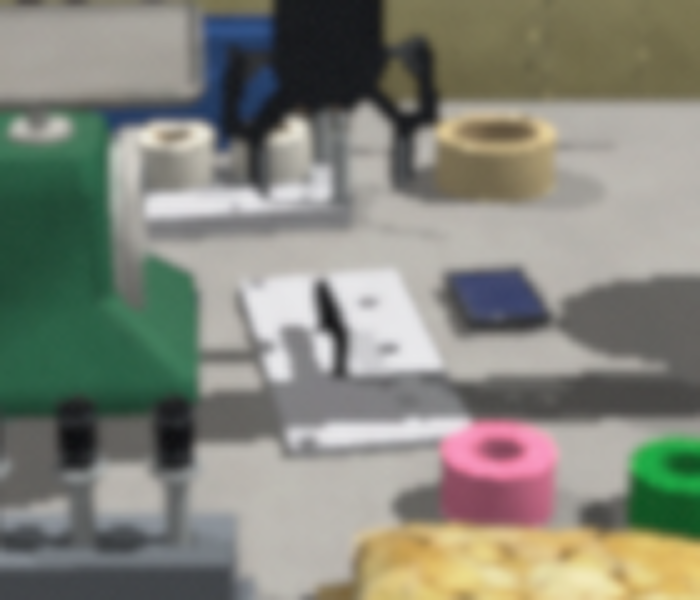

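>>> apply_moves --steps '[[[-0.0035,-0.0005,0.02,0,0],[0,0,0.035,0,0],[0,0,0.02,0,0],[0,0,0.008,0,0],[0,0,0,0,0],[0,0,0,0,0],[0,0,0,0,0]]]'

```text
time_s: 49.02
position: [392.0, 76.5, 46.1]
tcp_rot: [-2.419, 1.999, -0.002]
wrist_force: [-1.1, -0.5, 0.5]
finger_gap: 85.1
```

```bash
python3 - <<'E'
from h import *
go([390.5,74.9,32.5])
E
```

```text
need tool xyz mm [ 1.3  1.8 13.6]
t 49.02 pos [392.   76.5  46.1] tx [ 0.188 -0.982 -0.001] tz [ 0.004  0.002 -1.   ] yaw(tx) -79.14 F [-1.1 -0.5  0.5] gap 85.1 q [ 0.6   0.3  -0.78  0.   -0.49 -0.42]
```

>>> apply_moves --steps '[[[0.001,0.001,0.008,0,0],[0,0,0.0056,0,0],[0,0,0,0,0],[0,0,0,0,0],[0,0,0,0,0],[0,0,0,0,0]]]'

```text
time_s: 49.52
position: [390.0, 74.7, 31.3]
tcp_rot: [-2.42, 2.001, -0.001]
wrist_force: [-0.3, -0.0, 0.5]
finger_gap: 85.6
```

```bash
python3 - <<'E'
from h import *
go([390.5,74.9,32.5])
E
```

```text
need tool xyz mm [-0.1 -0.5 -1.2]
t 49.52 pos [390.   74.7  31.3] tx [ 0.188 -0.982 -0.   ] tz [ 0.001  0.001 -1.   ] yaw(tx) -79.18 F [-0.3 -0.   0.5] gap 85.6 q [ 0.6   0.33 -0.8   0.   -0.44 -0.41]
```

>>> apply_moves --steps '[[[0,0,-0.001,-0.2,0],[0,0,0,0,0.5],[0,0,0,0,1],[0,0,0,0,1],[0,0,0,0,1],[0,0,0,0,1],[0,0,0,0,1],[0,0,0,0,1],[0,0,0,0,1],[0,0,-0.005,0,1],[0,0,-0.02,0,1],[0,0,-0.035,0,1],[0,0,-0.035,0,1],[0,0,-0.035,0,1],[0,0,-0.035,0,1],[0,0,-0.035,0,1],[0,0,-0.035,0,1],[0,0,-0.02,0,1],[0,0,0,0,1],[0,0,0,0,1]]]' --newtons 60

```text
time_s: 51.18
position: [388.9, 74.5, 286.5]
tcp_rot: [-2.423, 1.999, 0.002]
wrist_force: [-1.2, 0.3, -4.4]
finger_gap: 10.7
```

>>> apply_moves --steps '[[[0,0,0,-3,1],[0,0,0,-6,1],[0,0,0,-6.75,1],[0,0,0,-6.75,1],[0,0,0,-6.75,1],[0,0,0,-6.75,1],[0,0,0,-6.75,1],[0,0,0,-6.75,1],[0,0,0,-6.75,1],[0,0,0,-6.75,1],[0,0,0,-6.75,1],[0,0,0,-6.75,1],[0,0,0,-6.75,1],[0,0,0,-4.75,1],[0,0,0,-2,1],[0,0,0,0,1],[0,0,0,0,1]]]'

```text
time_s: 52.6
position: [388.5, 74.0, 284.6]
tcp_rot: [3.126, 0.299, -0.008]
wrist_force: [-0.4, -0.1, -3.6]
finger_gap: 11.1
```

```bash
python3 - <<'E'
from h import *
go([525.6,-203.6,290]); snap("top","t22",(170,80,470,300),2.6); snap("side","s22",(180,100,450,300),2.8)
E
```

```text
need tool xyz mm [ 82.  298.6  -5.4]
t 52.6 pos [388.5  74.  284.6] tx [ 0.982  0.189 -0.005] tz [-0.005 -0.002 -1.   ] yaw(tx) 10.92 F [-0.4 -0.1 -3.6] gap 11.1 q [ 0.6  -0.05 -0.43 -0.   -1.2   1.16]
```

View pics/s22.png

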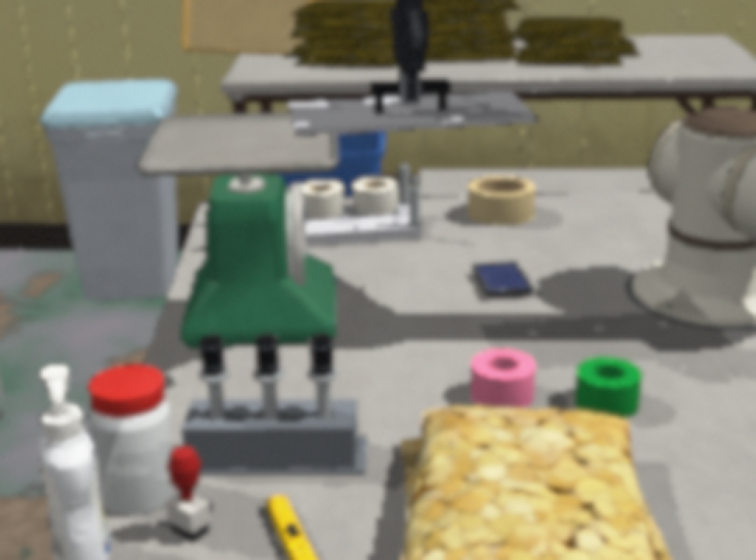

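View pics/t22.png

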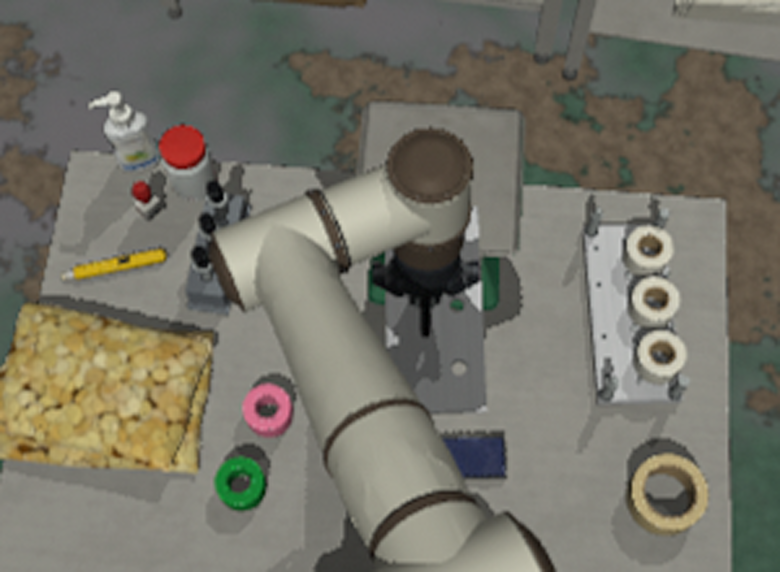

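>>> apply_moves --steps '[[[0.004,0.015,0,0,1],[0.0082,0.03,0,0,1],[0.0082,0.03,0,0,1],[0.0082,0.03,0,0,1],[0.0082,0.03,0,0,1],[0.0082,0.03,0,0,1],[0.0082,0.03,0,0,1],[0.0082,0.03,0,0,1],[0.0082,0.03,0,0,1],[0.0082,0.03,0,0,1],[0.004,0.0136,0,0,1],[0,0,0.02,0,1],[0,0,0.035,0,1],[0,0,0.035,0,1],[0,0,0.03,0,1],[0,0,0.01,0,1],[0,0,0,0,1],[0,0,0,0,1],[0,0,0,0,1]]]'

```text
time_s: 54.28
position: [528.8, -203.2, 159.2]
tcp_rot: [3.125, 0.302, 0.007]
wrist_force: [0.1, -0.3, -3.4]
finger_gap: 11.0
```

```bash
python3 - <<'E'
from h import *
go([525.6,-203.6,110.6]); snap("top","t23",(370,100,470,260),4)
E
```

```text
need tool xyz mm [-3.4 -0.4 48.6]
t 54.28 pos [ 528.8 -203.2  159.2] tx [0.981 0.192 0.004] tz [ 0.004 -0.001 -1.   ] yaw(tx) 11.05 F [ 0.1 -0.3 -3.4] gap 11.0 q [-0.08  0.36 -0.26  0.   -0.94  1.84]
```

View pics/t23.png

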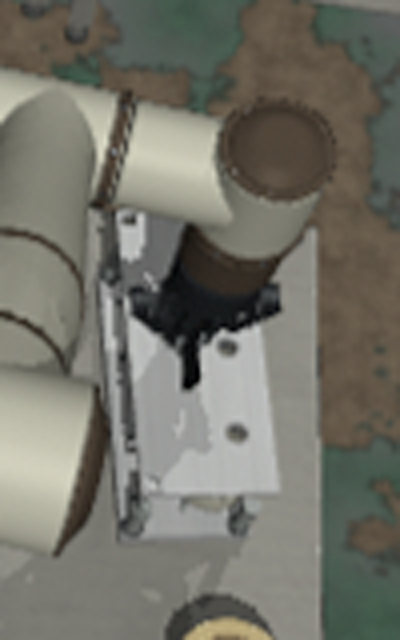

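>>> apply_moves --steps '[[[-0.0028,-0.0003,0.01,0,1],[0,0,0.01,0,1],[0,0,0.004,0,1],[0,0,0,0,1],[0,0,0,0,1],[0,0,0,0,1],[0,0,0,0,1]]]'

```text
time_s: 54.92
position: [524.7, -203.3, 133.5]
tcp_rot: [3.127, 0.301, 0.002]
wrist_force: [-0.3, 0.1, -3.7]
finger_gap: 10.7
```

```bash
python3 - <<'E'
from h import *
go([525.6,-203.6,110.6])
E
```

```text
need tool xyz mm [ 0.8  0.5 22.9]
t 54.92 pos [ 524.7 -203.3  133.5] tx [0.982 0.191 0.001] tz [ 0.001 -0.    -1.   ] yaw(tx) 11.01 F [-0.3  0.1 -3.7] gap 10.7 q [-0.08  0.39 -0.3   0.   -0.88  1.84]
```

>>> apply_moves --steps '[[[0.0007,0.0004,0,0,1],[0,0,0.003,0,1],[0,0,0.003,0,1],[0,0,0.003,0,1],[0,0,0.003,0,1],[0,0,0,0,1],[0,0,0,0,1]]]'

```text
time_s: 55.5
position: [524.8, -203.5, 120.5]
tcp_rot: [-3.127, -0.301, 0.001]
wrist_force: [-0.1, -0.3, -2.5]
finger_gap: 10.9
```

```bash
python3 - <<'E'
from h import *
go([525.6,-203.6,110.6])
E
```

```text
need tool xyz mm [0.8 0.3 9.9]
t 55.5 pos [ 524.8 -203.5  120.5] tx [ 0.982  0.191 -0.001] tz [-0.001  0.    -1.   ] yaw(tx) 11.01 F [-0.1 -0.3 -2.5] gap 10.9 q [-0.08  0.4  -0.31  0.   -0.86  1.84]
```

>>> apply_moves --steps '[[[0.0004,0.0002,0.003,0,1],[0,0,0.002,0,1],[0,0,0.002,0,1],[0,0,0.0015,0,1],[0,0,0,0,1],[0,0,0,0,1]]]'

```text
time_s: 56.0
position: [525.3, -203.6, 112.3]
tcp_rot: [-3.127, -0.301, 0.0]
wrist_force: [0.0, 0.0, -3.9]
finger_gap: 10.8
```

```bash
python3 - <<'E'
from h import *
go([525.6,-203.6,110.6])
E
```

```text
need tool xyz mm [0.3 0.  1.7]
t 56.0 pos [ 525.3 -203.6  112.3] tx [ 0.982  0.191 -0.   ] tz [-0.  0. -1.] yaw(tx) 11.0 F [ 0.   0.  -3.9] gap 10.8 q [-0.08  0.41 -0.32  0.   -0.84  1.84]
```

>>> apply_moves --steps '[[[0,0,0.001,0,1],[0,0,0.001,0,1],[0,0,0.001,0,1],[0,0,0,0,1],[0,0,0,0,1]]]'

```text
time_s: 56.42
position: [525.5, -203.6, 110.1]
tcp_rot: [3.127, 0.302, 0.001]
wrist_force: [-1.5, 1.5, 2.9]
finger_gap: 11.3
```

>>> apply_moves --steps '[[[0,0,0,0,0.6],[0,0,0,0,0],[0,0,0,0,0],[0,0,0,0,0],[0,0,0,0,0],[0,0,0,0,0],[0,0,-0.02,0,0],[0,0,-0.035,0,0],[0,0,-0.04,0,0],[0,0,-0.04,0,0],[0,0,-0.03,0,0],[-0.004,-0.035,0,0,0],[-0.004,-0.035,0,0,0],[-0.004,-0.035,0,0,0],[-0.004,-0.035,0,0,0],[-0.004,-0.035,0,0,0],[-0.004,-0.035,0,0,0],[0,0,0,0,0]]]'

```text
time_s: 57.92
position: [460.3, 1.8, 274.8]
tcp_rot: [-3.125, -0.31, -0.002]
wrist_force: [0.1, -0.8, -0.3]
finger_gap: 85.3
```

```bash
cat >> h.py <<'E'
def blob(im,box,thr=45,minA=8):
    x0,y0,x1,y1=box; m=(im[y0:y1,x0:x1].max(2)<thr).astype(np.uint8)
    n,l,s,c=cv2.connectedComponentsWithStats(m)
    return [(s[i,4],(c[i]+[x0,y0]).round(2),s[i,:4].tolist()) for i in range(1,n) if s[i,4]>=minA]
E
python3 - <<'E'
from h import *
st(); snap("top","t24",(170,80,470,300),2.6); snap("side","s24",(180,100,450,300),2.8)
im=cv2.imread("pics/t24_full.png"); s=cv2.imread("pics/s24_full.png")
print(blob(im,(238,140,262,190))); print(blob(s,(245,210,305,245)))
E
```

```text
t 57.92 pos [460.3   1.8 274.8] tx [0.981 0.196 0.001] tz [ 0.001  0.001 -1.   ] yaw(tx) 11.33 F [ 0.1 -0.8 -0.3] gap 85.3 q [ 0.36  0.08 -0.33 -0.   -1.17  1.41]
[(np.int32(39), array([252.38, 153.36]), [12, 9, 6, 9]), (np.int32(40), array([249.82, 165.58]), [9, 22, 7, 8]), (np.int32(24), array([259.62, 179.42]), [20, 30, 4, 20]), (np.int32(42), array([247.12, 178.05]), [6, 33, 7, 10])]
[(np.int32(56), array([255.07, 225.98]), [7, 11, 7, 12]), (np.int32(69), array([274.71, 225.99]), [27, 10, 7, 13]), (np.int32(59), array([294.22, 225.85]), [47, 10, 6, 13])]
```

View pics/t24.png

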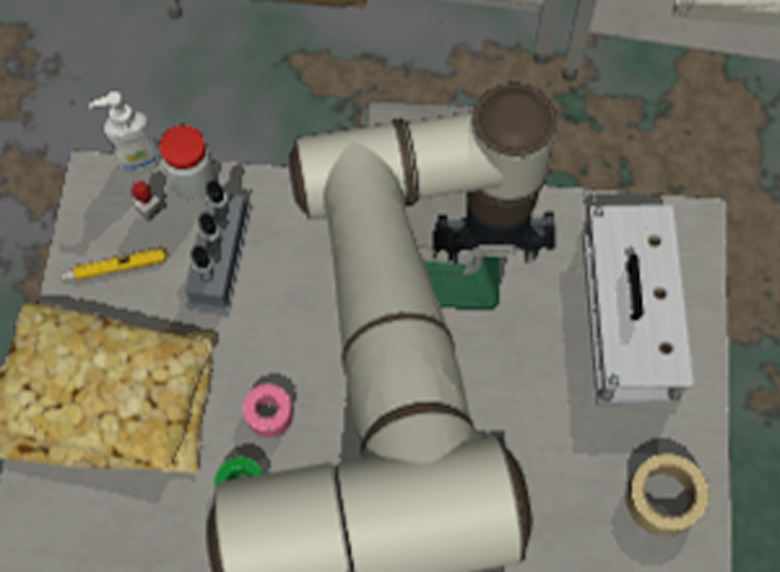

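View pics/s24.png

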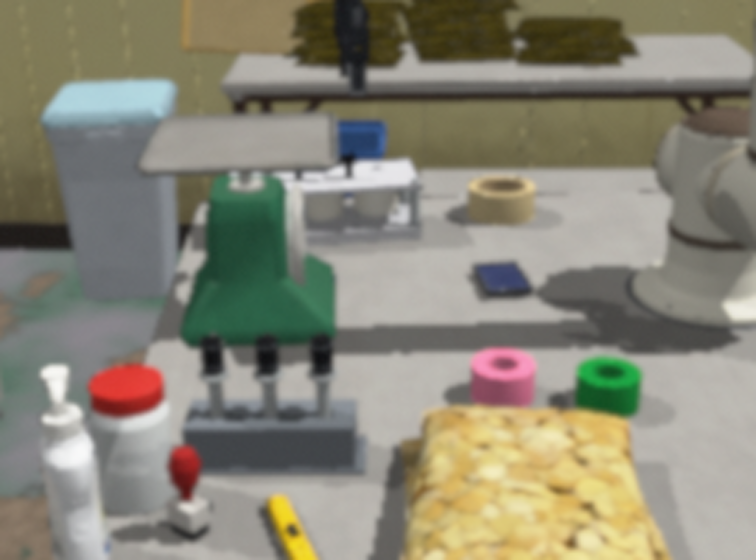

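```bash
python3 - <<'E'
from h import *
T=[(247.12,178.05),(249.82,165.58),(252.38,153.36)]; S=[(294.22,225.85),(274.71,225.99),(255.07,225.98)]
for t,s in zip(T,S):
    f=lambda P:np.r_[proj("top",P)[0]-t,proj("side",P)[0]-s]
    r=least_squares(f,[500,400,115]); print(r.x.round(1),r.fun.round(2), back("top",t,115).round(1),back("side",s,115).round(1))
im=cv2.imread("pics/t24_full.png")
cv2.imwrite("pics/m24.png",cv2.resize(im[140:250,380:460],None,fx=5.4,fy=5.4,interpolation=cv2.INTER_CUBIC))
E
```

```text
[463.  403.1 115.8] [-0.03  0.13 -0.09 -0.04] [[463.8 403.3 115. ]] [[462.9 401.7 115. ]]
[514.5 405.1 115.7] [ 0.   -0.01  0.    0.  ] [[514.8 405.3 115. ]] [[514.8 403.8 115. ]]
[566.3 407.5 116.1] [ 0.04 -0.24  0.15  0.07] [[565.8 407.7 115. ]] [[567.3 405.  115. ]]
```

View pics/m24.png

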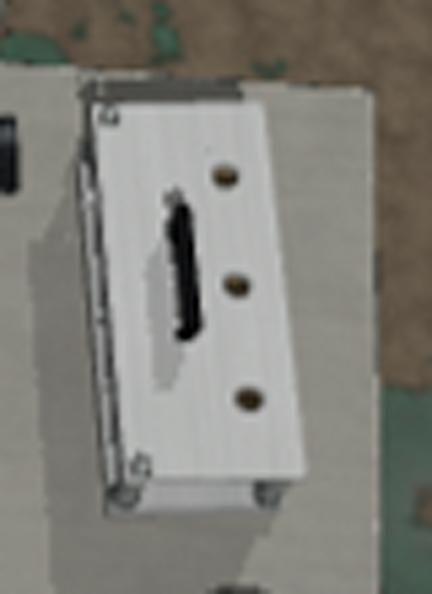

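>>> apply_moves --steps '[[[0.0036,-0.018,0,0.3,0],[0.0072,-0.0357,0,0,0],[0.0072,-0.0357,0,0,0],[0.0072,-0.0357,0,0,0],[0.0072,-0.0357,0,0,0],[0.0072,-0.0357,0,0,0],[0.0072,-0.0357,0,0,0],[0.0072,-0.0357,0,0,0],[0.0072,-0.0357,0,0,0],[0.0072,-0.0357,0,0,0],[0.0072,-0.0357,0,0,0],[0.0036,-0.018,0,0,0],[0,0,0.02,0,0.3],[0,0,0.035,0,0.3],[0,0,0.035,0,0.3],[0,0,0.01,0,0.3],[0,0,0,0,0.3],[0,0,0,0,0.3],[0,0,0,0,0.3]]]'

```text
time_s: 59.6
position: [468.1, 399.5, 176.8]
tcp_rot: [-3.125, -0.292, -0.005]
wrist_force: [-0.7, -0.0, -0.5]
finger_gap: 59.7
```

```bash
python3 - <<'E'
from h import *
go([463.2,403,115]); snap("side","s25",(180,100,450,300),2.8)
E
```

```text
need tool xyz mm [-4.4 -4.2 61.8]
t 59.6 pos [468.1 399.5 176.8] tx [0.983 0.185 0.004] tz [ 0.003  0.003 -1.   ] yaw(tx) 10.68 F [-0.7 -0.  -0.5] gap 59.7 q [ 0.97  0.42 -0.12  0.   -1.03  0.79]
```

View pics/s25.png

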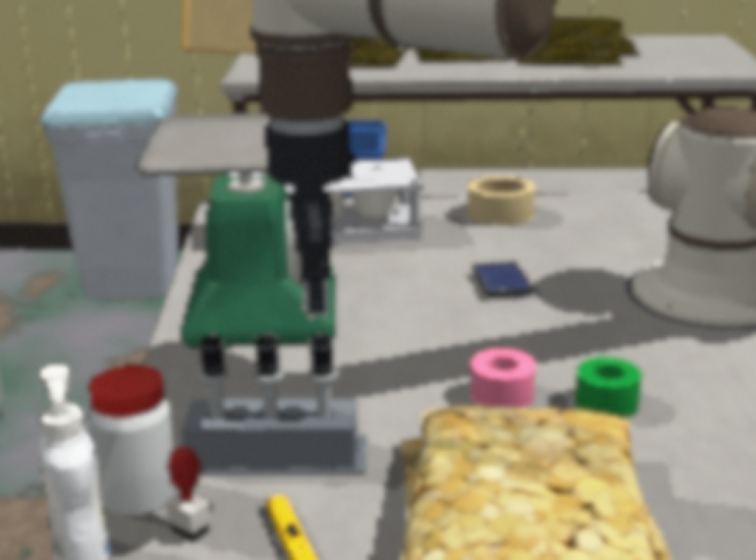

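>>> apply_moves --steps '[[[-0.0042,-0.0037,0.01,-0.3,0.3],[0,0,0.02,0,0.3],[0,0,0.01,0,0.3],[0,0,0,0,0.3],[0,0,0,0,0.3],[0,0,0,0,0.3]]]'

```text
time_s: 60.15
position: [462.1, 402.2, 135.3]
tcp_rot: [-3.126, -0.302, -0.002]
wrist_force: [0.2, -0.4, -0.3]
finger_gap: 59.4
```

```bash
python3 - <<'E'
from h import *
go([463.2,403,115])
E
```

```text
need tool xyz mm [ 1.2 -0.5 20.3]
t 60.15 pos [462.1 402.2 135.3] tx [0.982 0.191 0.001] tz [ 0.001  0.001 -1.   ] yaw(tx) 11.03 F [ 0.2 -0.4 -0.3] gap 59.4 q [ 0.98  0.46 -0.17  0.   -0.94  0.78]
```

>>> apply_moves --steps '[[[0.0011,-0.0005,0.012,0,0.3],[0,0,0.008,0,0.3],[0,0,0,0,0.3],[0,0,0,0,0.6],[0,0,0,0,1],[0,0,0,0,1],[0,0,0,0,1],[0,0,0,0,1],[0,0,0,0,1],[0,0,0,0,1]]]' --newtons 60

```text
time_s: 60.98
position: [462.9, 403.0, 115.0]
tcp_rot: [-3.126, -0.301, -0.002]
wrist_force: [-1.5, 1.0, 2.4]
finger_gap: 20.4
```

```bash
python3 - <<'E'
from h import *
go([451.8,-258.7,350])
E
```

```text
need tool xyz mm [-137.1  647.1 -236.1]
t 60.98 pos [462.9 403.  115. ] tx [0.982 0.191 0.001] tz [ 0.001  0.002 -1.   ] yaw(tx) 11.02 F [-1.5  1.   2.4] gap 20.4 q [ 0.98  0.48 -0.19  0.   -0.9   0.78]
```

>>> apply_moves --steps '[[[0,0,-0.01,0,1],[0,0,-0.02,0,1],[0,0,-0.03,0,1],[0,0,-0.035,0,1],[0,0,-0.035,0,1],[0,0,-0.035,0,1],[0,0,-0.035,0,1],[0,0,-0.03,0,1],[0,0,-0.012,0,1],[0,0,0,0,1],[0,0,0,0,1]]]'

```text
time_s: 61.9
position: [462.1, 401.8, 356.4]
tcp_rot: [3.127, 0.301, -0.002]
wrist_force: [0.4, 0.5, -1.7]
finger_gap: 20.6
```

```bash
python3 - <<'E'
from h import *
go([451.8,-258.7,350]); snap("side","s26",(180,60,450,260),2.8)
E
```

```text
need tool xyz mm [-136.   646.4    6.5]
t 61.9 pos [462.1 401.8 356.4] tx [ 0.982  0.191 -0.001] tz [-0.001 -0.    -1.   ] yaw(tx) 10.98 F [ 0.4  0.5 -1.7] gap 20.6 q [ 0.98  0.31  0.17 -0.   -1.43  0.78]
```

View pics/s26.png

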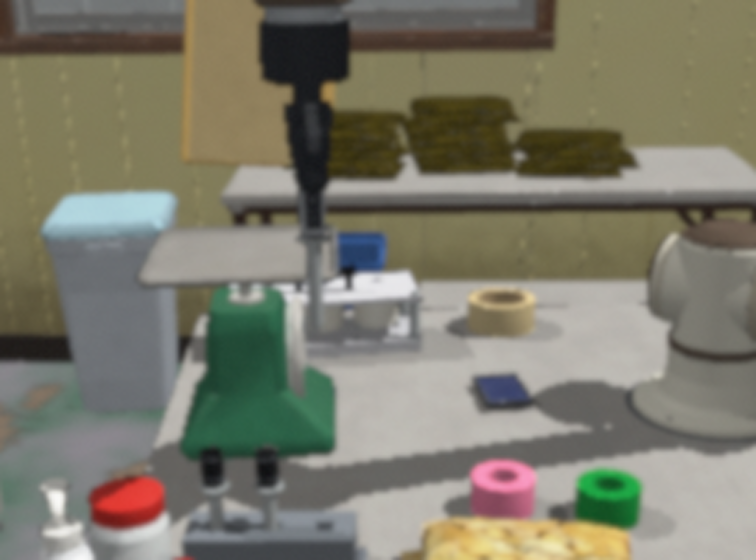

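>>> apply_moves --steps '[[[-0.0038,0.018,0,0,1],[-0.0076,0.036,0,0,1],[-0.0076,0.036,0,0,1],[-0.0076,0.036,0,0,1],[-0.0076,0.036,0,0,1],[-0.0076,0.036,0,0,1],[-0.0076,0.036,0,0,1],[-0.0076,0.036,0,0,1],[-0.0076,0.036,0,0,1],[-0.0076,0.036,0,0,1],[-0.0076,0.036,0,0,1],[-0.0076,0.036,0,0,1],[-0.0076,0.036,0,0,1],[-0.0076,0.036,0,0,1],[-0.0076,0.036,0,0,1],[-0.0076,0.036,0,0,1],[-0.0076,0.036,0,0,1],[-0.0076,0.036,0,0,1],[-0.0036,0.016,0,0,1],[0,0,0,0,1]]]'

```text
time_s: 63.62
position: [450.5, -260.5, 353.3]
tcp_rot: [-3.126, -0.293, 0.01]
wrist_force: [-0.3, 0.3, -1.9]
finger_gap: 20.7
```

>>> apply_moves --steps '[[[0,0,0.03,0,1],[0,0,0.035,0,1],[0,0,0.035,0,1],[0,0,0.02,0,1],[0,0,0,0,1],[0,0,0,0,1],[0,0,0,0,1],[0,0,0,0,1]]]'

```text
time_s: 64.28
position: [452.9, -257.9, 238.3]
tcp_rot: [3.126, 0.302, 0.005]
wrist_force: [0.6, 0.2, -1.2]
finger_gap: 20.5
```

```bash
python3 - <<'E'
from h import *
go([451.8,-258.7,200]); snap("top","t27",(370,100,470,260),4); snap("side","s27",(260,90,360,200),5.4)
E
```

```text
need tool xyz mm [-1.4  0.5 38.3]
t 64.28 pos [ 452.9 -257.9  238.3] tx [0.981 0.192 0.003] tz [ 0.003 -0.001 -1.   ] yaw(tx) 11.04 F [ 0.6  0.2 -1.2] gap 20.5 q [-0.21  0.21 -0.26  0.   -1.1   1.97]
```

View pics/t27.png

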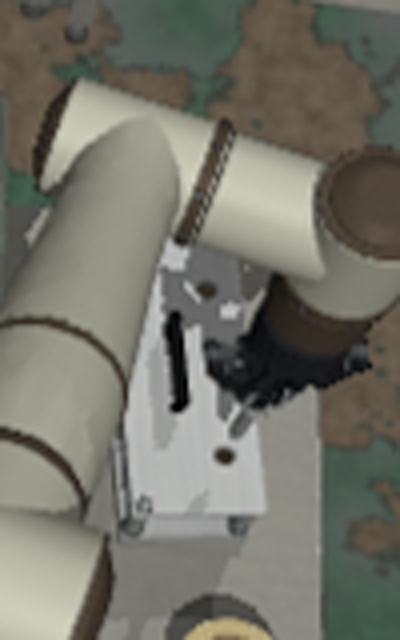

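View pics/s27.png

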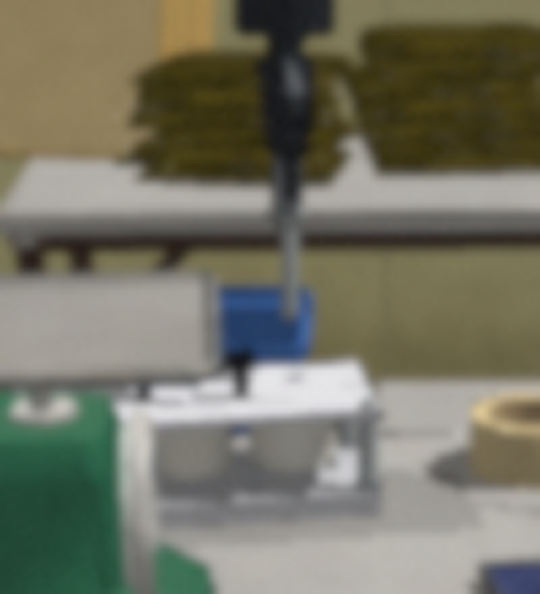

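```bash
python3 - <<'E'
from h import *
f=lambda uv:(np.array(uv)+.5-0)*5.4-.5
for P in([451.8,-258.7,86],[452.9,-257.9,133],[452.9,-257.9,215]): print(((proj("side",P)[0]-[260,90]+.5)*5.4).round(1), ((proj("top",P)[0]-[370,100]+.5)*4).round(1))
# knob/shaft columns along rows in side image
s=cv2.imread("pics/s27_full.png"); 
for r in range(132,152,3): print(r,s[r,306:322].mean(1).round().astype(int))
E
```

```text
[291.2 380.8] [225.3 454.3]
[288.7 323.1] [236.  435.1]
[286.7 218.7] [257.5 401.4]
132 [85 85 84 85 80 76 84 94 99 93 86 83 83 83 83 83]
135 [ 49  48  51  50  53  64  86 104 110  93  68  56  55  55  55  56]
138 [105 105 106 107 108 106 103 109 118 116 109 107 106 107 107 107]
141 [102 103 104 106 106 104 102 107 116 114 109 106 105 105 106 106]
144 [ 78  80  79  80  81  84  91 103 110 103  97 104 106 105 104 105]
147 [ 75  76  76  76  76  80  88  96 105 103 100  99 101 101 101 102]
150 [ 66  67  67  66  66  67  67  69  74  91 105 107 103 100  98  99]
```

>>> apply_moves --steps '[[[-0.0016,0.0003,0.015,0,1],[0,0,0.015,0,1],[0,0,0.005,0,1],[0,0,0,0,1],[0,0,0,0,1],[0,0,0,0,1]]]'

```text
time_s: 64.88
position: [451.1, -258.7, 202.6]
tcp_rot: [3.126, 0.302, 0.003]
wrist_force: [0.5, 0.3, -0.9]
finger_gap: 20.4
```

```bash
python3 - <<'E'
from h import *
go([451.5,-258.7,195]); snap("top","t28",(370,150,470,260),5); snap("side","s28",(290,130,340,180),10)
E
```

```text
need tool xyz mm [0.4 0.1 7.6]
t 64.88 pos [ 451.1 -258.7  202.6] tx [0.982 0.191 0.002] tz [ 0.002 -0.001 -1.   ] yaw(tx) 11.02 F [ 0.5  0.3 -0.9] gap 20.4 q [-0.21  0.24 -0.31  0.   -1.01  1.97]
```

View pics/t28.png

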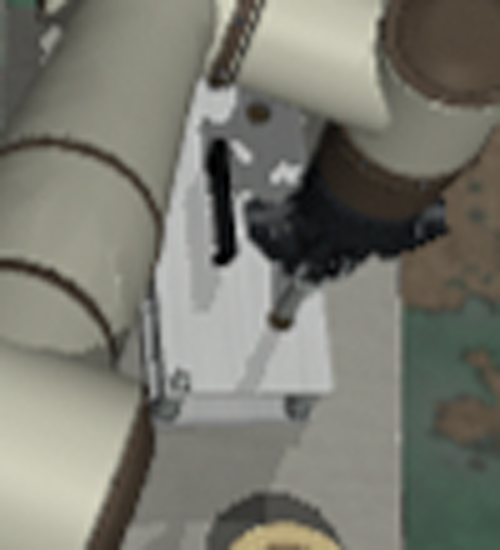

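View pics/s28.png

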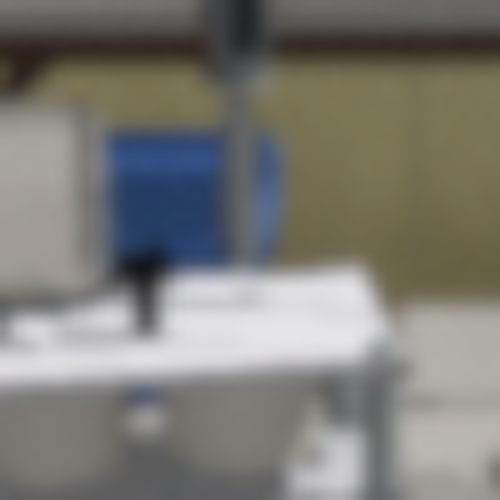

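>>> apply_moves --steps '[[[-0.0005,0,0.005,0,1],[0,0,0.004,0,1],[0,0,0.004,0,1],[0,0,0.004,0,1],[0,0,0.003,0,1],[0,0,0,0,1],[0,0,0,0,1]]]'

```text
time_s: 65.57
position: [449.8, -258.5, 181.1]
tcp_rot: [-3.127, -0.301, 0.001]
wrist_force: [0.1, -0.3, -1.2]
finger_gap: 20.3
```

```bash
python3 - <<'E'
from h import *
st(); print(manip.state()["wrist_torque"].round(2))
E
```

```text
t 65.57 pos [ 449.8 -258.5  181.1] tx [ 0.982  0.191 -0.001] tz [-0.001  0.    -1.   ] yaw(tx) 11.01 F [ 0.1 -0.3 -1.2] gap 20.3 q [-0.21  0.26 -0.34  0.   -0.96  1.97]
[-0.06  0.01 -0.07]
```

>>> apply_moves --steps '[[[0.0006,0,0.008,0,1],[0,0,0.01,0,1],[0,0,0.01,0,1],[0,0,0.01,0,1],[0,0,0.008,0,1],[0,0,0.004,0,1],[0,0,0,0,1],[0,0,0,0,1],[0,0,0,0,1]]]'

```text
time_s: 66.32
position: [450.8, -258.5, 131.8]
tcp_rot: [3.127, 0.301, 0.001]
wrist_force: [-0.8, 0.1, -0.5]
finger_gap: 20.3
```

```bash
python3 - <<'E'
from h import *
st(); print(manip.state()["wrist_torque"].round(2))
E
```

```text
t 66.32 pos [ 450.8 -258.5  131.8] tx [0.982 0.191 0.001] tz [ 0.001 -0.    -1.   ] yaw(tx) 11.01 F [-0.8  0.1 -0.5] gap 20.3 q [-0.21  0.32 -0.41  0.   -0.84  1.97]
[-0.02 -0.02 -0.01]
```

Foot at ~27 mm, still free. Continue down in small rows to home (TCP ≈109).

>>> apply_moves --steps '[[[0,0,0.004,0,1],[0,0,0.004,0,1],[0,0,0.003,0,1],[0,0,0.003,0,1],[0,0,0,0,1]]]'

```text
time_s: 66.73
position: [450.6, -258.5, 116.8]
tcp_rot: [3.127, 0.301, 0.0]
wrist_force: [1.6, -0.7, -0.7]
finger_gap: 20.3
```

>>> apply_moves --steps '[[[0,0,0.003,0,1],[0,0,0.002,0,1],[0,0,0.0015,0,1],[0,0,0.001,0,1],[0,0,0,0,1],[0,0,0,0,1]]]'

```text
time_s: 67.23
position: [450.7, -258.5, 109.9]
tcp_rot: [3.127, 0.301, 0.001]
wrist_force: [1.7, -1.2, -2.1]
finger_gap: 20.4
```

>>> apply_moves --steps '[[[0,0,0.001,0,1],[0,0,0,0,1],[0,0,0,0,0.5],[0,0,0,0,0.3],[0,0,0,0,0.3],[0,0,0,0,0.3],[0,0,-0.02,0,0.3],[0,0,-0.035,0,0.3],[0,0,-0.04,0,0.3],[0,0,-0.04,0,0.3],[0,0,-0.03,0,0.3],[0.0053,-0.018,-0.01,0,0.3],[0.0107,-0.036,0,0,0.3],[0.0107,-0.036,0,0,0.3],[0.0107,-0.036,0,0,0.3],[0.0107,-0.036,0,0,0.3],[0.0107,-0.036,0,0,0.3],[0.0107,-0.036,0,0,0.3],[0.0107,-0.036,0,0,0.3],[0.0107,-0.036,0,0,0.3]]]'

```text
time_s: 68.9
position: [480.6, 61.1, 284.1]
tcp_rot: [-3.127, -0.302, 0.0]
wrist_force: [0.8, 0.4, 1.1]
finger_gap: 60.0
```

```bash
python3 - <<'E'
from h import *
go([514.5,405,200]); snap("top","t29",(380,140,460,250),5.4); snap("side","s29",(180,100,450,300),2.8)
im=cv2.imread("pics/t29_full.png"); s=cv2.imread("pics/s29_full.png")
print(blob(im,(238,140,262,190))); print(blob(s,(245,210,305,245)))
E
```

```text
need tool xyz mm [  99.  -331.1   84.1]
t 68.9 pos [480.6  61.1 284.1] tx [ 0.982  0.191 -0.   ] tz [-0.  0. -1.] yaw(tx) 11.02 F [0.8 0.4 1.1] gap 60.0 q [ 0.46  0.11 -0.26 -0.   -1.2   1.3 ]
[(np.int32(39), array([252.38, 153.36]), [12, 9, 6, 9]), (np.int32(39), array([249.9 , 165.56]), [9, 22, 7, 8]), (np.int32(24), array([259.5, 180. ]), [20, 31, 4, 19])]
[(np.int32(59), array([255.15, 225.8 ]), [7, 11, 7, 12]), (np.int32(68), array([274.71, 226.15]), [27, 10, 7, 13])]
```

View pics/t29.png

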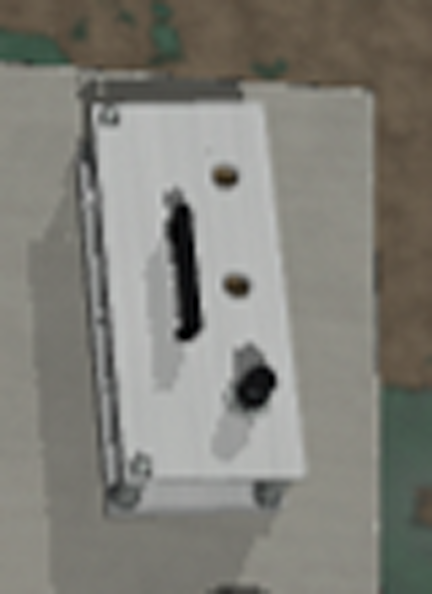

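View pics/s29.png

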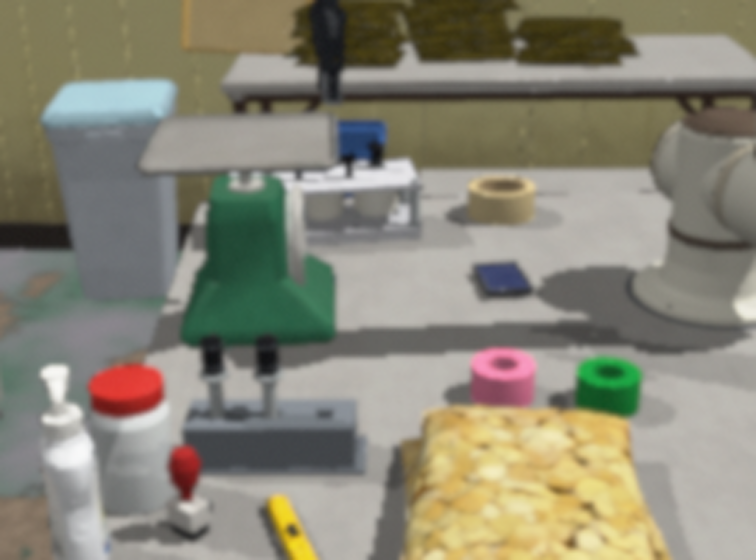

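>>> apply_moves --steps '[[[0.0109,-0.0367,0,0,0.3],[0.0109,-0.0367,0,0,0.3],[0.0109,-0.0367,0,0,0.3],[0.0109,-0.0367,0,0,0.3],[0.0109,-0.0367,0,0,0.3],[0.0109,-0.0367,0,0,0.3],[0.0109,-0.0367,0,0,0.3],[0.0109,-0.0367,0,0,0.3],[0.0109,-0.037,0,0,0.3],[0,0,0.02,0,0.3],[0,0,0.035,0,0.3],[0,0,0.035,0,0.3],[0,0,0.025,0,0.3],[0,0,0.01,0,0.3],[0,0,0,0,0.3],[0,0,0,0,0.3],[0,0,0,0,0.3]]]'

```text
time_s: 70.42
position: [515.7, 403.3, 161.4]
tcp_rot: [-3.125, -0.301, -0.005]
wrist_force: [0.2, 0.2, 0.3]
finger_gap: 60.0
```

```bash
python3 - <<'E'
from h import *
go([514.5,405,115])
E
```

```text
need tool xyz mm [-1.  -1.8 46.4]
t 70.42 pos [515.7 403.3 161.4] tx [0.982 0.191 0.004] tz [ 0.003  0.003 -1.   ] yaw(tx) 11.01 F [0.2 0.2 0.3] gap 60.0 q [ 0.91  0.5  -0.03  0.   -1.04  0.85]
```

>>> apply_moves --steps '[[[-0.001,-0.0015,0.015,0,0.3],[0,0,0.012,0,0.3],[0,0,0,0,0.3],[0,0,0,0,0.3],[0,0,0,0,0.3]]]'

```text
time_s: 70.83
position: [513.7, 404.2, 132.9]
tcp_rot: [-3.126, -0.302, -0.002]
wrist_force: [0.4, -0.5, 0.8]
finger_gap: 59.9
```

```bash
python3 - <<'E'
from h import *
go([514.5,405,115])
E
```

```text
need tool xyz mm [ 0.9 -0.7 17.9]
t 70.83 pos [513.7 404.2 132.9] tx [0.982 0.191 0.001] tz [ 0.001  0.001 -1.   ] yaw(tx) 11.02 F [ 0.4 -0.5  0.8] gap 59.9 q [ 0.91  0.52 -0.06  0.   -0.98  0.85]
```

>>> apply_moves --steps '[[[0.0009,-0.0007,0.01,0,0.3],[0,0,0.008,0,0.3],[0,0,0,0,0.3],[0,0,0,0,0.6],[0,0,0,0,1],[0,0,0,0,1],[0,0,0,0,1],[0,0,0,0,1],[0,0,0,0,1],[0,0,0,0,1]]]'

```text
time_s: 71.67
position: [514.2, 405.1, 114.4]
tcp_rot: [-3.126, -0.301, -0.002]
wrist_force: [0.1, 0.9, 1.8]
finger_gap: 20.6
```

```bash
python3 - <<'E'
from h import *
go([531.7,-243,350])
E
```

```text
need tool xyz mm [-106.4  639.3 -236.3]
t 71.67 pos [514.2 405.1 114.4] tx [0.982 0.191 0.001] tz [ 0.001  0.001 -1.   ] yaw(tx) 11.01 F [0.1 0.9 1.8] gap 20.6 q [ 0.91  0.54 -0.08  0.   -0.95  0.85]
```

>>> apply_moves --steps '[[[0,0,-0.01,0,1],[0,0,-0.02,0,1],[0,0,-0.03,0,1],[0,0,-0.035,0,1],[0,0,-0.035,0,1],[0,0,-0.035,0,1],[0,0,-0.035,0,1],[0,0,-0.03,0,1],[0,0,-0.012,0,1],[0,0,0,0,1]]]'

```text
time_s: 72.5
position: [514.6, 404.8, 361.0]
tcp_rot: [-3.123, -0.301, -0.01]
wrist_force: [-0.2, 1.1, -0.3]
finger_gap: 20.5
```

>>> apply_moves --steps '[[[-0.003,0.018,0,0,1],[-0.006,0.036,0,0,1],[-0.006,0.036,0,0,1],[-0.006,0.036,0,0,1],[-0.006,0.036,0,0,1],[-0.006,0.036,0,0,1],[-0.006,0.036,0,0,1],[-0.006,0.036,0,0,1],[-0.006,0.036,0,0,1],[-0.006,0.036,0,0,1],[-0.006,0.036,0,0,1],[-0.006,0.036,0,0,1],[-0.006,0.036,0,0,1],[-0.006,0.036,0,0,1],[-0.006,0.036,0,0,1],[-0.006,0.036,0,0,1],[-0.006,0.036,0,0,1],[-0.006,0.036,0,0,1],[-0.0014,0.0093,0,0,1],[0,0,0,0,1]]]'

```text
time_s: 74.17
position: [530.3, -245.3, 353.4]
tcp_rot: [-3.126, -0.294, 0.008]
wrist_force: [-0.1, -0.3, -0.8]
finger_gap: 20.5
```

>>> apply_moves --steps '[[[0,0,0.03,0,1],[0,0,0.035,0,1],[0,0,0.035,0,1],[0,0,0.02,0,1],[0,0,0,0,1],[0,0,0,0,1],[0,0,0,0,1],[0,0,0,0,1]]]'

```text
time_s: 74.83
position: [532.7, -243.0, 238.2]
tcp_rot: [3.125, 0.302, 0.006]
wrist_force: [0.6, 0.1, -0.6]
finger_gap: 20.4
```

```bash
python3 - <<'E'
from h import *
go([531.5,-243,200])
E
```

```text
need tool xyz mm [-1.3 -0.3 38.2]
t 74.83 pos [ 532.7 -243.   238.2] tx [0.981 0.192 0.004] tz [ 0.004 -0.001 -1.   ] yaw(tx) 11.05 F [ 0.6  0.1 -0.6] gap 20.4 q [-0.15  0.32 -0.11  0.   -1.14  1.91]
```

>>> apply_moves --steps '[[[-0.0008,-0.0004,0.015,0,1],[0,0,0.015,0,1],[0,0,0.005,0,1],[0,0,0,0,1],[0,0,0,0,1],[0,0,0,0,1]]]'

```text
time_s: 75.33
position: [531.5, -243.2, 202.4]
tcp_rot: [3.126, 0.302, 0.004]
wrist_force: [0.5, 1.0, -0.5]
finger_gap: 20.5
```

```bash
python3 - <<'E'
from h import *
go([531.2,-242.8,200]); snap("top","t30",(370,150,470,260),5); snap("side","s30",(270,130,330,190),10)
E
```

```text
need tool xyz mm [-0.3 -0.4  2.4]
t 75.33 pos [ 531.5 -243.2  202.4] tx [0.982 0.191 0.002] tz [ 0.003 -0.001 -1.   ] yaw(tx) 11.02 F [ 0.5  1.  -0.5] gap 20.5 q [-0.15  0.35 -0.16  0.   -1.06  1.91]
```

View pics/t30.png

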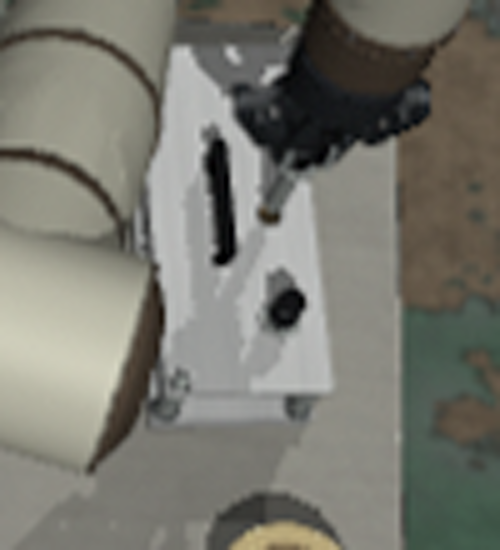

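View pics/s30.png

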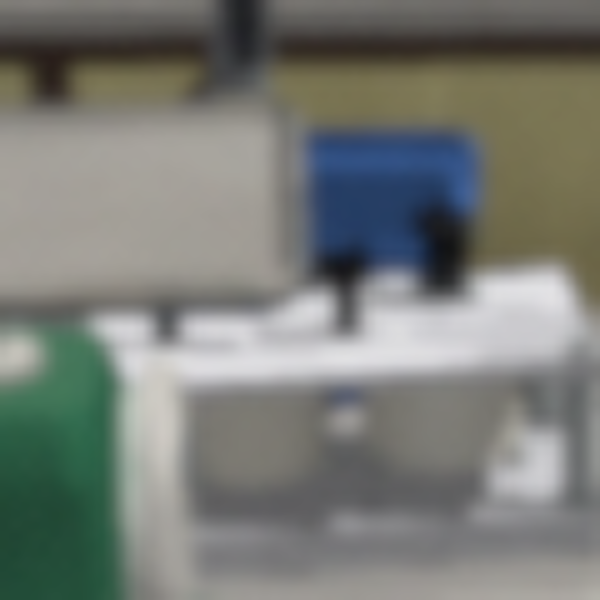

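Aligned over the hole in the top view (foot at ~(272,208), hole ~(268,216)). Lower, with force checks.

>>> apply_moves --steps '[[[-0.0005,-0.0003,0.006,0,1],[0,0,0.004,0,1],[0,0,0.004,0,1],[0,0,0.004,0,1],[0,0,0.003,0,1],[0,0,0,0,1],[0,0,0,0,1]]]'

```text
time_s: 76.02
position: [530.1, -242.7, 179.6]
tcp_rot: [-3.127, -0.301, 0.001]
wrist_force: [0.6, 0.9, -0.9]
finger_gap: 20.5
```

```bash
python3 - <<'E'
from h import *
st(); print(manip.state()["wrist_torque"].round(2))
E
```

```text
t 76.02 pos [ 530.1 -242.7  179.6] tx [ 0.982  0.191 -0.001] tz [-0.001  0.    -1.   ] yaw(tx) 11.01 F [ 0.6  0.9 -0.9] gap 20.5 q [-0.15  0.37 -0.19  0.   -1.01  1.91]
[-0.03 -0.01 -0.01]
```

>>> apply_moves --steps '[[[0.0006,0,0.008,0,1],[0,0,0.01,0,1],[0,0,0.01,0,1],[0,0,0.01,0,1],[0,0,0.007,0,1],[0,0,0.003,0,1],[0,0,0,0,1],[0,0,0,0,1]]]'

```text
time_s: 76.68
position: [530.9, -242.7, 131.8]
tcp_rot: [3.127, 0.301, -0.0]
wrist_force: [0.6, -0.2, -2.0]
finger_gap: 20.4
```

```bash
python3 - <<'E'
from h import *
st(); print(manip.state()["wrist_torque"].round(2))
E
```

```text
t 76.68 pos [ 530.9 -242.7  131.8] tx [ 0.982  0.191 -0.   ] tz [-0. -0. -1.] yaw(tx) 11.01 F [ 0.6 -0.2 -2. ] gap 20.4 q [-0.15  0.42 -0.25  0.   -0.9   1.91]
[ 0.02 -0.03  0.04]
```

>>> apply_moves --steps '[[[0,0,0.004,0,1],[0,0,0.004,0,1],[0,0,0.003,0,1],[0,0,0.003,0,1],[0,0,0,0,1]]]'

```text
time_s: 77.1
position: [530.6, -242.5, 117.2]
tcp_rot: [-3.127, -0.301, 0.001]
wrist_force: [0.2, -0.0, -2.3]
finger_gap: 20.4
```

>>> apply_moves --steps '[[[0,0,0.003,0,1],[0,0,0.002,0,1],[0,0,0.0015,0,1],[0,0,0.001,0,1],[0,0,0.0005,0,1],[0,0,0,0,1]]]'

```text
time_s: 77.6
position: [530.8, -242.6, 109.9]
tcp_rot: [3.127, 0.301, 0.0]
wrist_force: [-0.3, -0.1, -2.2]
finger_gap: 20.6
```

>>> apply_moves --steps '[[[0,0,0,0,0.65],[0,0,0,0,0.65],[0,0,0,0,0.65],[0,0,-0.005,0,0.65],[0,0,0,0,0.65]]]'

```text
time_s: 78.02
position: [531.3, -242.8, 116.0]
tcp_rot: [3.126, 0.302, 0.003]
wrist_force: [0.7, 0.1, -0.2]
finger_gap: 29.8
```

```bash
python3 - <<'E'
from h import *
st(); go([566.2,407.3,280])
E
```

```text
t 78.02 pos [ 531.3 -242.8  116. ] tx [0.982 0.191 0.002] tz [ 0.002 -0.001 -1.   ] yaw(tx) 11.02 F [ 0.7  0.1 -0.2] gap 29.8 q [-0.15  0.44 -0.27  0.   -0.87  1.91]
need tool xyz mm [ 158.8 -631.2 -164.3]
t 78.02 pos [ 531.3 -242.8  116. ] tx [0.982 0.191 0.002] tz [ 0.002 -0.001 -1.   ] yaw(tx) 11.02 F [ 0.7  0.1 -0.2] gap 29.8 q [-0.15  0.44 -0.27  0.   -0.87  1.91]
```

Rise, then travel to the third spindle.

>>> apply_moves --steps '[[[0,0,-0.02,0,0.65],[0,0,-0.035,0,0.65],[0,0,-0.038,0,0.65],[0,0,-0.038,0,0.3],[0,0,-0.033,0,0.3],[0.0047,-0.0185,0,0,0.3],[0.0093,-0.037,0,0,0.3],[0.0093,-0.037,0,0,0.3],[0.0093,-0.037,0,0,0.3],[0.0093,-0.037,0,0,0.3],[0.0093,-0.037,0,0,0.3],[0.0093,-0.037,0,0,0.3],[0.0093,-0.037,0,0,0.3],[0.0093,-0.037,0,0,0.3],[0.0093,-0.037,0,0,0.3],[0.0093,-0.037,0,0,0.3]]]'

```text
time_s: 79.35
position: [552.1, 159.3, 279.5]
tcp_rot: [-3.127, -0.302, -0.001]
wrist_force: [0.7, -0.4, -0.1]
finger_gap: 59.7
```

```bash
python3 - <<'E'
from h import *
go([566.2,407.3,200]); snap("top","t31",(380,140,460,250),5.4); snap("side","s31",(180,100,450,300),2.8)
im=cv2.imread("pics/t31_full.png"); s=cv2.imread("pics/s31_full.png")
print(blob(im,(238,140,262,190))); print(blob(s,(245,210,305,245)))
E
```

```text
need tool xyz mm [  61.2 -240.7   79.6]
t 79.35 pos [552.1 159.3 279.5] tx [0.982 0.191 0.001] tz [ 0.001  0.    -1.   ] yaw(tx) 11.02 F [ 0.7 -0.4 -0.1] gap 59.7 q [ 0.56  0.28 -0.06  0.   -1.23  1.2 ]
[(np.int32(39), array([252.38, 153.36]), [12, 9, 6, 9]), (np.int32(24), array([259.5, 180. ]), [20, 31, 4, 19])]
[(np.int32(67), array([255.  , 225.93]), [7, 11, 7, 12])]
```

View pics/t31.png

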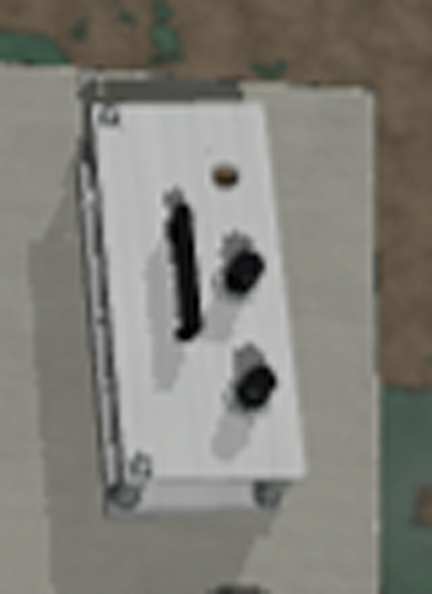

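View pics/s31.png

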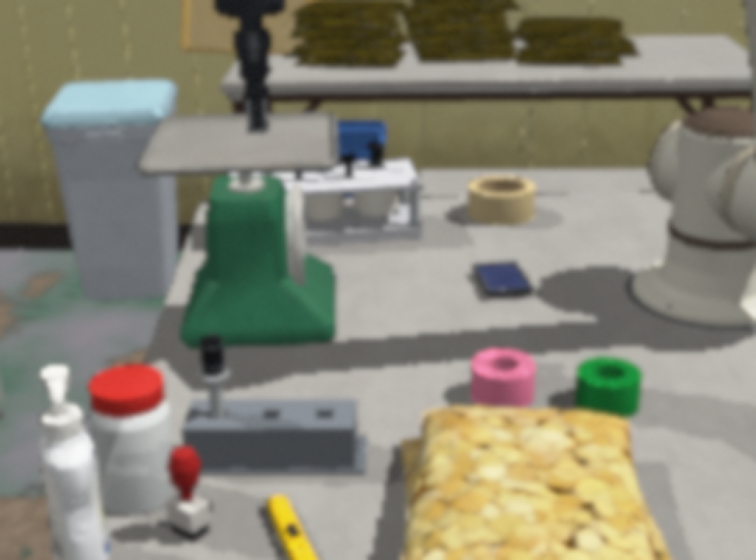

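>>> apply_moves --steps '[[[0.0087,-0.0344,0,0,0.3],[0.0087,-0.0344,0,0,0.3],[0.0087,-0.0344,0,0,0.3],[0.0087,-0.0344,0,0,0.3],[0.0087,-0.0344,0,0,0.3],[0.0087,-0.0344,0,0,0.3],[0.0087,-0.0344,0,0,0.3],[0,0,0.02,0,0.3],[0,0,0.035,0,0.3],[0,0,0.035,0,0.3],[0,0,0.025,0,0.3],[0,0,0,0,0.3],[0,0,0,0,0.3],[0,0,0,0,0.3],[0,0,0,0,0.3]]]'

```text
time_s: 80.7
position: [567.6, 406.2, 167.1]
tcp_rot: [-3.124, -0.301, -0.007]
wrist_force: [0.0, 0.2, 0.5]
finger_gap: 59.5
```

```bash
python3 - <<'E'
from h import *
go([566.2,407.3,115]); snap("side","s32",(180,100,450,300),2.8)
E
```

```text
need tool xyz mm [-1.4 -1.2 52.1]
t 80.7 pos [567.6 406.2 167.1] tx [0.982 0.191 0.005] tz [ 0.004  0.003 -1.   ] yaw(tx) 11.01 F [0.  0.2 0.5] gap 59.5 q [ 0.85  0.56  0.1   0.   -1.1   0.91]
```

View pics/s32.png

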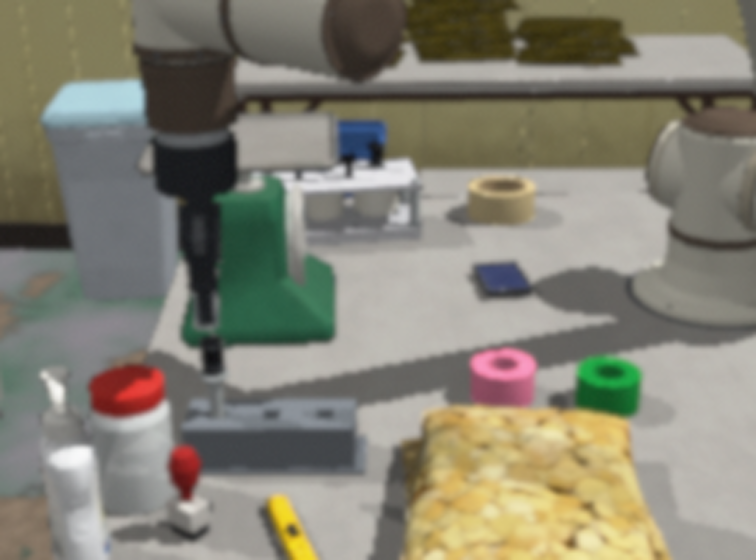

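>>> apply_moves --steps '[[[-0.001,-0.001,0.018,0,0.3],[0,0,0.014,0,0.3],[0,0,0,0,0.3],[0,0,0,0,0.3],[0,0,0,0,0.3]]]'

```text
time_s: 81.17
position: [565.9, 406.8, 133.8]
tcp_rot: [-3.125, -0.302, -0.004]
wrist_force: [-0.6, -0.3, 1.0]
finger_gap: 60.2
```

```bash
python3 - <<'E'
from h import *
go([566.2,407.3,115])
E
```

```text
need tool xyz mm [ 0.3 -0.4 18.8]
t 81.17 pos [565.9 406.8 133.8] tx [0.982 0.191 0.003] tz [ 0.002  0.002 -1.   ] yaw(tx) 11.02 F [-0.6 -0.3  1. ] gap 60.2 q [ 0.85  0.59  0.06  0.   -1.04  0.91]
```

>>> apply_moves --steps '[[[0.0006,-0.0004,0.011,0,0.3],[0,0,0.0075,0,0.3],[0,0,0,0,0.3],[0,0,0,0,0.6],[0,0,0,0,1],[0,0,0,0,1],[0,0,0,0,1],[0,0,0,0,1],[0,0,0,0,1],[0,0,0,0,1]]]'

```text
time_s: 82.0
position: [565.9, 407.1, 113.9]
tcp_rot: [-3.126, -0.301, -0.002]
wrist_force: [-0.5, 0.0, 2.3]
finger_gap: 20.6
```

```bash
python3 - <<'E'
from h import *
go([611.6,-227,350])
E
```

```text
need tool xyz mm [ -76.   631.  -236.6]
t 82.0 pos [565.9 407.1 113.9] tx [0.982 0.191 0.001] tz [ 0.001  0.001 -1.   ] yaw(tx) 11.01 F [-0.5  0.   2.3] gap 20.6 q [ 0.85  0.61  0.04  0.   -1.    0.91]
```

>>> apply_moves --steps '[[[0,0,-0.01,0,1],[0,0,-0.02,0,1],[0,0,-0.03,0,1],[0,0,-0.035,0,1],[0,0,-0.035,0,1],[0,0,-0.035,0,1],[0,0,-0.035,0,1],[0,0,-0.03,0,1],[0,0,-0.013,0,1],[0,0,0,0,1]]]'

```text
time_s: 82.83
position: [566.3, 406.7, 361.9]
tcp_rot: [-3.123, -0.301, -0.011]
wrist_force: [0.5, 0.6, -0.3]
finger_gap: 20.7
```

>>> apply_moves --steps '[[[-0.0021,0.018,0,0,1],[-0.0043,0.036,0,0,1],[-0.0043,0.036,0,0,1],[-0.0043,0.036,0,0,1],[-0.0043,0.036,0,0,1],[-0.0043,0.036,0,0,1],[-0.0043,0.036,0,0,1],[-0.0043,0.036,0,0,1],[-0.0043,0.036,0,0,1],[-0.0043,0.036,0,0,1],[-0.0043,0.036,0,0,1],[-0.0043,0.036,0,0,1],[-0.0043,0.036,0,0,1],[-0.0043,0.036,0,0,1],[-0.0043,0.036,0,0,1],[-0.0043,0.036,0,0,1],[-0.0043,0.036,0,0,1],[-0.0043,0.036,0,0,1],[-0.0008,0.001,0,0,1],[0,0,0,0,1]]]'

```text
time_s: 84.5
position: [610.3, -229.0, 353.7]
tcp_rot: [-3.126, -0.295, 0.008]
wrist_force: [-0.2, 0.1, -1.4]
finger_gap: 20.5
```

>>> apply_moves --steps '[[[0,0,0.03,0,1],[0,0,0.035,0,1],[0,0,0.035,0,1],[0,0,0.02,0,1],[0,0,0,0,1],[0,0,0,0,1],[0,0,0,0,1],[0,0,0,0,1]]]'

```text
time_s: 85.17
position: [612.7, -226.9, 239.0]
tcp_rot: [3.125, 0.303, 0.007]
wrist_force: [0.2, -0.6, -0.4]
finger_gap: 20.9
```

```bash
python3 - <<'E'
from h import *
go([611.6,-227,200])
E
```

```text
need tool xyz mm [-1.2 -0.2 39. ]
t 85.17 pos [ 612.7 -226.9  239. ] tx [0.981 0.192 0.004] tz [ 0.004 -0.001 -1.   ] yaw(tx) 11.06 F [ 0.2 -0.6 -0.4] gap 20.9 q [-0.11  0.43  0.07  0.   -1.2   1.87]
```

>>> apply_moves --steps '[[[-0.0006,-0.0002,0.015,0,1],[0,0,0.015,0,1],[0,0,0.006,0,1],[0,0,0,0,1],[0,0,0,0,1],[0,0,0,0,1]]]'

```text
time_s: 85.67
position: [611.7, -227.3, 202.0]
tcp_rot: [3.126, 0.301, 0.004]
wrist_force: [-0.1, 1.1, -0.3]
finger_gap: 20.3
```

```bash
python3 - <<'E'
from h import *
go([611.5,-227,200]); snap("top","t33",(370,120,470,230),5)
E
```

```text
need tool xyz mm [-0.1 -0.4  2. ]
t 85.67 pos [ 611.7 -227.3  202. ] tx [0.982 0.191 0.002] tz [ 0.003 -0.001 -1.   ] yaw(tx) 11.02 F [-0.1  1.1 -0.3] gap 20.3 q [-0.11  0.46  0.02  0.   -1.12  1.87]
```

View pics/t33.png

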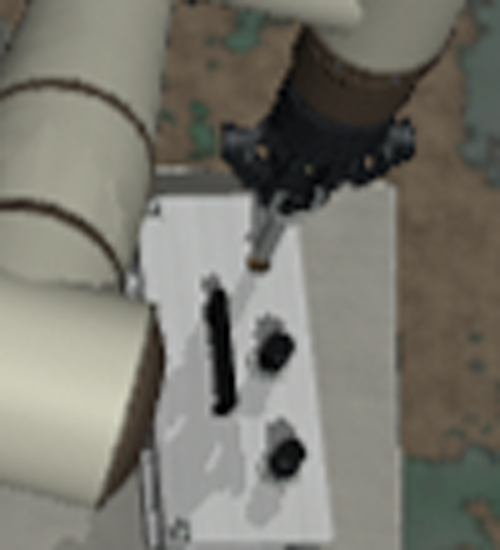

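Foot sits just above the lane-0 hole (258,265). Lower.

>>> apply_moves --steps '[[[-0.0002,-0.0003,0.006,0,1],[0,0,0.004,0,1],[0,0,0.004,0,1],[0,0,0.004,0,1],[0,0,0.003,0,1],[0,0,0,0,1],[0,0,0,0,1]]]'

```text
time_s: 86.3
position: [610.5, -226.9, 179.1]
tcp_rot: [-3.127, -0.301, 0.001]
wrist_force: [0.2, -0.1, -2.0]
finger_gap: 20.4
```

```bash
python3 - <<'E'
from h import *
st(); print(manip.state()["wrist_torque"].round(2))
E
```

```text
t 86.3 pos [ 610.5 -226.9  179.1] tx [ 0.982  0.191 -0.001] tz [-0.001 -0.    -1.   ] yaw(tx) 11.01 F [ 0.2 -0.1 -2. ] gap 20.4 q [-0.11  0.48 -0.01  0.   -1.08  1.87]
[ 0.02 -0.01 -0.04]
```

>>> apply_moves --steps '[[[0.0008,0,0.008,0,1],[0,0,0.01,0,1],[0,0,0.01,0,1],[0,0,0.01,0,1],[0,0,0.006,0,1],[0,0,0.003,0,1],[0,0,0,0,1],[0,0,0,0,1]]]'

```text
time_s: 86.97
position: [611.5, -226.8, 132.4]
tcp_rot: [3.127, 0.301, -0.0]
wrist_force: [1.0, -0.4, -0.5]
finger_gap: 20.8
```

>>> apply_moves --steps '[[[0,0,0.004,0,1],[0,0,0.004,0,1],[0,0,0.003,0,1],[0,0,0.002,0,1],[0,0,0,0,1]]]'

```text
time_s: 87.38
position: [611.0, -226.6, 118.7]
tcp_rot: [-3.127, -0.301, 0.002]
wrist_force: [-0.6, 0.0, -1.9]
finger_gap: 20.3
```

>>> apply_moves --steps '[[[0,0,0.004,0,1],[0,0,0.003,0,1],[0,0,0.002,0,1],[0,0,0.001,0,1],[0,0,0,0,1],[0,0,0,0,1]]]'

```text
time_s: 87.88
position: [611.4, -226.7, 109.4]
tcp_rot: [3.127, 0.301, -0.0]
wrist_force: [0.5, -0.3, -0.5]
finger_gap: 20.3
```

>>> apply_moves --steps '[[[0,0,0.001,0,1],[0,0,0.0005,0,1],[0,0,0,0,1],[0,0,0,0,0.65],[0,0,0,0,0.65],[0,0,0,0,0.65],[0,0,0,0,0.65],[0,0,-0.01,0,0.65],[0,0,-0.035,0,0.65],[0,0,-0.038,0,0.65],[0,0,-0.038,0,0.3],[0,0,-0.038,0,0],[-0.01,-0.035,0,0,0],[-0.01,-0.035,0,0,0],[-0.01,-0.035,0,0,0],[-0.01,-0.035,0,0,0],[-0.01,-0.035,0,0,0],[-0.01,-0.035,0,0,0],[0,0,0,0,0],[0,0,0,0,0]]]'

```text
time_s: 89.55
position: [511.9, -30.6, 268.5]
tcp_rot: [-3.126, -0.307, -0.004]
wrist_force: [0.6, -0.3, 0.7]
finger_gap: 85.5
```

```bash
python3 - <<'E'
from h import *
st(); snap("top","t34",(170,80,470,300),2.6); snap("side","s34",(180,100,450,300),2.8)
im=cv2.imread("pics/t34_full.png"); s=cv2.imread("pics/s34_full.png")
cv2.imwrite("pics/m34.png",cv2.resize(im[140:250,380:460],None,fx=5.4,fy=5.4,interpolation=cv2.INTER_CUBIC))
cv2.imwrite("pics/n34.png",cv2.resize(s[130:200,270:350],None,fx=8,fy=8,interpolation=cv2.INTER_CUBIC))
it=[((x,y,114,11),(0,0,255)) for x,y in((611.2,-226.8),(530.9,-242.6),(450.7,-258.5))]
B=blob(im,(380,140,460,250)); print(B)
for x,y in((611.2,-226.8),(530.9,-242.6),(450.7,-258.5)): print(proj("top",[[x,y,114],[x,y,132]]).round(1).tolist())
E
```

```text
t 89.55 pos [511.9 -30.6 268.5] tx [0.981 0.194 0.002] tz [ 0.002  0.    -1.   ] yaw(tx) 11.21 F [ 0.6 -0.3  0.7] gap 85.5 q [ 0.26  0.17 -0.23  0.   -1.17  1.51]
[(np.int32(168), array([386.65, 156.91]), [0, 0, 16, 28]), (np.int32(36), array([422.39, 169.42]), [40, 26, 6, 8]), (np.int32(80), array([413.86, 189.64]), [31, 38, 6, 25]), (np.int32(36), array([424.61, 189.86]), [42, 46, 7, 8]), (np.int32(35), array([426.94, 211.14]), [44, 68, 7, 7])]
[[422.7, 169.0], [423.8, 166.9]]
[[425.0, 189.5], [426.1, 187.5]]
[[427.4, 210.7], [428.5, 209.0]]
```

View pics/t34.png

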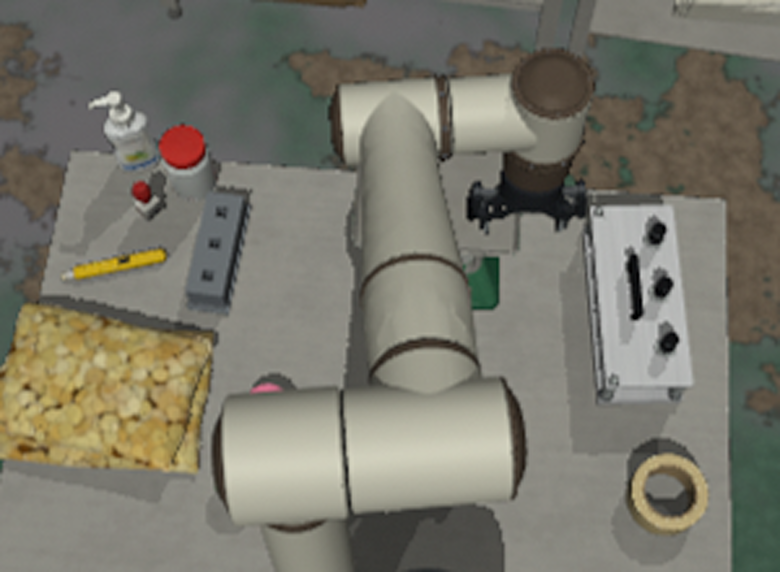

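View pics/m34.png

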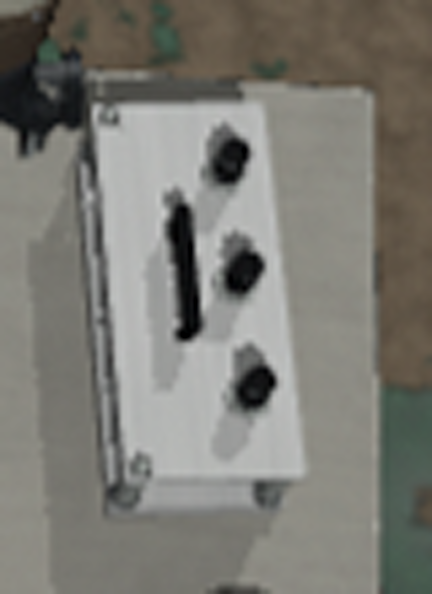

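View pics/n34.png

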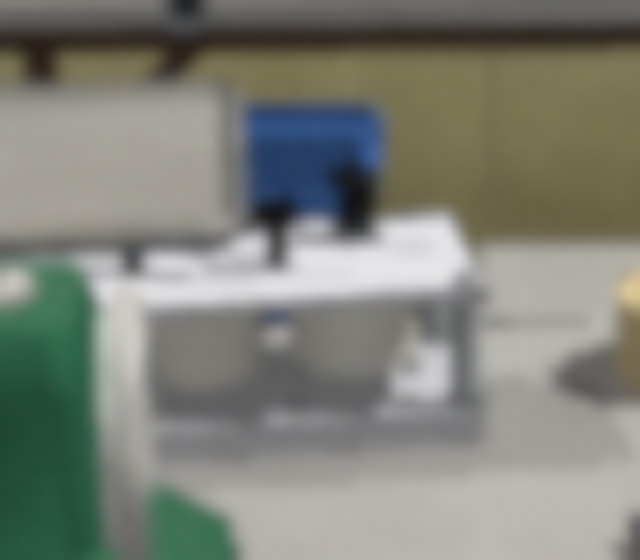

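View pics/s34.png

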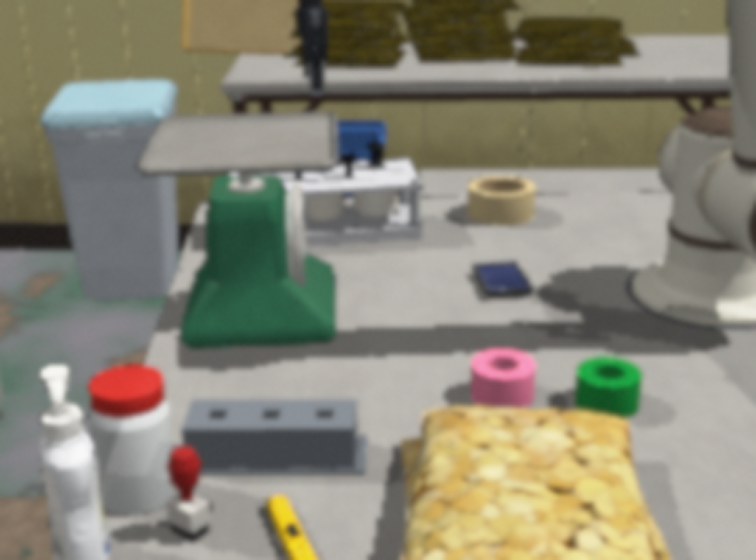

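```bash
python3 - <<'E'
from h import *
print(manip.hand_in())
E
```

```text
the job is handed in; nothing more can be done
None
```

The magazine is loaded and handed in at about 90 s. The plate came off first and was laid aside. All three white rolls were then set in the lanes, the plate was put back on its pins, and a spindle went into each lane. No spare spindle was left, so the stand is empty. The arm was clear of everything at hand-in.

**Correction:** the lane 2 roll was found about 7 mm off after I had placed it, cause not confirmed. I placed it again; that left it about 3 mm off, so I shifted it a second time until the lanes were evenly spaced. This was done before the plate went back on.

**Final checks:**
- In the last top and side pictures, the three knobs line up with their lanes within about half a pixel (roughly 1–2 mm) at seated height.
- The plate looks level on its posts.
- The jar and the date stamp look unmoved.
- No unusual insertion forces showed in any of the readings.

**Disagreements:**
- **Roll centring:** my picture fit showed the rolls 2–3 mm towards −y of the arm's own reading. I took this as fit error, since it was the same in every lane.
- **Seating:** I released the lane 1 spindle about 1 mm above its seat and let it drop. The flanges being flat on the plate was judged only from the pictures.
- **Lane 0 roll:** the scale hides it in the side view, and the plate covers it in the top view. Its last check was the top picture before the plate went on.

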